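# Collate a sample book on the binding jig

### The job

Put the sample book together on the binding jig: back cover at the bottom, then every sample board on the table, then the front cover with its label up, each fully home on the two pins, flat, and with its spine edge on the jig's spine side; finally stand the binder's weight upright on the middle of the front cover, between the pins. If the aluminium drilling template is still on the pins, first take it off and lay it flat on the cork mat, and leave it there. Leave the paint pots, the tape and the marker where they are.

Things in the scene. Friction and masses are not known exactly. Their poses are not given: they have to be found in the camera images.
- jig_nest (a point): Binding jig, fixed: dark wooden bed 90 x 150 x 18 mm, two upright 7 mm steel pins 46 mm tall above it, bullet-nosed over the last 8 mm, at x = +14, y = -35 and +35 mm. Point: middle of the bed's upper face, where the centre of each board comes when on the pins. y runs along the pins, x to the spine side: a board lies right when its spine edge (+x) is on this side, as the pins are off-centre.
- template_c (a point): Aluminium drilling template, 50 x 150 x 8 mm, 150 g. Either it is still on the jig's pins, flat on the bed, or it is absent (None). Two 10 mm through holes at x = +14, y = -35 and +35 mm, near the spine edge (+x side); y along the board, z up. Point: centre of the board, mid-thickness.
- mat: Cork mat, fixed, 110 x 180 x 3 mm, long along its y. Origin: the centre of its underside.
- back_c (a point): Back cover: plain plywood board 56 x 124 x 9 mm (the thickest), no label, 45 g. Starts flat on the table. Two 10 mm through holes at x = +14, y = -35 and +35 mm, near the spine edge (+x side); y along the board, z up. Point: centre of the board, mid-thickness.
- front_c (a point): Front cover: plywood board 56 x 124 x 6 mm with a blank paper label on its upper face, 32 g. Starts flat on the table, label up. Two 10 mm through holes at x = +14, y = -35 and +35 mm, near the spine edge (+x side); y along the board, z up. Point: centre of the board, mid-thickness.
- sample1_c (a point): Sample board: white board with three paint patches, 50 x 116 x 6 mm, 28 g (covers are 3 to 4 mm larger all round). Two to four are there, all alike, flat on the table; an absent one is None. Two 10 mm through holes at x = +14, y = -35 and +35 mm, near the spine edge (+x side); y along the board, z up. Point: centre of the board, mid-thickness.
- sample2_c (a point): Sample board: white board with three paint patches, 50 x 116 x 6 mm, 28 g (covers are 3 to 4 mm larger all round). Two to four are there, all alike, flat on the table; an absent one is None. Two 10 mm through holes at x = +14, y = -35 and +35 mm, near the spine edge (+x side); y along the board, z up. Point: centre of the board, mid-thickness.
- sample3_c (a point): Sample board: white board with three paint patches, 50 x 116 x 6 mm, 28 g (covers are 3 to 4 mm larger all round). Two to four are there, all alike, flat on the table; an absent one is None. Two 10 mm through holes at x = +14, y = -35 and +35 mm, near the spine edge (+x side); y along the board, z up. Point: centre of the board, mid-thickness.
- sample4_c (a point): Sample board: white board with three paint patches, 50 x 116 x 6 mm, 28 g (covers are 3 to 4 mm larger all round). Two to four are there, all alike, flat on the table; an absent one is None. Two 10 mm through holes at x = +14, y = -35 and +35 mm, near the spine edge (+x side); y along the board, z up. Point: centre of the board, mid-thickness.
- weight_grip (a point): Binder's weight, 0.6 kg: a dark steel block 44 (x) x 48 (y) x 32 mm high with an upright round post 20 mm in diameter on top, 32 mm tall, to hold it by. Starts upright on the table. Point: on the post's axis, 52 mm above the underside.
- pot1: Paint pot with black lid, 56 mm in diameter, 50 mm tall, not part of the job. Origin: centre of its underside.
- pot2: A second such paint pot, not part of the job.
- tape: Roll of white tape lying flat, 80 mm in diameter, 24 mm tall, not part of the job. Origin: centre of its underside.
- marker: Marker pen lying on the table, 130 mm long along its y, 18 mm thick, not part of the job. Origin: under its middle.
Things that resemble listed ones, but are neither listed nor needed, are in the scene too. What is shaped like the part that bears sample2_c but turquoise is not meant. What is shaped like the part that bears sample4_c but purple is not meant.

How it is judged:
On the way, in this order (a step that is already met when the one before it is completed fails the run):
1. the drilling template lies flat on the cork mat, let go (x of template_c in the frame of mat between -0.045 and 0.045 m and y of template_c in the frame of mat between -0.055 and 0.055 m and height (world z) of template_c below 0.012 m and (angle between template_c's own z axis and vertical below 0.05 rad or angle between template_c's own z axis and vertical above 3.09 rad) and contact force between the fingers and template below 0.5 N), for 0.2 s.
2. the back cover is home on the pins, flat on the bed, let go (horizontal distance between back_c and jig_nest below 0.005 m and angle between the y axis of back_c and the y axis of jig_nest, either way round below 0.06 rad and (angle between back_c's own z axis and vertical below 0.05 rad or angle between back_c's own z axis and vertical above 3.09 rad) and z of back_c in the frame of jig_nest between 0 and 0.0075 m and contact force between the fingers and back below 0.5 N), for 0.2 s.
3. all sample boards are on the pins, flat on the back cover, let go (horizontal distance between each of sample1_c, sample2_c, sample3_c, sample4_c and jig_nest below 0.005 m and angle between the y axis of each of sample1_c, sample2_c, sample3_c, sample4_c and the y axis of jig_nest, either way round below 0.06 rad and (angle between sample1_c's own z axis and vertical below 0.05 rad or angle between sample1_c's own z axis and vertical above 3.09 rad) and z of sample1_c in the frame of jig_nest between 0 and 0.033 m and z of each of sample1_c, sample2_c, sample3_c, sample4_c in the frame of jig_nest above 0.0105 m and (angle between sample2_c's own z axis and vertical below 0.05 rad or angle between sample2_c's own z axis and vertical above 3.09 rad) and z of sample2_c in the frame of jig_nest between 0 and 0.033 m and (angle between sample3_c's own z axis and vertical below 0.05 rad or angle between sample3_c's own z axis and vertical above 3.09 rad) and z of sample3_c in the frame of jig_nest between 0 and 0.033 m and (angle between sample4_c's own z axis and vertical below 0.05 rad or angle between sample4_c's own z axis and vertical above 3.09 rad) and z of sample4_c in the frame of jig_nest between 0 and 0.033 m and contact force between the fingers and sample1 below 0.5 N and contact force between the fingers and sample2 below 0.5 N and contact force between the fingers and sample3 below 0.5 N and contact force between the fingers and sample4 below 0.5 N), for 0.2 s.
4. the front cover is on the pins on top of them, label up, let go (horizontal distance between front_c and jig_nest below 0.005 m and angle between the y axis of front_c and the y axis of jig_nest, either way round below 0.06 rad and (angle between front_c's own z axis and vertical below 0.05 rad or angle between front_c's own z axis and vertical above 3.09 rad) and z of front_c in the frame of jig_nest between 0 and 0.039 m and angle between front_c's own z axis and vertical below 0.05 rad and z of each of sample1_c, sample2_c, sample3_c, sample4_c in the frame of front_c below -0.004 m and contact force between the fingers and front below 0.5 N), for 0.2 s.
5. the weight stands on the front cover, let go (x of weight_grip in the frame of front_c between -0.022 and 0.022 m and y of weight_grip in the frame of front_c between -0.014 and 0.014 m and angle between weight_grip's own z axis and vertical below 0.05 rad and z of weight_grip in the frame of front_c between 0.05 and 0.06 m and contact force between the fingers and weight below 0.5 N), for 0.2 s.
At the end, for the whole second after the job is handed in: Back cover, sample boards, front cover (label up) stacked on the pins: centres within 5 mm, 0.06 rad of the pin line, flat, spines to the spine side. Weight upright within 22 mm across, 14 mm along of the cover's centre. Template, if any, flat, within 45 x 55 mm of the mat's centre. All at rest (x of template_c in the frame of mat between -0.045 and 0.045 m and y of template_c in the frame of mat between -0.055 and 0.055 m and height (world z) of template_c below 0.012 m and (angle between template_c's own z axis and vertical below 0.05 rad or angle between template_c's own z axis and vertical above 3.09 rad) and horizontal distance between each of back_c, sample1_c, sample2_c, sample3_c, sample4_c, front_c and jig_nest below 0.005 m and angle between the y axis of each of back_c, sample1_c, sample2_c, sample3_c, sample4_c, front_c and the y axis of jig_nest, either way round below 0.06 rad and (angle between back_c's own z axis and vertical below 0.05 rad or angle between back_c's own z axis and vertical above 3.09 rad) and z of back_c in the frame of jig_nest between 0 and 0.0075 m and (angle between sample1_c's own z axis and vertical below 0.05 rad or angle between sample1_c's own z axis and vertical above 3.09 rad) and z of sample1_c in the frame of jig_nest between 0 and 0.033 m and z of each of sample1_c, sample2_c, sample3_c, sample4_c in the frame of jig_nest above 0.0105 m and (angle between sample2_c's own z axis and vertical below 0.05 rad or angle between sample2_c's own z axis and vertical above 3.09 rad) and z of sample2_c in the frame of jig_nest between 0 and 0.033 m and (angle between sample3_c's own z axis and vertical below 0.05 rad or angle between sample3_c's own z axis and vertical above 3.09 rad) and z of sample3_c in the frame of jig_nest between 0 and 0.033 m and (angle between sample4_c's own z axis and vertical below 0.05 rad or angle between sample4_c's own z axis and vertical above 3.09 rad) and z of sample4_c in the frame of jig_nest between 0 and 0.033 m and (angle between front_c's own z axis and vertical below 0.05 rad or angle between front_c's own z axis and vertical above 3.09 rad) and z of front_c in the frame of jig_nest between 0 and 0.039 m and angle between each of front_c, weight_grip's own z axis and vertical below 0.05 rad and z of each of sample1_c, sample2_c, sample3_c, sample4_c in the frame of front_c below -0.004 m and x of weight_grip in the frame of front_c between -0.022 and 0.022 m and y of weight_grip in the frame of front_c between -0.014 and 0.014 m and z of weight_grip in the frame of front_c between 0.05 and 0.06 m and linear speed of each of sample1, sample2, sample3, sample4, back, front, weight, template below 0.02 m/s); the robot touches nothing.
It fails at once if the first paint pot is pushed more than 30 mm or knocked over (distance of pot1 from where it was at the start of the episode above 0.03 m or angle between pot1's own z axis and vertical above 0.5 rad).
It fails at once if the second paint pot is pushed more than 30 mm or knocked over (distance of pot2 from where it was at the start of the episode above 0.03 m or angle between pot2's own z axis and vertical above 0.5 rad).
It fails at once if the tape roll is pushed more than 30 mm or knocked over (distance of tape from where it was at the start of the episode above 0.03 m or angle between tape's own z axis and vertical above 0.5 rad).
It fails at once if the marker is pushed more than 30 mm (distance of marker from where it was at the start of the episode above 0.03 m).
Of sample1, sample2, sample3, sample4, template only 3 to 5 are there at a start; the rules pass over those that are not, and their reading is None.
At some moment in a run one of sample1, sample2, sample3, sample4, back, front may be knocked a few centimetres aside while the robot is not near it.
Once in a run the grip may slacken for a moment while it holds something.
It also fails if it takes over 210 s, if anything falls off the work surface, if the arm or the gripper's body presses on something with over 40 N, if the wrist force passes 120 N, or if a joint passes its speed limit or range.

### The arm

A 7-joint arm with a two-finger parallel gripper is mounted at the origin on the work surface. World frame = base frame: x ahead of the robot, y to its left, z up, the work surface at z = 0. Lengths are in m, angles in rad, forces in N, time in s.
With the tool pointing down it reaches from about 0.425 to 0.875 m from the base axis. Payload 4.7 kg.
Tool frame: the origin (TCP) lies at the very end of the fingers, on their centre line; the grasp point (between the pads) lies 19 mm behind it (grip_point_offset is the distance from the TCP to the grasp point, in m); x points along the fingers, z is the direction in which the jaws open and shut, and the axes are right-handed (so a half turn about x gives the same grasp; the last joint's range is limited). The gripper opens to 87 mm and grips with 3 to 60 N. Pads are 19 mm wide; open, the fingers measure 117 mm over their backs; the gripper's body (75 mm by 190 mm) begins 51 mm behind the grasp point.
Start: joints at [1.189, 0.321, -0.07, 1.45, 0.023, 1.371, -0.057], TCP at [0.251, -0.6, 0.223] pointing down, gripper open.
Joint ranges: [-2.86, 2.86], [-0.3, 2.09], [-1.38, 1.24], [0.06, 2.45], [-1.56, 4.7], [0.09, 2.05], [-2.69, 2.69]. Speed limits (rad/s): [2.57, 2.57, 3.14, 3.14, 3.14, 3.14, 3.14].

### API

Orientations are given as a rotation vector (axis times angle).
In Python, from bench import get_state, get_image, calibration, close_job, grip_point_offset gives the robot as it stands.
- The arm moves only by the tool play_rows, never from a script. Its argument "targets" is a list of rows, each an object with "claw": the closure, from 0 (fully open) to 1 (shut); "linear": the shift along the tool's x, y, z as a fraction of full scale, a list of three; "rotation": the turn, a rotation vector about the tool's x, y, z as a fraction of full scale, a list of three. In form: [{"claw": claw, "linear": [x, y, z], "rotation": [wx, wy, wz]}, ...]. A call has 1 to 10 rows; each row shifts and turns the pose as measured when the row begins, along the tool's axes as they then stand; what a row does not reach is not made up. Full scale, the value 1, is 2.5 cm for a shift and 90 degrees for a turn. A row lasts 1/12 s, in which the tool goes at most 41.7 mm and 7.16 degrees, less where a joint would pass 70% of its speed; a pose out of reach is approached as far as the arm can. A call with a number of a shift or a turn outside -1 to 1 is refused whole. A call with a gripper value outside its range is refused whole. The fingers move at their own pace and stop on an object; "newtons" is the grip in N (left out, the last holds). Time passes only in rows, so rows that do not move let the fingers close. It gives the time, the measured TCP pose, the force and the opening at its end, in the units of the state.
- get_state(): the state, without advancing time (a new reading comes with each control period).
- get_image(name): name is "side" or "top"; returns the picture (400x640x3 uint8, blue, green, red); there is no depth.
- calibration(name): a dict with "fx", "fy", "cx", "cy" (pixels), "rvec" (rotation vector, rad) and "tvec" (3), from world to camera coordinates, as OpenCV has them. Camera axes: x right, y down, z forward; pixel columns grow to the right and rows downward; lengths in m; the calibration is good to about 2 mm. A picture is of the moment at which its call begins. calibration takes no time and is no camera call.
- close_job(): hands the job in, once; it reports no verdict.
The state is a dict: "time": time; "joint_positions": joint angles; "qd": joint speeds; "joint_torque": joint torques, N m; "position": TCP position; "tool_rot": TCP orientation; "ft_force": force on the tool from outside, world axes, zero at the start; "torque": the same for the moment, N m; "grip_width": opening from 0.0 (shut) to 1.0 (fully open).
Only numpy, scipy, OpenCV 4.12 (cv2) and the standard library are available. Lean on these libraries where they do the work, as an engineer would, in place of code of your own. Each camera call takes 0.05 s, during which the arm holds its last target. There are 200 camera calls.

## Working session

There is one attempt and no reset: what is moved stays moved. The work goes in short steps, Python scripts to look and compute and a tool call to move; the robot and the scene stay as the last step left them, time stands still between calls to the robot, and variables do not carry over. Pictures are saved under pics/ and viewed, about 12 in all and at most 16, crops included, and the job is handed in when it is done.

Besides the shell and the picture viewer there is one more tool, called after "Emit:" as name(argument=value, ...), one argument or row to a line, values as JSON. play_rows: Moves the arm, as the interface text tells. Shift numbers are shares of 2.5 cm and turn numbers shares of 90 degrees, none past 1 either way. Its arguments: {"type":"object","properties":{"targets":{"type":"array"},"newtons":{"type":"number"}},"required":["targets"]}

```bash
ls; mkdir -p pics
python3 - <<'E'
from bench import *
import cv2
print(get_state(), grip_point_offset)
for n in("top","side"):
    cv2.imwrite(f"pics/{n}0.png",get_image(n)); c=calibration(n); print(n,c)
    import numpy as np
    R=cv2.Rodrigues(np.array(c['rvec'],float))[0]; print(-R.T@np.array(c['tvec'],float).ravel())
E
```

```text
pics
{'time': 0.0, 'joint_positions': array([ 1.18910475,  0.32178503, -0.07011934,  1.45165588,  0.022608  ,
        1.37077972, -0.0569044 ]), 'qd': array([-0.00010464, -0.00163259,  0.00165095, -0.00045334,  0.0009186 ,
        0.0020972 ,  0.00064813]), 'joint_torque': array([ 3.55221414e-05, -4.91278875e+01, -4.03852919e-01, -3.12528098e+01,
       -6.38312730e-02,  4.37935092e-02,  1.87374853e-04]), 'position': array([ 0.25036402, -0.59926434,  0.22149603]), 'tool_rot': array([ 0.91384231,  1.37247938, -0.91229301]), 'ft_force': array([-0.04834089,  0.11081155, -0.32319703]), 'torque': array([-0.00316175, -0.01380604, -0.02869986]), 'grip_width': 1.0014212914586025} 0.0187
top {'fx': 392.2985440224227, 'fy': 392.2985440224227, 'cx': 320.4758163469974, 'cy': 205.70121130785822, 'rvec': array([ 2.15772649, -2.20206558,  0.11623571]), 'tvec': array([0.04838248, 0.53157368, 1.00899498])}
[0.43644015 0.0523529  1.05345218]
side {'fx': 479.9171375661913, 'fy': 479.9171375661913, 'cx': 314.98162449550443, 'cy': 205.70606653614107, 'rvec': array([ 0.39190206, -2.81924538,  1.04340033]), 'tvec': array([0.51147076, 0.12665288, 1.36127047])}
[0.25714016 0.89887219 1.12098542]
```

View pics/top0.png

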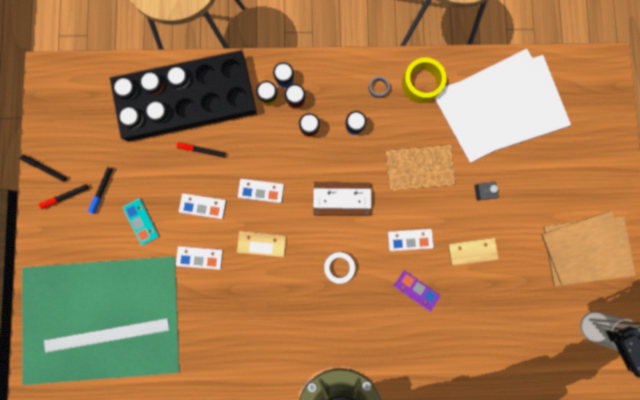

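View pics/side0.png

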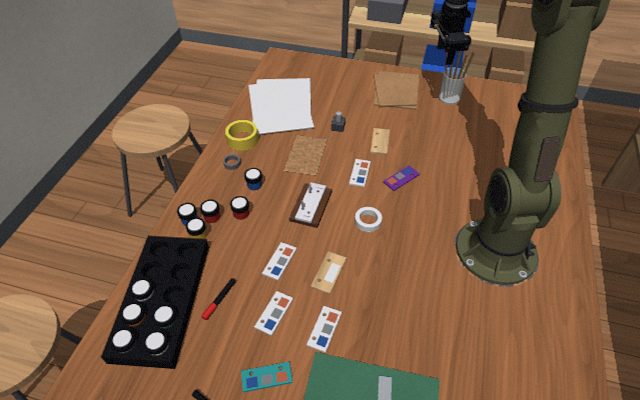

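Top view: jig with template at (342,198), mat (420,167), samples at (202,206), (260,190), (199,258), (411,240), front cover (261,244), back cover (473,251), weight (487,190). The turquoise and purple boards are decoys. I'll zoom in to see which side the holes are on.

```bash
cat > h.py <<'E'
import numpy as np, cv2
from bench import *
from scipy.spatial.transform import Rotation as Rn
def cam(n):
    c=calibration(n); R=cv2.Rodrigues(np.array(c['rvec'],float))[0]; t=np.array(c['tvec'],float).ravel()
    K=np.array([[c['fx'],0,c['cx']],[0,c['fy'],c['cy']],[0,0,1]]); return K,R,t
def ray(n,uv,z):
    K,R,t=cam(n); uv=np.atleast_2d(np.array(uv,float)); p=np.c_[uv,np.ones(len(uv))]
    d=(R.T@np.linalg.inv(K)@p.T).T; o=-R.T@t; return o+d*((z-o[2])/d[:,2])[:,None]
def proj(n,P):
    K,R,t=cam(n); P=np.atleast_2d(P).astype(float); q=(K@(R@P.T+t[:,None])).T; return q[:,:2]/q[:,2:]
def rect(z,x0,x1,y0,y1,img=None,n="top",s=2000):
    """rectified patch of plane z: rows = x descending, cols = y descending, s px/m"""
    if img is None: img=get_image(n)
    w,h=int((y1-y0)*s),int((x1-x0)*s)
    c=proj(n,[[x1,y1,z],[x1,y0,z],[x0,y0,z],[x0,y1,z]]).astype(np.float32)
    M=cv2.getPerspectiveTransform(np.float32([[0,0],[w,0],[w,h],[0,h]]),c)
    return cv2.warpPerspective(img,M,(w,h),flags=cv2.INTER_CUBIC|cv2.WARP_INVERSE_MAP)
E
python3 - <<'E'
from h import *
im=cv2.imread("pics/top0.png")
cv2.imwrite("pics/z1.png",cv2.resize(im[140:300,170:510],None,fx=2.35,fy=2.35,interpolation=cv2.INTER_CUBIC))
for nm,uv,z in [("jig",(342,198),.026),("mat",(420,167),.003),("s1",(202,206),.006),("s2",(260,190),.006),("s3",(199,258),.006),("s4",(411,240),.006),("front",(261,244),.006),("back",(473,251),.009),("w",(487,190),.03)]:
    p=ray("top",uv,z)[0]; print(nm,p.round(3),np.hypot(*p[:2]).round(3))
for v in [(202,206),(199,258),(473,251),(261,244),(342,198),(315,205)]:
    u,w=v; print(v,cv2.cvtColor(im[w-8:w+9:4,u-12:u+13:4],cv2.COLOR_BGR2HSV).reshape(-1,3).tolist()[:12])
E
```

```text
jig [ 0.552 -0.02   0.026] 0.552
mat [ 0.635 -0.236  0.003] 0.677
s1 [0.54  0.354 0.006] 0.645
s2 [0.58  0.199 0.006] 0.613
s3 [0.402 0.361 0.006] 0.54
s4 [ 0.438 -0.202  0.006] 0.482
front [0.435 0.197 0.006] 0.478
back [ 0.405 -0.366  0.009] 0.546
w [ 0.565 -0.404  0.03 ] 0.694
(202, 206) [[11, 77, 186], [0, 1, 240], [0, 1, 239], [165, 2, 237], [0, 4, 233], [11, 18, 230], [10, 53, 208], [111, 31, 223], [120, 4, 238], [0, 1, 239], [150, 1, 239], [0, 0, 240]]
(199, 258) [[11, 51, 223], [165, 2, 240], [0, 1, 240], [165, 2, 239], [0, 2, 238], [170, 3, 238], [5, 7, 230], [120, 8, 229], [120, 1, 238], [150, 1, 238], [150, 1, 239], [165, 2, 240]]
(473, 251) [[20, 116, 229], [22, 110, 239], [23, 108, 239], [23, 106, 241], [24, 104, 240], [21, 112, 241], [17, 136, 197], [20, 118, 216], [25, 98, 241], [23, 107, 241], [22, 110, 241], [22, 107, 241]]
(261, 244) [[15, 144, 195], [19, 119, 230], [19, 119, 229], [18, 120, 228], [18, 119, 228], [18, 121, 226], [18, 123, 224], [19, 114, 235], [21, 105, 239], [21, 109, 240], [21, 112, 241], [21, 114, 241]]
(342, 198) [[0, 4, 203], [170, 3, 227], [0, 2, 234], [0, 2, 237], [0, 1, 236], [150, 1, 236], [0, 1, 225], [150, 1, 204], [150, 2, 229], [150, 1, 240], [150, 1, 240], [0, 0, 240]]
(315, 205) [[14, 178, 189], [14, 176, 188], [14, 176, 188], [165, 2, 239], [150, 1, 235], [150, 2, 240], [150, 1, 240], [14, 175, 184], [14, 177, 184], [14, 178, 185], [0, 1, 239], [150, 1, 224]]
```

View pics/z1.png

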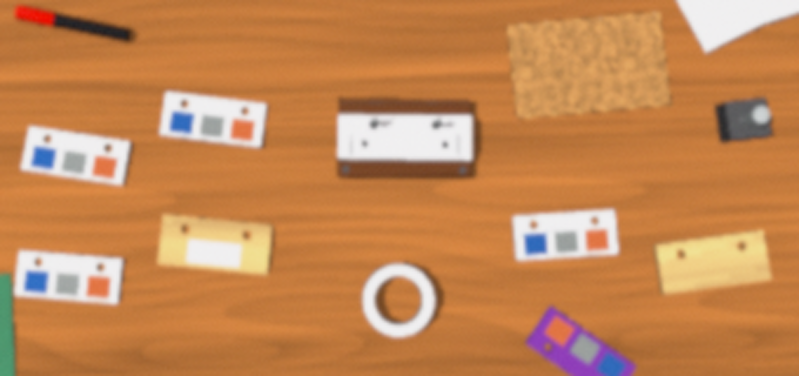

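Every board has its holes on the +x side (image top), which is the same side as the jig pins, so no half turns are needed. Now I'll measure precisely.

```bash
cat >> h.py <<'E'
def det(xy,z,kind,img,m=.1,n="top",s=2000):
    """board near xy whose top is at z -> centre x,y, yaw of its y axis from world y, size(short,long) mm"""
    x,y=xy; p=rect(z,x-m,x+m,y-m,y+m,img,n,s); b=p[:,:,0]
    hsv=cv2.cvtColor(p,cv2.COLOR_BGR2HSV)
    k=((b>149)&(hsv[:,:,1]<90)) if kind=='w' else ((b>98)&(p[:,:,2]>170)&(p[:,:,1]>140))
    cs,_=cv2.findContours(k.astype(np.uint8),cv2.RETR_EXTERNAL,cv2.CHAIN_APPROX_NONE)
    best=None
    for c in cs:
        (u,v),(w,h),a=cv2.minAreaRect(c)
        if h>w: w,h,a=h,w,a-90
        if w/s<.08 or w/s>.17 or h/s<.035 or h/s>.07: continue
        a=(a+90)%180-90
        r=(x+m-v/s, y+m-u/s, -np.radians(a), h/s*1e3, w/s*1e3)  # col=-y,row=-x
        d=np.hypot(r[0]-x,r[1]-y)
        if best is None or d<best[0]: best=(d,r)
    return None if best is None else np.array(best[1])
NOM=dict(s1=((.54,.354),.006,'w'),s2=((.58,.199),.006,'w'),s3=((.402,.361),.006,'w'),s4=((.438,-.202),.006,'w'),front=((.435,.197),.006,'y'),back=((.405,-.366),.009,'y'))
def alld(img):
    for k,(xy,z,c) in NOM.items():
        r=det(xy,z,c,img); print(k,None if r is None else r.round(4))
def st():
    s=get_state(); R=Rn.from_rotvec(s['tool_rot'])
    return s,R
def go(p,yaw=None):
    """report tool-frame shift (units of 25mm) to TCP p, and turn about tool x to get jaw axis to yaw (jaw z axis along world x rotated by yaw)"""
    s,R=st(); M=R.as_matrix(); d=np.array(p)-s['position']
    print('t',round(s['time'],2),'pos',s['position'].round(4),'x',M[:,0].round(3),'z',M[:,2].round(4),'w',round(s['grip_width']*87,1),'F',s['ft_force'].round(1))
    print('world d',d.round(4),'tool lin units',(M.T@d/.025).round(2))
    if yaw is not None:
        zc=np.array([np.cos(yaw),np.sin(yaw),0])
        if zc@M[:,2]<0: zc=-zc
        T=np.c_[[0,0,-1],np.cross(zc,[0,0,-1]),zc]
        rv=(R.inv()*Rn.from_matrix(T)).as_rotvec(); print('turn deg (tool)',np.degrees(rv).round(2),'units',(rv/(np.pi/2)).round(3))
        print('lin in target axes',(T.T@d/.025).round(2))
E
python3 - <<'E'
from h import *
im=cv2.imread("pics/top0.png")
alld(im)
print('tmpl',det((.552,-.02),.026,'w',im))
# weight, mat
p=rect(.026,.46,.64,-.12,.08,im,s=4000); cv2.imwrite("pics/jig.png",p)
p=rect(.064,.5,.62,-.47,-.35,im,s=5000); cv2.imwrite("pics/w.png",p)
x,y=.635,-.236;p=rect(.003,x-.12,x+.12,y-.12,y+.12,im)
h=cv2.cvtColor(p,cv2.COLOR_BGR2HSV);k=cv2.morphologyEx(((h[:,:,1]<150)&(h[:,:,1]>60)).astype(np.uint8),cv2.MORPH_OPEN,np.ones((15,15)))
c=max(cv2.findContours(k,0,1)[0],key=cv2.contourArea);r=cv2.minAreaRect(c);print('mat',x+.12-r[0][1]/2000,y+.12-r[0][0]/2000,np.array(r[1])/2,r[2])
go((.552,-.02,.15),0)
E
python3 -c "
import cv2,numpy as np
a=cv2.imread('pics/jig.png');b=cv2.imread('pics/w.png');cv2.imwrite('pics/jw.png',np.vstack([cv2.resize(a,(480,432)),np.zeros((0,480,3),np.uint8)]))"
```

```text
s1 [  0.5407   0.355   -0.1747  52.9176 118.6374]
s2 [  0.5792   0.1985  -0.1433  52.9513 118.7744]
s3 [ 4.037000e-01  3.622000e-01 -1.043000e-01  5.285500e+01  1.186133e+02]
s4 [ 4.390000e-01 -2.002000e-01  4.440000e-02  5.331400e+01  1.189714e+02]
front [  0.4357   0.1974  -0.1289  57.179  125.3586]
back [ 4.052000e-01 -3.657000e-01  1.129000e-01  5.711440e+01  1.255562e+02]
tmpl [ 5.51957298e-01 -1.91135712e-02 -2.54721996e-02  5.27504044e+01
  1.52542862e+02]
mat 0.6347830047607422 -0.2358049850463867 [107.49560547 176.24909973] 86.39558410644531
t 0.1 pos [ 0.2504 -0.5993  0.2216] x [-0.001  0.002 -1.   ] z [ 0.3856 -0.9226 -0.0017] w 87.4 F [-0.1 -0.5 -0.5]
world d [ 0.3016  0.5793 -0.0716] tool lin units [  2.89  20.07 -16.72]
turn deg (tool) [-6.732e+01 -9.000e-02 -6.000e-02] units [-0.748 -0.001 -0.001]
lin in target axes [ 2.86 23.17 12.06]
```

View pics/jw.png

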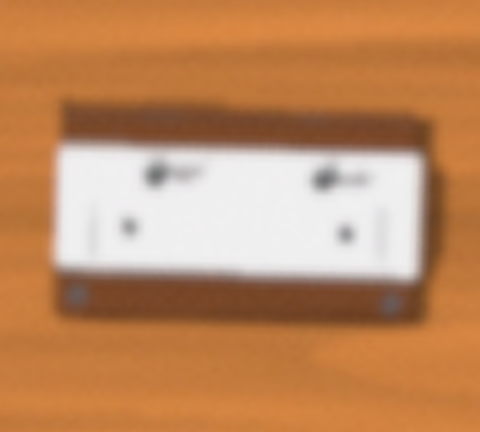

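The pins sit in the template's upper (+x) holes. I'll move toward the jig.

Emit:
play_rows(
  targets=[
    {"claw": 0,"linear": [0,0.77,-0.64],"rotation": [0,0,0]},
    {"claw": 0,"linear": [0,0.77,-0.64],"rotation": [0,0,0]},
    {"claw": 0,"linear": [0,0.77,-0.64],"rotation": [0,0,0]},
    {"claw": 0,"linear": [0,0.77,-0.64],"rotation": [0,0,0]},
    {"claw": 0,"linear": [0,0.77,-0.64],"rotation": [0,0,0]},
    {"claw": 0,"linear": [0,0.77,-0.64],"rotation": [0,0,0]},
  ],
  newtons=25,
)

```text
time: 0.6
position: [0.3153, -0.4657, 0.2163]
tool_rot: [0.924, 1.376, -0.924]
ft_force: [0.4, 0.3, 0.7]
grip_width: 0.999
```

Emit:
play_rows(
  targets=[
    {"claw": 0,"linear": [0,0.99,-0.1],"rotation": [-0.075,0,0]},
    {"claw": 0,"linear": [0,0.99,-0.1],"rotation": [-0.075,0,0]},
    {"claw": 0,"linear": [0,0.99,-0.1],"rotation": [-0.075,0,0]},
    {"claw": 0,"linear": [0,0.99,-0.1],"rotation": [-0.075,0,0]},
    {"claw": 0,"linear": [0,0.99,-0.1],"rotation": [-0.075,0,0]},
    {"claw": 0,"linear": [0,0.99,-0.1],"rotation": [-0.075,0,0]},
    {"claw": 0,"linear": [0,0.99,-0.1],"rotation": [-0.075,0,0]},
    {"claw": 0,"linear": [0,0.99,-0.1],"rotation": [-0.075,0,0]},
    {"claw": 0,"linear": [0,0.99,-0.1],"rotation": [-0.075,0,0]},
    {"claw": 0,"linear": [0,0.99,-0.1],"rotation": [-0.075,0,0]},
  ],
)

```text
time: 1.43
position: [0.439, -0.252, 0.2119]
tool_rot: [-0.027, 1.583, 0.045]
ft_force: [-0.5, -0.3, 0.3]
grip_width: 1.0
```

```bash
python3 -c "
from h import *
go((.552,-.019,.10),-.025)"
```

```text
t 1.43 pos [ 0.439  -0.252   0.2119] x [-0.013  0.011 -1.   ] z [ 0.9989  0.0455 -0.0124] w 87.0 F [-0.5 -0.3  0.3]
world d [ 0.113   0.233  -0.1119] tool lin units [4.52 9.05 4.99]
turn deg (tool) [ 4.04 -0.73 -0.64] units [ 0.045 -0.008 -0.007]
lin in target axes [4.48 9.43 4.28]
```

Emit:
play_rows(
  targets=[
    {"claw": 0,"linear": [0,0.94,0.43],"rotation": [0.045,-0.008,-0.007]},
    {"claw": 0,"linear": [0.45,0.94,0.43],"rotation": [0,0,0]},
    {"claw": 0,"linear": [0.45,0.94,0.43],"rotation": [0,0,0]},
    {"claw": 0,"linear": [0.45,0.94,0.43],"rotation": [0,0,0]},
    {"claw": 0,"linear": [0.45,0.94,0.43],"rotation": [0,0,0]},
    {"claw": 0,"linear": [0.45,0.94,0.43],"rotation": [0,0,0]},
    {"claw": 0,"linear": [0.45,0.94,0.43],"rotation": [0,0,0]},
    {"claw": 0,"linear": [0.45,0.94,0.43],"rotation": [0,0,0]},
    {"claw": 0,"linear": [0.45,0.94,0.43],"rotation": [0,0,0]},
    {"claw": 0,"linear": [0.45,0.94,0.43],"rotation": [0,0,0]},
  ],
)

```text
time: 2.27
position: [0.5504, -0.0081, 0.1065]
tool_rot: [0.014, 1.57, -0.022]
ft_force: [0.0, 0.1, 0.2]
grip_width: 1.005
```

```bash
python3 -c "
from h import *
go((.552,-.019,.021),-.025)"
```

```text
t 2.27 pos [ 0.5504 -0.0081  0.1065] x [ 0.001 -0.005 -1.   ] z [ 9.997e-01 -2.310e-02  8.000e-04] w 87.4 F [0.  0.1 0.2]
world d [ 0.0016 -0.0109 -0.0855] tool lin units [ 3.42 -0.42  0.07]
turn deg (tool) [0.11 0.05 0.3 ] units [0.001 0.001 0.003]
lin in target axes [ 3.42 -0.43  0.07]
```

Emit:
play_rows(
  targets=[
    {"claw": 0,"linear": [0.8,-0.43,0.07],"rotation": [0,0,0.003]},
    {"claw": 0,"linear": [0.8,0,0],"rotation": [0,0,0]},
    {"claw": 0,"linear": [0.8,0,0],"rotation": [0,0,0]},
    {"claw": 0,"linear": [0.8,0,0],"rotation": [0,0,0]},
    {"claw": 0,"linear": [0.18,0,0],"rotation": [0,0,0]},
    {"claw": 0,"linear": [0,0,0],"rotation": [0,0,0]},
  ],
)

```text
time: 2.77
position: [0.5535, -0.008, 0.0183]
tool_rot: [0.011, 1.571, -0.003]
ft_force: [-0.3, -1.7, 13.3]
grip_width: 1.003
```

```bash
python3 -c "
from h import *
go((.552,-.019,.021),-.025)"
```

```text
t 2.77 pos [ 0.5535 -0.008   0.0183] x [-0.001  0.005 -1.   ] z [ 1.0e+00 -9.2e-03 -7.0e-04] w 87.2 F [-0.3 -1.7 13.3]
world d [-0.0015 -0.011   0.0027] tool lin units [-0.11 -0.44 -0.06]
turn deg (tool) [ 0.9  -0.04 -0.3 ] units [ 0.01  -0.    -0.003]
lin in target axes [-0.11 -0.44 -0.05]
```

Emit:
play_rows(
  targets=[
    {"claw": 0,"linear": [-0.1,0,0],"rotation": [0,0,0]},
    {"claw": 0,"linear": [0,-0.44,-0.05],"rotation": [0.01,0,0]},
    {"claw": 0,"linear": [0,0,0],"rotation": [0,0,0]},
    {"claw": 0,"linear": [0,0,0],"rotation": [0,0,0]},
  ],
)

```text
time: 3.1
position: [0.5521, -0.0203, 0.0217]
tool_rot: [0.025, 1.572, -0.017]
ft_force: [-0.2, 0.8, 0.6]
grip_width: 0.997
```

```bash
python3 -c "
from h import *
go((.552,-.019,.021),-.025)"
```

```text
t 3.1 pos [ 0.5521 -0.0203  0.0217] x [-0.001  0.005 -1.   ] z [ 0.9996 -0.0265 -0.001 ] w 86.8 F [-0.2  0.8  0.6]
world d [-0.0001  0.0013 -0.0007] tool lin units [ 0.03  0.05 -0.01]
turn deg (tool) [-0.09 -0.06 -0.28] units [-0.001 -0.001 -0.003]
lin in target axes [ 0.03  0.05 -0.01]
```

Emit:
play_rows(
  targets=[
    {"claw": 1,"linear": [0,0,0],"rotation": [0,0,0]},
    {"claw": 1,"linear": [0,0,0],"rotation": [0,0,0]},
    {"claw": 1,"linear": [0,0,0],"rotation": [0,0,0]},
    {"claw": 1,"linear": [0,0,0],"rotation": [0,0,0]},
    {"claw": 1,"linear": [0,0,0],"rotation": [0,0,0]},
    {"claw": 1,"linear": [0,0,0],"rotation": [0,0,0]},
    {"claw": 1,"linear": [0,0,0],"rotation": [0,0,0]},
    {"claw": 1,"linear": [0,0,0],"rotation": [0,0,0]},
  ],
)

```text
time: 3.77
position: [0.5517, -0.0212, 0.0216]
tool_rot: [0.025, 1.572, -0.018]
ft_force: [-0.1, -1.1, 0.1]
grip_width: 0.568
```

Emit:
play_rows(
  targets=[
    {"claw": 1,"linear": [-0.3,0,0],"rotation": [0,0,0]},
    {"claw": 1,"linear": [-0.6,0,0],"rotation": [0,0,0]},
    {"claw": 1,"linear": [-0.8,0,0],"rotation": [0,0,0]},
    {"claw": 1,"linear": [-0.8,0,0],"rotation": [0,0,0]},
    {"claw": 1,"linear": [-0.8,0,0],"rotation": [0,0,0]},
    {"claw": 1,"linear": [-0.3,0,0],"rotation": [0,0,0]},
    {"claw": 1,"linear": [0,0,0],"rotation": [0,0,0]},
  ],
)

```text
time: 4.35
position: [0.5524, -0.0208, 0.1157]
tool_rot: [0.026, 1.57, -0.016]
ft_force: [0.4, 1.1, -1.6]
grip_width: 0.574
```

```bash
python3 -c "
from h import *
go((.635,-.236,.013),-.06)
im=get_image('top'); s=get_state()
cv2.imwrite('pics/t1.png',im); alld(im)
# jig bed dark mask
"
```

```text
t 4.35 pos [ 0.5524 -0.0208  0.1157] x [ 0.001  0.007 -1.   ] z [ 9.996e-01 -2.650e-02  6.000e-04] w 49.9 F [ 0.4  1.1 -1.6]
world d [ 0.0826 -0.2152 -0.1027] tool lin units [ 4.05 -8.55  3.53]
turn deg (tool) [ 1.92  0.03 -0.39] units [ 0.021  0.    -0.004]
lin in target axes [ 4.11 -8.4   3.81]
s1 [  0.5407   0.355   -0.1767  52.9481 118.5356]
s2 [  0.5792   0.1985  -0.1432  52.9426 118.7995]
s3 [ 4.037000e-01  3.622000e-01 -1.043000e-01  5.281070e+01  1.185742e+02]
s4 None
front [  0.4358   0.1974  -0.1259  56.9757 125.1721]
back None
```

Emit:
play_rows(
  targets=[
    {"claw": 1,"linear": [0,-0.5,0.2],"rotation": [0,0,-0.004]},
    {"claw": 1,"linear": [0,-0.93,0.37],"rotation": [0,0,0]},
    {"claw": 1,"linear": [0.2,-0.93,0.37],"rotation": [0,0,0]},
    {"claw": 1,"linear": [0.3,-0.93,0.37],"rotation": [0,0,0]},
    {"claw": 1,"linear": [0.3,-0.93,0.37],"rotation": [0,0,0]},
    {"claw": 1,"linear": [0.3,-0.93,0.37],"rotation": [0,0,0]},
    {"claw": 1,"linear": [0.3,-0.93,0.37],"rotation": [0,0,0]},
    {"claw": 1,"linear": [0.3,-0.93,0.37],"rotation": [0,0,0]},
    {"claw": 1,"linear": [0.3,-0.93,0.37],"rotation": [0,0,0]},
    {"claw": 1,"linear": [0,-0.6,0.2],"rotation": [-0.05,0,0]},
  ],
)

```text
time: 5.23
position: [0.6262, -0.2479, 0.046]
tool_rot: [-0.049, 1.591, 0.048]
ft_force: [-0.9, -1.2, -2.3]
grip_width: 0.563
```

Emit:
play_rows(
  targets=[
    {"claw": 1,"linear": [0,0,0],"rotation": [0,0,0]},
    {"claw": 1,"linear": [0,0,0],"rotation": [0,0,0]},
  ],
)

```text
time: 5.4
position: [0.6232, -0.2549, 0.0403]
tool_rot: [-0.043, 1.598, 0.043]
ft_force: [0.3, -0.2, -1.4]
grip_width: 0.568
```

```bash
python3 -c "
from h import *
go((.635,-.236,.009),.063)
im=get_image('top')
cv2.imwrite('pics/t2.png',im); alld(im)
"
```

```text
t 5.4 pos [ 0.6232 -0.2549  0.0403] x [-0.028 -0.001 -1.   ] z [ 0.9981  0.0547 -0.0278] w 49.4 F [ 0.3 -0.2 -1.4]
world d [ 0.0118  0.0189 -0.0313] tool lin units [1.24 0.73 0.55]
turn deg (tool) [-0.48 -1.59 -0.04] units [-0.005 -0.018 -0.   ]
lin in target axes [1.25 0.73 0.52]
s1 [  0.5408   0.355   -0.1759  54.3588 119.7556]
s2 [  0.5792   0.1984  -0.1435  54.5065 119.9111]
s3 [ 4.037000e-01  3.622000e-01 -1.045000e-01  5.419490e+01  1.198151e+02]
s4 [ 4.389000e-01 -2.001000e-01  4.430000e-02  5.453510e+01  1.204262e+02]
front [ 4.361000e-01  1.975000e-01 -1.222000e-01  5.944810e+01  1.271936e+02]
back [ 0.4032 -0.349   0.1164 59.1557 94.1706]
```

Emit:
play_rows(
  targets=[
    {"claw": 1,"linear": [0,0.73,0.52],"rotation": [-0.005,-0.018,0]},
    {"claw": 1,"linear": [0,0,0],"rotation": [0,0,0]},
    {"claw": 1,"linear": [0.6,0,0],"rotation": [0,0,0]},
    {"claw": 1,"linear": [0.4,0,0],"rotation": [0,0,0]},
    {"claw": 1,"linear": [0.1,0,0],"rotation": [0,0,0]},
    {"claw": 1,"linear": [0,0,0],"rotation": [0,0,0]},
  ],
)

```text
time: 5.95
position: [0.6334, -0.228, 0.0105]
tool_rot: [-0.049, 1.573, 0.054]
ft_force: [-0.2, 0.0, -1.2]
grip_width: 0.564
```

```bash
python3 -c "
from h import *
go((.635,-.236,.007),.063)
"
```

```text
t 5.95 pos [ 0.6334 -0.228   0.0105] x [-0.003  0.003 -1.   ] z [ 0.9978  0.0656 -0.0024] w 49.0 F [-0.2  0.  -1.2]
world d [ 0.0016 -0.008  -0.0035] tool lin units [ 0.14 -0.32  0.04]
turn deg (tool) [ 0.15 -0.14 -0.17] units [ 0.002 -0.002 -0.002]
lin in target axes [ 0.14 -0.32  0.04]
```

Lower the last few millimetres, open, and rise.

Emit:
play_rows(
  targets=[
    {"claw": 1,"linear": [0.13,0,0],"rotation": [0,0,0]},
    {"claw": 1,"linear": [0.04,0,0],"rotation": [0,0,0]},
    {"claw": 0,"linear": [0,0,0],"rotation": [0,0,0]},
    {"claw": 0,"linear": [0,0,0],"rotation": [0,0,0]},
    {"claw": 0,"linear": [0,0,0],"rotation": [0,0,0]},
    {"claw": 0,"linear": [0,0,0],"rotation": [0,0,0]},
    {"claw": 0,"linear": [-0.5,0,0],"rotation": [0,0,0]},
    {"claw": 0,"linear": [-1,0,0],"rotation": [0,0,0]},
    {"claw": 0,"linear": [-1,0,0],"rotation": [0,0,0]},
    {"claw": 0,"linear": [-1,0,0],"rotation": [0,0,0]},
  ],
)

```text
time: 6.78
position: [0.6307, -0.2276, 0.0952]
tool_rot: [-0.047, 1.58, 0.056]
ft_force: [0.1, 0.1, -0.0]
grip_width: 0.987
```

Emit:
play_rows(
  targets=[
    {"claw": 0,"linear": [0,0,0],"rotation": [0,0,0]},
    {"claw": 0,"linear": [0,0,0],"rotation": [0,0,0]},
  ],
)

```text
time: 6.95
position: [0.6351, -0.2288, 0.1044]
tool_rot: [-0.05, 1.568, 0.052]
ft_force: [-0.3, 0.7, -0.7]
grip_width: 0.999
```

Run:
```python
from h import *
go((.405,-.366,.08),.113)
im=get_image('top')
cv2.imwrite('pics/t3.png',im); alld(im)
print('tm',det((.634,-.23),.011,'w',im))
for z,nm in((.018,'bed'),):
    p=rect(z,.46,.64,-.12,.08,im,s=4000); g=cv2.cvtColor(p,cv2.COLOR_BGR2HSV)
    k=(p[:,:,2]<150).astype(np.uint8)
    k=cv2.morphologyEx(k,cv2.MORPH_CLOSE,np.ones((61,61)))
    c=max(cv2.findContours(k,0,1)[0],key=cv2.contourArea);r=cv2.minAreaRect(c);print('bed',.64-r[0][1]/4000,.08-r[0][0]/4000,np.array(r[1])/4,r[2])
a=cv2.resize(p,None,fx=.6,fy=.6)
b=rect(.064,.46,.64,-.12,.08,im,s=4000); b=cv2.resize(b,None,fx=.6,fy=.6)
side=get_image('side'); cv2.imwrite('pics/sd3.png',side)
cc=cv2.resize(rect(.064,.46,.64,-.12,.08,side,'side',s=4000),None,fx=.6,fy=.6)
print(a.shape); cv2.imwrite('pics/jig3.png',cv2.resize(np.hstack([b,cc]),(800,360)))
```

```text
t 6.95 pos [ 0.6351 -0.2288  0.1044] x [ 0.002  0.001 -1.   ] z [0.9979 0.0647 0.0018] w 86.9 F [-0.3  0.7 -0.7]
world d [-0.2301 -0.1372 -0.0244] tool lin units [ 0.96 -4.88 -9.54]
turn deg (tool) [-2.76  0.11 -0.04] units [-0.031  0.001 -0.   ]
lin in target axes [ 0.98 -4.42 -9.76]
s1 [  0.5408   0.3551  -0.1738  54.5436 120.147 ]
s2 [  0.5792   0.1984  -0.1435  54.9354 120.296 ]
s3 [ 4.037000e-01  3.623000e-01 -1.054000e-01  5.463670e+01  1.203045e+02]
s4 [ 4.389000e-01 -2.001000e-01  4.410000e-02  5.484370e+01  1.205812e+02]
front [ 4.361000e-01  1.975000e-01 -1.244000e-01  6.015680e+01  1.278178e+02]
back [ 0.4024 -0.3437  0.1049 60.2461 84.4283]
tm [ 6.32039131e-01 -2.06802658e-01  6.48439778e-02  5.59341469e+01
  1.19981071e+02]
bed 0.5505382080078125 -0.022347831726074213 [152.86763     87.10268402] 1.7714698314666748
(432, 480, 3)
```

View pics/jig3.png

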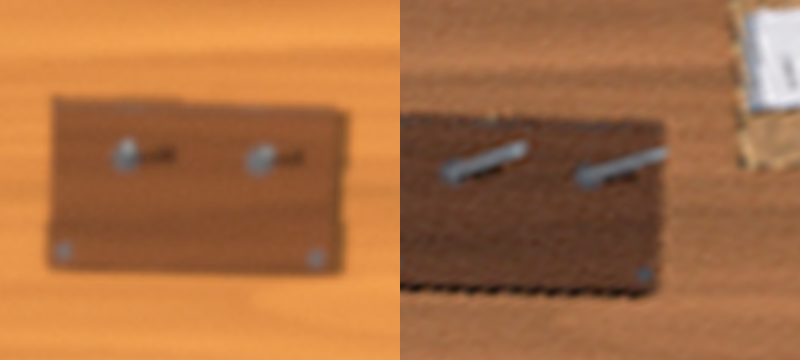

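Run:
```python
from h import *
for n,f in(('top','pics/t3.png'),('side','pics/sd3.png')):
    im=cv2.imread(f); z=.041
    p=rect(z,.53,.60,-.08,.05,im,n,s=4000); h=cv2.cvtColor(p,cv2.COLOR_BGR2HSV)
    k=((h[:,:,1].astype(int)<95)&(h[:,:,2]>85)).astype(np.uint8)
    N,_,S,C=cv2.connectedComponentsWithStats(k)
    for i in range(1,N):
        if S[i,4]>300: print(n,S[i],'x',(.60-C[i][1]/4000).round(4),'y',(.05-C[i][0]/4000).round(4))
```

```text
top [ 108  105   55   66 2766] x 0.5653 y 0.0161
top [ 381  117   62   62 2896] x 0.5632 y -0.0529
side [106  52  43  14 339] x 0.5854 y 0.0175
side [  29   92  186   98 6164] x 0.5666 y 0.0191
side [ 304  106  196   90 6161] x 0.5641 y -0.0508
```

Emit:
play_rows(
  targets=[
    {"claw": 0,"linear": [0,-0.2,-0.5],"rotation": [-0.031,0,0]},
    {"claw": 0,"linear": [0,-0.44,-0.95],"rotation": [0,0,0]},
    {"claw": 0,"linear": [0,-0.44,-0.95],"rotation": [0,0,0]},
    {"claw": 0,"linear": [0,-0.44,-0.95],"rotation": [0,0,0]},
    {"claw": 0,"linear": [0,-0.44,-0.95],"rotation": [0,0,0]},
    {"claw": 0,"linear": [0,-0.44,-0.95],"rotation": [0,0,0]},
    {"claw": 0,"linear": [0,-0.44,-0.95],"rotation": [0,0,0]},
    {"claw": 0,"linear": [0,-0.44,-0.95],"rotation": [0,0,0]},
    {"claw": 0,"linear": [0,-0.44,-0.95],"rotation": [0,0,0]},
    {"claw": 0,"linear": [0,-0.44,-0.95],"rotation": [0,0,0]},
  ],
)

```text
time: 7.88
position: [0.4131, -0.3521, 0.092]
tool_rot: [-0.088, 1.576, 0.116]
ft_force: [0.2, -0.6, -0.1]
grip_width: 1.001
```

Emit:
play_rows(
  targets=[
    {"claw": 0,"linear": [0,-0.2,-0.4],"rotation": [0,0,0]},
    {"claw": 0,"linear": [0,0,0],"rotation": [0,0,0]},
    {"claw": 0,"linear": [0,0,0],"rotation": [0,0,0]},
  ],
)

```text
time: 8.13
position: [0.3946, -0.3621, 0.0887]
tool_rot: [-0.077, 1.584, 0.109]
ft_force: [0.5, 0.3, -0.2]
grip_width: 0.996
```

Run:
```python
from h import *
go((.405,-.366,.03),.113)
im=get_image('top')
cv2.imwrite('pics/t4.png',im); alld(im)
print('tm',det((.634,-.23),.011,'w',im))
```

```text
t 8.13 pos [ 0.3946 -0.3621  0.0887] x [-0.016  0.02  -1.   ] z [ 0.9929  0.1185 -0.0137] w 86.6 F [ 0.5  0.3 -0.2]
world d [ 0.0104 -0.0039 -0.0587] tool lin units [ 2.34 -0.25  0.42]
turn deg (tool) [ 0.32 -0.79 -1.22] units [ 0.004 -0.009 -0.014]
lin in target axes [ 2.35 -0.2   0.39]
s1 [  0.5407   0.355   -0.1747  52.9176 118.5506]
s2 [  0.5792   0.1984  -0.1437  52.9613 118.7755]
s3 [ 4.037000e-01  3.622000e-01 -1.038000e-01  5.281840e+01  1.186186e+02]
s4 [ 4.390000e-01 -2.003000e-01  4.280000e-02  5.316550e+01  1.190835e+02]
front [  0.4357   0.1973  -0.1274  56.9587 125.3697]
back [ 0.4035 -0.351   0.1187 57.1409 96.0168]
tm [ 6.33377670e-01 -2.24741806e-01  6.40149358e-02  5.38190308e+01
  1.53588608e+02]
```

Emit:
play_rows(
  targets=[
    {"claw": 0,"linear": [0,-0.2,0.39],"rotation": [0.004,-0.009,-0.014]},
    {"claw": 0,"linear": [0.6,0,0],"rotation": [0,0,0]},
    {"claw": 0,"linear": [0.9,0,0],"rotation": [0,0,0]},
    {"claw": 0,"linear": [0.6,0,0],"rotation": [0,0,0]},
    {"claw": 0,"linear": [0.3,0,0],"rotation": [0,0,0]},
    {"claw": 0,"linear": [0,0,0],"rotation": [0,0,0]},
    {"claw": 0,"linear": [0,0,0],"rotation": [0,0,0]},
  ],
)

```text
time: 8.77
position: [0.4197, -0.3597, 0.0269]
tool_rot: [-0.103, 1.555, 0.095]
ft_force: [0.3, -0.4, 0.3]
grip_width: 1.003
```

Run:
```python
from h import *
go((.405,-.366,.004),.113)
```

```text
t 8.77 pos [ 0.4197 -0.3597  0.0269] x [ 0.014 -0.004 -1.   ] z [0.992  0.1258 0.013 ] w 87.3 F [ 0.3 -0.4  0.3]
world d [-0.0147 -0.0063 -0.0229] tool lin units [ 0.91 -0.17 -0.63]
turn deg (tool) [0.75 0.74 0.34] units [0.008 0.008 0.004]
lin in target axes [ 0.92 -0.19 -0.61]
```

Emit:
play_rows(
  targets=[
    {"claw": 0,"linear": [0,-0.19,-0.61],"rotation": [0.008,0.008,0.004]},
    {"claw": 0,"linear": [0,0,0],"rotation": [0,0,0]},
    {"claw": 0,"linear": [0,0,0],"rotation": [0,0,0]},
    {"claw": 0,"linear": [0,0,0],"rotation": [0,0,0]},
  ],
)

```text
time: 9.1
position: [0.4062, -0.3676, 0.0294]
tool_rot: [-0.091, 1.567, 0.087]
ft_force: [-0.3, -0.5, 0.5]
grip_width: 0.998
```

Run:
```python
from h import *
go((.405,-.366,.004),.113)
```

```text
t 9.1 pos [ 0.4062 -0.3676  0.0294] x [ 0.002 -0.002 -1.   ] z [0.9935 0.1134 0.0021] w 86.8 F [-0.3 -0.5  0.5]
world d [-0.0012  0.0016 -0.0254] tool lin units [ 1.02  0.07 -0.04]
turn deg (tool) [0.04 0.12 0.14] units [0.    0.001 0.002]
lin in target axes [ 1.02  0.07 -0.04]
```

Down, close, lift.

Emit:
play_rows(
  targets=[
    {"claw": 0,"linear": [0.5,0.07,-0.04],"rotation": [0,0,0]},
    {"claw": 0,"linear": [0.35,0,0],"rotation": [0,0,0]},
    {"claw": 0,"linear": [0.1,0,0],"rotation": [0,0,0]},
    {"claw": 1,"linear": [0,0,0],"rotation": [0,0,0]},
    {"claw": 1,"linear": [0,0,0],"rotation": [0,0,0]},
    {"claw": 1,"linear": [0,0,0],"rotation": [0,0,0]},
    {"claw": 1,"linear": [0,0,0],"rotation": [0,0,0]},
    {"claw": 1,"linear": [0,0,0],"rotation": [0,0,0]},
    {"claw": 1,"linear": [0,0,0],"rotation": [0,0,0]},
    {"claw": 1,"linear": [0,0,0],"rotation": [0,0,0]},
  ],
)

```text
time: 9.93
position: [0.4053, -0.3665, 0.004]
tool_rot: [-0.091, 1.565, 0.086]
ft_force: [0.4, -0.3, -0.7]
grip_width: 0.638
```

Emit:
play_rows(
  targets=[
    {"claw": 1,"linear": [-0.3,0,0],"rotation": [0,0,0]},
    {"claw": 1,"linear": [-0.7,0,0],"rotation": [0,0,0]},
    {"claw": 1,"linear": [-0.9,0,0],"rotation": [0,0,0]},
    {"claw": 1,"linear": [-0.9,0,0],"rotation": [0,0,0]},
    {"claw": 1,"linear": [-0.9,0,0],"rotation": [0,0,0]},
    {"claw": 1,"linear": [-0.7,0,0],"rotation": [0,0,0]},
    {"claw": 1,"linear": [-0.3,0,0],"rotation": [0,0,0]},
    {"claw": 1,"linear": [0,0,0],"rotation": [0,0,0]},
    {"claw": 1,"linear": [0,0,0],"rotation": [0,0,0]},
    {"claw": 1,"linear": [0,0,0],"rotation": [0,0,0]},
  ],
)

```text
time: 10.77
position: [0.4043, -0.3649, 0.129]
tool_rot: [-0.092, 1.566, 0.087]
ft_force: [-0.5, -0.2, 0.1]
grip_width: 0.639
```

Run:
```python
from h import *
go((.551,-.0185,.09),-.028)
cv2.imwrite('pics/t5.png',get_image('top'))
```

```text
t 10.77 pos [ 0.4043 -0.3649  0.129 ] x [ 0.003 -0.003 -1.   ] z [0.9935 0.1137 0.0028] w 55.6 F [-0.5 -0.2  0.1]
world d [ 0.1467  0.3464 -0.039 ] tool lin units [ 1.54 13.1   7.4 ]
turn deg (tool) [8.13 0.17 0.18] units [0.09  0.002 0.002]
lin in target axes [ 1.56 14.01  5.48]
```

Emit:
play_rows(
  targets=[
    {"claw": 1,"linear": [0,0,0],"rotation": [0.045,0.001,0.001]},
    {"claw": 1,"linear": [0,0,0],"rotation": [0.045,0.001,0.001]},
    {"claw": 1,"linear": [0,0.5,0.2],"rotation": [0,0,0]},
    {"claw": 1,"linear": [0,0.9,0.35],"rotation": [0,0,0]},
    {"claw": 1,"linear": [0,0.9,0.35],"rotation": [0,0,0]},
    {"claw": 1,"linear": [0,0.9,0.35],"rotation": [0,0,0]},
    {"claw": 1,"linear": [0,0.9,0.35],"rotation": [0,0,0]},
    {"claw": 1,"linear": [0,0.9,0.35],"rotation": [0,0,0]},
    {"claw": 1,"linear": [0,0.9,0.35],"rotation": [0,0,0]},
    {"claw": 1,"linear": [0,0.9,0.35],"rotation": [0,0,0]},
  ],
)

```text
time: 11.65
position: [0.4685, -0.1934, 0.1148]
tool_rot: [0.05, 1.591, -0.027]
ft_force: [0.5, 0.8, -0.9]
grip_width: 0.64
```

Emit:
play_rows(
  targets=[
    {"claw": 1,"linear": [0,0.9,0.35],"rotation": [0,0,0]},
    {"claw": 1,"linear": [0,0.9,0.35],"rotation": [0,0,0]},
    {"claw": 1,"linear": [0,0.9,0.35],"rotation": [0,0,0]},
    {"claw": 1,"linear": [0,0.9,0.35],"rotation": [0,0,0]},
    {"claw": 1,"linear": [0,0.7,0.27],"rotation": [0,0,0]},
    {"claw": 1,"linear": [0,0.4,0.16],"rotation": [0,0,0]},
    {"claw": 1,"linear": [0,0,0],"rotation": [0,0,0]},
    {"claw": 1,"linear": [0,0,0],"rotation": [0,0,0]},
    {"claw": 1,"linear": [0,0,0],"rotation": [0,0,0]},
    {"claw": 1,"linear": [0,0,0],"rotation": [0,0,0]},
  ],
)

```text
time: 12.48
position: [0.5151, -0.0644, 0.104]
tool_rot: [0.05, 1.61, -0.011]
ft_force: [-0.3, -0.5, -1.1]
grip_width: 0.637
```

Run:
```python
from h import *
go((.551,-.0193,.075),-.028)
```

```text
t 12.48 pos [ 0.5151 -0.0644  0.104 ] x [-0.039  0.026 -0.999] z [ 0.9985 -0.0386 -0.0397] w 55.4 F [-0.3 -0.5 -1.1]
world d [ 0.0359  0.0451 -0.029 ] tool lin units [1.15 1.83 1.41]
turn deg (tool) [-0.64 -2.27 -1.39] units [-0.007 -0.025 -0.015]
lin in target axes [1.16 1.84 1.38]
```

Emit:
play_rows(
  targets=[
    {"claw": 1,"linear": [0,0.4,0.3],"rotation": [-0.007,-0.025,-0.015]},
    {"claw": 1,"linear": [0,0.6,0.45],"rotation": [0,0,0]},
    {"claw": 1,"linear": [0.3,0.5,0.4],"rotation": [0,0,0]},
    {"claw": 1,"linear": [0.4,0.34,0.23],"rotation": [0,0,0]},
    {"claw": 1,"linear": [0,0,0],"rotation": [0,0,0]},
    {"claw": 1,"linear": [0,0,0],"rotation": [0,0,0]},
    {"claw": 1,"linear": [0,0,0],"rotation": [0,0,0]},
    {"claw": 1,"linear": [0,0,0],"rotation": [0,0,0]},
  ],
)

```text
time: 13.15
position: [0.5492, -0.0314, 0.0849]
tool_rot: [0.031, 1.573, -0.041]
ft_force: [-0.5, -0.7, -0.4]
grip_width: 0.636
```

Run:
```python
from h import *
go((.551,-.0193,.072),-.028)
im=get_image('top'); s=get_state(); zt=s['position'][2]+.005
print('held',det((.55,-.02),zt,'y',im),zt)
cv2.imwrite('pics/t6.png',im)
sd=get_image('side')
a=rect(zt,.49,.61,-.10,.06,im,s=2500);b=rect(zt,.49,.61,-.10,.06,sd,'side',s=2500)
cv2.imwrite('pics/held.png',np.hstack([a,b]))
```

```text
t 13.15 pos [ 0.5492 -0.0314  0.0849] x [-0.003 -0.006 -1.   ] z [ 0.999  -0.0455 -0.0023] w 55.3 F [-0.5 -0.7 -0.4]
world d [ 0.0018  0.0121 -0.0129] tool lin units [0.51 0.49 0.05]
turn deg (tool) [-1.   -0.13  0.36] units [-0.011 -0.001  0.004]
lin in target axes [0.52 0.49 0.06]
held None 0.08999836135870953
```

View pics/held.png

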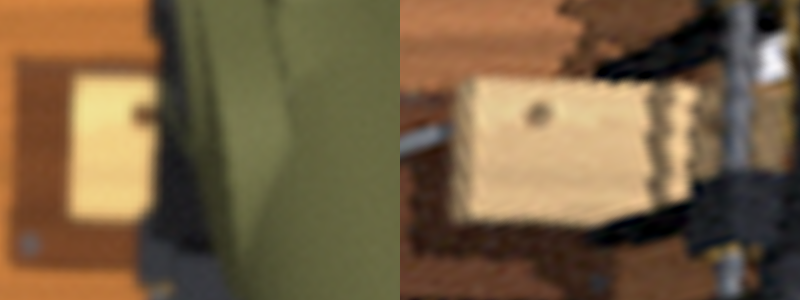

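The held board's +y end reads at y=0.032, so its centre is about 1.4 mm to +y of the TCP. In x the camera and robot agree to about 0.2 mm. Now to align over the pins.

Emit:
play_rows(
  targets=[
    {"claw": 1,"linear": [0,0.48,0.06],"rotation": [-0.011,-0.001,0.004]},
    {"claw": 1,"linear": [0,0,0],"rotation": [0,0,0]},
    {"claw": 1,"linear": [0,0,0],"rotation": [0,0,0]},
    {"claw": 1,"linear": [0,0,0],"rotation": [0,0,0]},
  ],
)

```text
time: 13.58
position: [0.5518, -0.0193, 0.086]
tool_rot: [0.022, 1.569, -0.022]
ft_force: [0.5, 1.7, -0.8]
grip_width: 0.635
```

Run:
```python
from h import *
go((.551,-.0196,.068),-.028)
```

```text
t 13.58 pos [ 0.5518 -0.0193  0.086 ] x [ 0.001 -0.    -1.   ] z [ 0.9996 -0.0282  0.0014] w 55.2 F [ 0.5  1.7 -0.8]
world d [-0.0008 -0.0003 -0.018 ] tool lin units [ 0.72 -0.01 -0.03]
turn deg (tool) [-0.01  0.08  0.02] units [-0.     0.001  0.   ]
lin in target axes [ 0.72 -0.01 -0.03]
```

Emit:
play_rows(
  targets=[
    {"claw": 1,"linear": [0.5,0,-0.03],"rotation": [0,0,0]},
    {"claw": 1,"linear": [0.25,0,0],"rotation": [0,0,0]},
    {"claw": 1,"linear": [0.15,0,0],"rotation": [0,0,0]},
    {"claw": 1,"linear": [0.15,0,0],"rotation": [0,0,0]},
    {"claw": 1,"linear": [0,0,0],"rotation": [0,0,0]},
    {"claw": 1,"linear": [0,0,0],"rotation": [0,0,0]},
  ],
)

```text
time: 14.08
position: [0.5508, -0.0195, 0.0563]
tool_rot: [0.022, 1.57, -0.022]
ft_force: [1.1, 0.3, 0.4]
grip_width: 0.637
```

Run:
```python
from h import *
go((.551,-.0196,.030),-.028)
```

```text
t 14.08 pos [ 0.5508 -0.0195  0.0563] x [ 0.001 -0.    -1.   ] z [ 0.9996 -0.0281  0.0011] w 55.4 F [1.1 0.3 0.4]
world d [ 0.0002 -0.0001 -0.0263] tool lin units [ 1.05 -0.    0.01]
turn deg (tool) [-0.01  0.06  0.02] units [-0.     0.001  0.   ]
lin in target axes [ 1.05 -0.    0.01]
```

It slid onto the pins without force. Keep going down.

Emit:
play_rows(
  targets=[
    {"claw": 1,"linear": [0.4,0,0],"rotation": [0,0,0]},
    {"claw": 1,"linear": [0.4,0,0],"rotation": [0,0,0]},
    {"claw": 1,"linear": [0.3,0,0],"rotation": [0,0,0]},
    {"claw": 1,"linear": [0.15,0,0],"rotation": [0,0,0]},
    {"claw": 1,"linear": [0.1,0,0],"rotation": [0,0,0]},
    {"claw": 1,"linear": [0,0,0],"rotation": [0,0,0]},
    {"claw": 1,"linear": [0,0,0],"rotation": [0,0,0]},
  ],
)

```text
time: 14.67
position: [0.5518, -0.0195, 0.0219]
tool_rot: [0.021, 1.57, -0.024]
ft_force: [-0.5, 0.3, -0.8]
grip_width: 0.636
```

Run:
```python
from h import *
go((.551,-.0196,.022),-.028)
```

```text
t 14.67 pos [ 0.5518 -0.0195  0.0219] x [ 0.001 -0.002 -1.   ] z [ 0.9996 -0.0282  0.001 ] w 55.4 F [-0.5  0.3 -0.8]
world d [-0.0008 -0.0001  0.0001] tool lin units [-0.   -0.   -0.03]
turn deg (tool) [-0.01  0.06  0.12] units [-0.     0.001  0.001]
lin in target axes [-0.   -0.   -0.03]
```

Home. Release, rise, and look.

Emit:
play_rows(
  targets=[
    {"claw": 0,"linear": [0,0,0],"rotation": [0,0,0]},
    {"claw": 0,"linear": [0,0,0],"rotation": [0,0,0]},
    {"claw": 0,"linear": [0,0,0],"rotation": [0,0,0]},
    {"claw": 0,"linear": [0,0,0],"rotation": [0,0,0]},
    {"claw": 0,"linear": [-0.5,0,0],"rotation": [0,0,0]},
    {"claw": 0,"linear": [-0.9,0,0],"rotation": [0,0,0]},
    {"claw": 0,"linear": [-0.9,0,0],"rotation": [0,0,0]},
    {"claw": 0,"linear": [-0.9,0,0],"rotation": [0,0,0]},
    {"claw": 0,"linear": [-0.5,0,0],"rotation": [0,0,0]},
    {"claw": 0,"linear": [0,0,0],"rotation": [0,0,0]},
  ],
)

```text
time: 15.5
position: [0.5499, -0.0186, 0.1193]
tool_rot: [0.021, 1.574, -0.021]
ft_force: [0.5, 0.2, 0.1]
grip_width: 1.0
```

Emit:
play_rows(
  targets=[
    {"claw": 0,"linear": [0,0,0],"rotation": [0,0,0]},
    {"claw": 0,"linear": [0,0,0],"rotation": [0,0,0]},
    {"claw": 0,"linear": [0,0,0],"rotation": [0,0,0]},
  ],
)

```text
time: 15.75
position: [0.5502, -0.0187, 0.12]
tool_rot: [0.02, 1.572, -0.022]
ft_force: [0.3, -1.0, 0.7]
grip_width: 1.0
```

Run:
```python
from h import *
im=get_image('top'); cv2.imwrite('pics/t7.png',im)
alld(im)
go((.439,-.2002,.06),.044)
```

```text
s1 [  0.5407   0.355   -0.1747  52.9176 118.5506]
s2 [  0.5792   0.1985  -0.1436  52.9852 118.8009]
s3 [ 4.037000e-01  3.622000e-01 -1.044000e-01  5.285360e+01  1.186128e+02]
s4 None
front [  0.4357   0.1974  -0.1289  57.2892 125.3402]
back None
t 15.8 pos [ 0.5499 -0.0187  0.1197] x [-0.002 -0.001 -1.   ] z [ 0.9996 -0.0268 -0.0019] w 87.0 F [-0.9 -0.4  0.6]
world d [-0.1109 -0.1815 -0.0597] tool lin units [ 2.41 -7.37 -4.24]
turn deg (tool) [-4.06 -0.11  0.07] units [-0.045 -0.001  0.001]
lin in target axes [ 2.39 -7.06 -4.75]
```

Emit:
play_rows(
  targets=[
    {"claw": 0,"linear": [0,-0.4,-0.27],"rotation": [-0.045,0,0]},
    {"claw": 0,"linear": [0,-0.8,-0.54],"rotation": [0,0,0]},
    {"claw": 0,"linear": [0,-0.8,-0.54],"rotation": [0,0,0]},
    {"claw": 0,"linear": [0,-0.8,-0.54],"rotation": [0,0,0]},
    {"claw": 0,"linear": [0,-0.8,-0.54],"rotation": [0,0,0]},
    {"claw": 0,"linear": [0,-0.8,-0.54],"rotation": [0,0,0]},
    {"claw": 0,"linear": [0,-0.8,-0.54],"rotation": [0,0,0]},
    {"claw": 0,"linear": [0,-0.8,-0.54],"rotation": [0,0,0]},
    {"claw": 0,"linear": [0,-0.6,-0.4],"rotation": [0,0,0]},
    {"claw": 0,"linear": [0,-0.3,-0.2],"rotation": [0,0,0]},
  ],
)

```text
time: 16.63
position: [0.4317, -0.197, 0.1096]
tool_rot: [-0.036, 1.587, 0.054]
ft_force: [-0.2, 0.2, 0.3]
grip_width: 0.999
```

Emit:
play_rows(
  targets=[
    {"claw": 0,"linear": [0.3,-0.1,-0.1],"rotation": [0,0,0]},
    {"claw": 0,"linear": [0.5,0,0],"rotation": [0,0,0]},
    {"claw": 0,"linear": [0.5,0,0],"rotation": [0,0,0]},
    {"claw": 0,"linear": [0.3,0,0],"rotation": [0,0,0]},
    {"claw": 0,"linear": [0,0,0],"rotation": [0,0,0]},
    {"claw": 0,"linear": [0,0,0],"rotation": [0,0,0]},
    {"claw": 0,"linear": [0,0,0],"rotation": [0,0,0]},
    {"claw": 0,"linear": [0,0,0],"rotation": [0,0,0]},
  ],
)

```text
time: 17.3
position: [0.4277, -0.1959, 0.0639]
tool_rot: [-0.033, 1.59, 0.06]
ft_force: [-0.1, 0.1, -0.9]
grip_width: 0.996
```

Run:
```python
from h import *
im=get_image('top'); cv2.imwrite('pics/t8.png',im)
alld(im)
print('back on jig',det((.551,-.0185),.027,'y',im))
print(det((.439,-.2),.006,'w',get_image('side'),n='side'))
go((.439,-.2002,.03),.044)
```

```text
s1 [  0.5408   0.355   -0.1718  52.9807 118.6194]
s2 [  0.5792   0.1984  -0.1419  52.8916 118.8646]
s3 [ 4.03800e-01  3.62200e-01 -1.04400e-01  5.29057e+01  1.18627e+02]
s4 None
front [ 4.358000e-01  1.975000e-01 -1.244000e-01  5.705600e+01  1.253991e+02]
back None
back on jig [ 5.51901634e-01 -1.93034821e-02 -2.58563044e-02  5.62398148e+01
  1.25216751e+02]
[ 4.38206253e-01 -1.89436165e-01  3.88154397e-02  5.20578499e+01
  1.03771294e+02]
t 17.4 pos [ 0.4279 -0.1962  0.0641] x [-0.02   0.016 -1.   ] z [ 0.9981  0.0584 -0.0188] w 87.2 F [0.1 0.2 0.9]
world d [ 0.0111 -0.004  -0.0341] tool lin units [ 1.35 -0.21  0.46]
turn deg (tool) [ 0.82 -1.08 -0.98] units [ 0.009 -0.012 -0.011]
lin in target axes [ 1.36 -0.18  0.44]
```

Emit:
play_rows(
  targets=[
    {"claw": 0,"linear": [0.3,-0.18,0.44],"rotation": [0.009,-0.012,-0.011]},
    {"claw": 0,"linear": [0.5,0,0],"rotation": [0,0,0]},
    {"claw": 0,"linear": [0.5,0,0],"rotation": [0,0,0]},
    {"claw": 0,"linear": [0,0,0],"rotation": [0,0,0]},
    {"claw": 0,"linear": [0,0,0],"rotation": [0,0,0]},
    {"claw": 0,"linear": [0,0,0],"rotation": [0,0,0]},
  ],
)

```text
time: 17.9
position: [0.4399, -0.2008, 0.0313]
tool_rot: [-0.037, 1.569, 0.033]
ft_force: [-0.2, -0.1, 0.8]
grip_width: 1.002
```

Run:
```python
from h import *
go((.439,-.2002,.003),.044)
```

```text
t 17.9 pos [ 0.4399 -0.2008  0.0313] x [ 0.002 -0.002 -1.   ] z [0.999  0.0446 0.0017] w 87.1 F [-0.2 -0.1  0.8]
world d [-0.0009  0.0006 -0.0283] tool lin units [ 1.13  0.03 -0.04]
turn deg (tool) [0.03 0.1  0.14] units [0.    0.001 0.002]
lin in target axes [ 1.13  0.02 -0.04]
```

Emit:
play_rows(
  targets=[
    {"claw": 0,"linear": [0.5,0.02,-0.04],"rotation": [0,0,0]},
    {"claw": 0,"linear": [0.4,0,0],"rotation": [0,0,0]},
    {"claw": 0,"linear": [0.2,0,0],"rotation": [0,0,0]},
    {"claw": 1,"linear": [0,0,0],"rotation": [0,0,0]},
    {"claw": 1,"linear": [0,0,0],"rotation": [0,0,0]},
    {"claw": 1,"linear": [0,0,0],"rotation": [0,0,0]},
    {"claw": 1,"linear": [0,0,0],"rotation": [0,0,0]},
    {"claw": 1,"linear": [0,0,0],"rotation": [0,0,0]},
    {"claw": 1,"linear": [0,0,0],"rotation": [0,0,0]},
    {"claw": 1,"linear": [0,0,0],"rotation": [0,0,0]},
  ],
)

```text
time: 18.73
position: [0.441, -0.202, 0.006]
tool_rot: [-0.039, 1.565, 0.03]
ft_force: [-1.6, -0.8, -0.1]
grip_width: 0.553
```

Emit:
play_rows(
  targets=[
    {"claw": 1,"linear": [-0.3,0,0],"rotation": [0,0,0]},
    {"claw": 1,"linear": [-0.7,0,0],"rotation": [0,0,0]},
    {"claw": 1,"linear": [-0.8,0,0],"rotation": [0,0,0]},
    {"claw": 1,"linear": [-0.8,0,0],"rotation": [0,0,0]},
    {"claw": 1,"linear": [-0.8,0,0],"rotation": [0,0,0]},
    {"claw": 1,"linear": [-0.6,0,0],"rotation": [0,0,0]},
    {"claw": 1,"linear": [-0.2,0,0],"rotation": [0,0,0]},
    {"claw": 1,"linear": [0,0,0],"rotation": [0,0,0]},
    {"claw": 1,"linear": [0,0,0],"rotation": [0,0,0]},
    {"claw": 1,"linear": [0,0,0],"rotation": [0,0,0]},
  ],
)

```text
time: 19.57
position: [0.4402, -0.2004, 0.1186]
tool_rot: [-0.041, 1.564, 0.032]
ft_force: [0.8, -0.5, -0.1]
grip_width: 0.003
```

Run:
```python
from h import *
go((.551,-.0193,.085),-.028)
```

```text
t 19.57 pos [ 0.4402 -0.2004  0.1186] x [ 0.006 -0.006 -1.   ] z [0.9989 0.0461 0.0059] w 0.2 F [ 0.8 -0.5 -0.1]
world d [ 0.1108  0.1811 -0.0336] tool lin units [1.33 7.04 4.75]
turn deg (tool) [4.25 0.35 0.32] units [0.047 0.004 0.004]
lin in target axes [1.34 7.36 4.23]
```

The grasp was too high (TCP 6 mm up) and slipped off. Open and check where the board is.

Emit:
play_rows(
  targets=[
    {"claw": 0,"linear": [0,0,-0.5],"rotation": [0,0.004,0.004]},
    {"claw": 0,"linear": [0,0,-0.5],"rotation": [0,0,0]},
    {"claw": 0,"linear": [0,0.5,0],"rotation": [0,0,0]},
    {"claw": 0,"linear": [0,0.9,0],"rotation": [0,0,0]},
    {"claw": 0,"linear": [0,0.9,0],"rotation": [0,0,0]},
    {"claw": 0,"linear": [0,0.9,0],"rotation": [0,0,0]},
    {"claw": 0,"linear": [0,0.9,0],"rotation": [0,0,0]},
    {"claw": 0,"linear": [0,0.9,0],"rotation": [0,0,0]},
    {"claw": 0,"linear": [0,0.5,0],"rotation": [0,0,0]},
    {"claw": 0,"linear": [0,0,0],"rotation": [0,0,0]},
  ],
)

```text
time: 20.4
position: [0.4022, -0.0524, 0.1097]
tool_rot: [-0.026, 1.584, 0.045]
ft_force: [0.1, 0.7, -0.2]
grip_width: 0.678
```

Run:
```python
from h import *
im=get_image('top'); cv2.imwrite('pics/t9.png',im)
alld(im); cv2.imwrite('pics/c9.png',cv2.resize(im[140:300,170:510],None,fx=2.35,fy=2.35))
go((.439,-.2002,.1),.044)
```

```text
s1 [  0.5407   0.355   -0.1767  52.9481 118.5356]
s2 [  0.5792   0.1984  -0.1432  52.914  118.7329]
s3 [ 4.037000e-01  3.622000e-01 -1.038000e-01  5.281840e+01  1.186186e+02]
s4 [ 0.4611 -0.2203 -0.4027 43.633  93.8169]
front [  0.4357   0.1974  -0.1275  57.0713 125.2187]
back None
t 20.45 pos [ 0.4022 -0.0535  0.1096] x [-0.014  0.012 -1.   ] z [ 0.9989  0.0441 -0.0136] w 63.2 F [-0.9  0.6  0.5]
world d [ 0.0368 -0.1467 -0.0096] tool lin units [ 0.3  -5.93  1.22]
turn deg (tool) [ 0.   -0.78 -0.69] units [ 0.    -0.009 -0.008]
lin in target axes [ 0.39 -5.93  1.21]
```

View pics/c9.png

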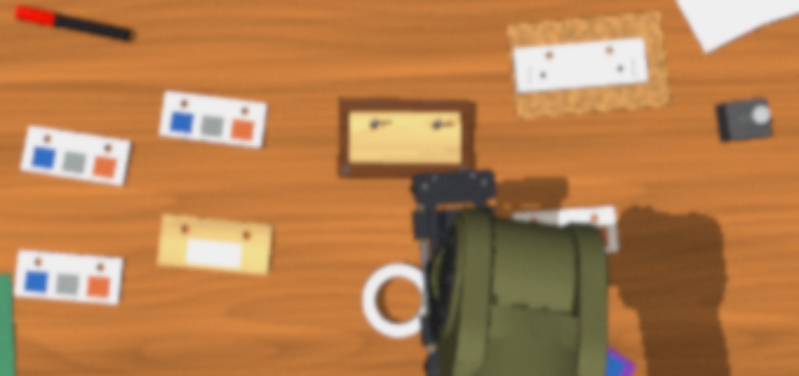

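Template and back cover sit right; s4 looks barely moved but is hidden by the forearm. I'll take s2 now and re-measure s4 when the arm is away.

Emit:
play_rows(
  targets=[
    {"claw": 0,"linear": [-0.3,0.3,0.3],"rotation": [0.02,-0.004,-0.004]},
    {"claw": 0,"linear": [-0.2,0.7,0.5],"rotation": [0.02,-0.004,-0.004]},
    {"claw": 0,"linear": [0,0.7,0.5],"rotation": [0.02,0,0]},
    {"claw": 0,"linear": [0,0.7,0.5],"rotation": [0.02,0,0]},
    {"claw": 0,"linear": [0,0.7,0.5],"rotation": [0.02,0,0]},
    {"claw": 0,"linear": [0,0.7,0.5],"rotation": [0.02,0,0]},
    {"claw": 0,"linear": [0,0.7,0.5],"rotation": [0,0,0]},
    {"claw": 0,"linear": [0,0.7,0.5],"rotation": [0,0,0]},
    {"claw": 0,"linear": [0,0.4,0.3],"rotation": [0,0,0]},
    {"claw": 0,"linear": [0,0,0],"rotation": [0,0,0]},
  ],
)

```text
time: 21.28
position: [0.521, 0.0709, 0.1156]
tool_rot: [0.135, 1.574, -0.137]
ft_force: [-0.2, 0.4, -0.4]
grip_width: 1.003
```

Emit:
play_rows(
  targets=[
    {"claw": 0,"linear": [0,0,0],"rotation": [0,0,0]},
    {"claw": 0,"linear": [0,0,0],"rotation": [0,0,0]},
  ],
)

```text
time: 21.45
position: [0.5206, 0.0695, 0.114]
tool_rot: [0.136, 1.577, -0.137]
ft_force: [-0.1, 0.4, 0.2]
grip_width: 0.998
```

Run:
```python
from h import *
im=get_image('top'); cv2.imwrite('pics/t10.png',im)
alld(im)
go((.5792,.1985,.08),-.1435)
```

```text
s1 [  0.5407   0.355   -0.1747  52.9176 118.5506]
s2 [ 0.5807  0.2087 -0.1436 52.9077 98.1124]
s3 [ 4.037000e-01  3.622000e-01 -1.043000e-01  5.285500e+01  1.186133e+02]
s4 [ 4.40800e-01 -1.84200e-01  2.70000e-02  5.27780e+01  8.77518e+01]
front [  0.4357   0.1975  -0.1266  57.076  125.3074]
back None
t 21.5 pos [0.5203 0.069  0.114 ] x [-0.011 -0.001 -1.   ] z [ 0.9848 -0.1735 -0.0105] w 86.9 F [ 0.5 -0.1  0.4]
world d [ 0.0589  0.1295 -0.034 ] tool lin units [1.33 5.51 1.43]
turn deg (tool) [-1.77 -0.6   0.14] units [-0.02  -0.007  0.002]
lin in target axes [1.36 5.46 1.59]
```

Emit:
play_rows(
  targets=[
    {"claw": 0,"linear": [0,0.4,0.12],"rotation": [-0.02,-0.007,0.002]},
    {"claw": 0,"linear": [0,0.7,0.2],"rotation": [0,0,0]},
    {"claw": 0,"linear": [0,0.7,0.2],"rotation": [0,0,0]},
    {"claw": 0,"linear": [0,0.7,0.2],"rotation": [0,0,0]},
    {"claw": 0,"linear": [0,0.7,0.2],"rotation": [0,0,0]},
    {"claw": 0,"linear": [0,0.7,0.2],"rotation": [0,0,0]},
    {"claw": 0,"linear": [0,0.7,0.2],"rotation": [0,0,0]},
    {"claw": 0,"linear": [0.2,0.5,0.15],"rotation": [0,0,0]},
    {"claw": 0,"linear": [0.4,0.3,0.1],"rotation": [0,0,0]},
    {"claw": 0,"linear": [0.4,0.1,0],"rotation": [0,0,0]},
  ],
)

```text
time: 22.33
position: [0.5827, 0.1975, 0.0898]
tool_rot: [0.108, 1.555, -0.118]
ft_force: [-0.2, -0.0, -0.9]
grip_width: 0.999
```

Emit:
play_rows(
  targets=[
    {"claw": 0,"linear": [0.3,0,0],"rotation": [0,0,0]},
    {"claw": 0,"linear": [0,0,0],"rotation": [0,0,0]},
    {"claw": 0,"linear": [0,0,0],"rotation": [0,0,0]},
    {"claw": 0,"linear": [0,0,0],"rotation": [0,0,0]},
  ],
)

```text
time: 22.67
position: [0.5799, 0.1944, 0.0775]
tool_rot: [0.105, 1.561, -0.12]
ft_force: [0.2, -0.3, 0.1]
grip_width: 1.0
```

Run:
```python
from h import *
im=get_image('top'); cv2.imwrite('pics/t11.png',im)
alld(im)
go((.5792,.1985,.03),-.1435)
```

```text
s1 [  0.5407   0.355   -0.1739  52.906  118.5095]
s2 None
s3 [ 4.037000e-01  3.622000e-01 -1.044000e-01  5.285830e+01  1.185749e+02]
s4 None
front None
back None
t 22.72 pos [0.58   0.1942 0.0777] x [ 0.006 -0.011 -1.   ] z [ 0.9897 -0.1431  0.0076] w 87.3 F [-0.5 -0.2 -1.1]
world d [-0.0008  0.0043 -0.0477] tool lin units [ 1.91  0.18 -0.07]
turn deg (tool) [-0.01  0.44  0.55] units [-0.     0.005  0.006]
lin in target axes [ 1.91  0.16 -0.06]
```

Emit:
play_rows(
  targets=[
    {"claw": 0,"linear": [0.2,0.16,-0.06],"rotation": [0,0.005,0.006]},
    {"claw": 0,"linear": [0.6,0,0],"rotation": [0,0,0]},
    {"claw": 0,"linear": [0.7,0,0],"rotation": [0,0,0]},
    {"claw": 0,"linear": [0.6,0,0],"rotation": [0,0,0]},
    {"claw": 0,"linear": [0.3,0,0],"rotation": [0,0,0]},
    {"claw": 0,"linear": [0.2,0,0],"rotation": [0,0,0]},
    {"claw": 0,"linear": [0,0,0],"rotation": [0,0,0]},
    {"claw": 0,"linear": [0,0,0],"rotation": [0,0,0]},
  ],
)

```text
time: 23.38
position: [0.5804, 0.1961, 0.0077]
tool_rot: [0.117, 1.566, -0.116]
ft_force: [1.2, -0.1, 0.5]
grip_width: 1.001
```

Run:
```python
from h import *
go((.5792,.1985,.003),-.1435)
im=cv2.imread('pics/t11.png')
cv2.imwrite('pics/c11.png',cv2.resize(im[140:300,170:510],None,fx=2.35,fy=2.35))
```

```text
t 23.38 pos [0.5804 0.1961 0.0077] x [ 0.002  0.001 -1.   ] z [ 0.9891 -0.1473  0.0015] w 87.1 F [ 1.2 -0.1  0.5]
world d [-0.0012  0.0024 -0.0047] tool lin units [ 0.19  0.09 -0.06]
turn deg (tool) [-0.25  0.09 -0.04] units [-0.003  0.001 -0.   ]
lin in target axes [ 0.19  0.09 -0.06]
```

View pics/c11.png

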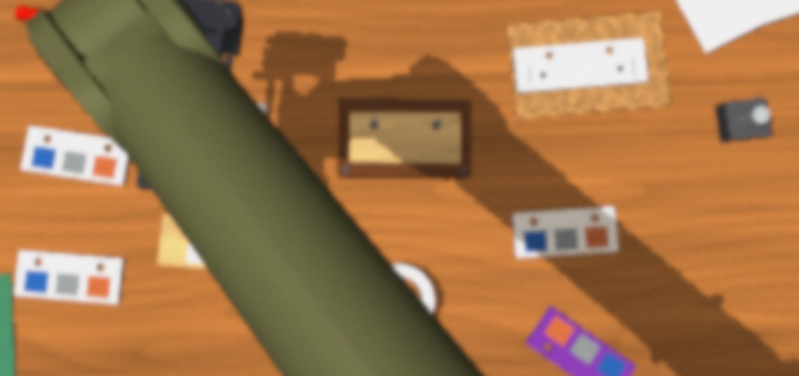

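s4 still lies at crop (565,232), only in shadow. Finish this grasp.

Emit:
play_rows(
  targets=[
    {"claw": 0,"linear": [0.19,0.09,-0.06],"rotation": [-0.003,0,0]},
    {"claw": 0,"linear": [0,0,0],"rotation": [0,0,0]},
    {"claw": 0,"linear": [0,0,0],"rotation": [0,0,0]},
    {"claw": 0,"linear": [0,0,0],"rotation": [0,0,0]},
  ],
)

```text
time: 23.72
position: [0.5803, 0.1996, 0.0043]
tool_rot: [0.113, 1.564, -0.11]
ft_force: [-0.5, 0.2, -0.4]
grip_width: 1.005
```

Run:
```python
from h import *
go((.5792,.1985,.003),-.1435)
```

```text
t 23.72 pos [0.5803 0.1996 0.0043] x [ 0.004  0.002 -1.   ] z [ 0.9899 -0.142   0.0042] w 87.4 F [-0.5  0.2 -0.4]
world d [-0.0011 -0.0011 -0.0013] tool lin units [ 0.05 -0.05 -0.04]
turn deg (tool) [ 0.06  0.24 -0.12] units [ 0.001  0.003 -0.001]
lin in target axes [ 0.05 -0.05 -0.04]
```

Emit:
play_rows(
  targets=[
    {"claw": 0,"linear": [0.07,-0.04,-0.04],"rotation": [0,0,0]},
    {"claw": 0,"linear": [0,0,0],"rotation": [0,0,0]},
    {"claw": 1,"linear": [0,0,0],"rotation": [0,0,0]},
    {"claw": 1,"linear": [0,0,0],"rotation": [0,0,0]},
    {"claw": 1,"linear": [0,0,0],"rotation": [0,0,0]},
    {"claw": 1,"linear": [0,0,0],"rotation": [0,0,0]},
    {"claw": 1,"linear": [0,0,0],"rotation": [0,0,0]},
    {"claw": 1,"linear": [0,0,0],"rotation": [0,0,0]},
    {"claw": 1,"linear": [0,0,0],"rotation": [0,0,0]},
    {"claw": 1,"linear": [0,0,0],"rotation": [0,0,0]},
  ],
)

```text
time: 24.55
position: [0.5802, 0.1989, 0.0039]
tool_rot: [0.114, 1.561, -0.11]
ft_force: [0.4, -1.0, 0.6]
grip_width: 0.563
```

Emit:
play_rows(
  targets=[
    {"claw": 1,"linear": [-0.3,0,0],"rotation": [0,0,0]},
    {"claw": 1,"linear": [-0.6,0,0],"rotation": [0,0,0]},
    {"claw": 1,"linear": [-0.7,0,0],"rotation": [0,0,0]},
    {"claw": 1,"linear": [-0.7,0,0],"rotation": [0,0,0]},
    {"claw": 1,"linear": [-0.7,0,0],"rotation": [0,0,0]},
    {"claw": 1,"linear": [-0.5,0,0],"rotation": [0,0,0]},
    {"claw": 1,"linear": [-0.2,0,0],"rotation": [0,0,0]},
    {"claw": 1,"linear": [0,0,0],"rotation": [0,0,0]},
    {"claw": 1,"linear": [0,0,0],"rotation": [0,0,0]},
    {"claw": 1,"linear": [0,0,0],"rotation": [0,0,0]},
  ],
)

```text
time: 25.38
position: [0.5794, 0.1996, 0.1069]
tool_rot: [0.113, 1.559, -0.109]
ft_force: [-0.7, -0.5, -1.2]
grip_width: 0.56
```

Run:
```python
from h import *
go((.5513,-.018,.085),-.028)
```

```text
t 25.38 pos [0.5794 0.1996 0.1069] x [ 0.009  0.002 -1.   ] z [ 0.99   -0.1408  0.0088] w 48.7 F [-0.7 -0.5 -1.2]
world d [-0.0281 -0.2176 -0.0219] tool lin units [ 0.85 -8.78  0.11]
turn deg (tool) [-6.49  0.51 -0.17] units [-0.072  0.006 -0.002]
lin in target axes [ 0.87 -8.73 -0.88]
```

Emit:
play_rows(
  targets=[
    {"claw": 1,"linear": [0,0,0],"rotation": [-0.036,0.006,-0.002]},
    {"claw": 1,"linear": [0,-0.4,-0.04],"rotation": [-0.036,0,0]},
    {"claw": 1,"linear": [0,-0.8,-0.08],"rotation": [0,0,0]},
    {"claw": 1,"linear": [0,-0.8,-0.08],"rotation": [0,0,0]},
    {"claw": 1,"linear": [0,-0.8,-0.08],"rotation": [0,0,0]},
    {"claw": 1,"linear": [0,-0.8,-0.08],"rotation": [0,0,0]},
    {"claw": 1,"linear": [0,-0.8,-0.08],"rotation": [0,0,0]},
    {"claw": 1,"linear": [0,-0.8,-0.08],"rotation": [0,0,0]},
    {"claw": 1,"linear": [0,-0.8,-0.08],"rotation": [0,0,0]},
    {"claw": 1,"linear": [0,-0.8,-0.08],"rotation": [0,0,0]},
  ],
)

```text
time: 26.22
position: [0.5496, 0.0294, 0.0958]
tool_rot: [0.011, 1.59, -0.004]
ft_force: [0.9, -0.1, -0.4]
grip_width: 0.564
```

Emit:
play_rows(
  targets=[
    {"claw": 1,"linear": [0,-0.7,-0.07],"rotation": [0,0,0]},
    {"claw": 1,"linear": [0,-0.5,-0.05],"rotation": [0,0,0]},
    {"claw": 1,"linear": [0,-0.3,-0.03],"rotation": [0,0,0]},
    {"claw": 1,"linear": [0,-0.1,0],"rotation": [0,0,0]},
    {"claw": 1,"linear": [0,0,0],"rotation": [0,0,0]},
    {"claw": 1,"linear": [0,0,0],"rotation": [0,0,0]},
    {"claw": 1,"linear": [0,0,0],"rotation": [0,0,0]},
    {"claw": 1,"linear": [0,0,0],"rotation": [0,0,0]},
  ],
)

```text
time: 26.88
position: [0.5408, -0.0163, 0.0899]
tool_rot: [0.016, 1.601, -0.007]
ft_force: [0.5, 1.1, 0.6]
grip_width: 0.562
```

```bash
cat >> h.py <<'E'
def end(img,xy,z,yaw,half,kind):
    """held board: +y end edge seen in rectified view -> estimated centre y along board; uses columns in board frame"""
    p=rect(z,xy[0]-.06,xy[0]+.06,xy[1]-.1,xy[1]+.1,img,s=2500)
    M=cv2.getRotationMatrix2D((250,150),-np.degrees(yaw),1); p=cv2.warpAffine(p,M,(500,300))
    b=p[120:200,:,0].mean(0).astype(float) if kind=='w' else p[120:200,:,0].mean(0)
    th=145 if kind=='w' else 98
    i=np.argmax(b>th); f=i-(b[i]-th)/(b[i]-b[i-1]); cv2.imwrite('pics/end.png',p)
    yend=.1-f/2500; bl=p[:,int(f)+12:int(f)+37,0].mean(1); r=np.where(bl>th)[0]
    print('end: board centre minus TCP: along',round((yend-half)*1e3,2),'mm; across',round((150-(r[0]+r[-1])/2)/2.5,2),'width',round((r[-1]-r[0])/2.5,1))
E
python3 - <<'E'
from h import *
go((.5513,-.018,.075),-.028)
s=get_state();im=get_image('top');cv2.imwrite('pics/t12.png',im); alld(im)
p=s['position'];z=Rn.from_rotvec(s['tool_rot']).as_matrix()[:,2]
end(im,p[:2],p[2]+.003,np.arctan2(z[1],z[0]),.058,'w')
E
```

```text
t 26.88 pos [ 0.5408 -0.0163  0.0899] x [-0.03   0.006 -1.   ] z [ 0.9994 -0.0146 -0.0299] w 48.9 F [0.5 1.1 0.6]
world d [ 0.0105 -0.0017 -0.0149] tool lin units [ 0.58 -0.07  0.44]
turn deg (tool) [ 0.76 -1.72 -0.31] units [ 0.008 -0.019 -0.003]
lin in target axes [ 0.6  -0.06  0.42]
s1 [  0.5407   0.355   -0.1739  52.9327 118.5694]
s2 None
s3 [ 4.037000e-01  3.622000e-01 -1.036000e-01  5.280720e+01  1.186202e+02]
s4 None
front [  0.4357   0.1974  -0.1283  57.1392 125.3479]
back None
end: board centre minus TCP: along 1.46 mm; across 0.4 width 53.6
```

Emit:
play_rows(
  targets=[
    {"claw": 1,"linear": [0,-0.09,0.42],"rotation": [0.008,-0.019,-0.003]},
    {"claw": 1,"linear": [0,0,0],"rotation": [0,0,0]},
    {"claw": 1,"linear": [0,0,0],"rotation": [0,0,0]},
    {"claw": 1,"linear": [0,0,0],"rotation": [0,0,0]},
    {"claw": 1,"linear": [0,0,0],"rotation": [0,0,0]},
  ],
)

```text
time: 27.35
position: [0.5512, -0.0149, 0.09]
tool_rot: [0.018, 1.571, -0.015]
ft_force: [0.4, 0.1, -0.7]
grip_width: 0.565
```

Run:
```python
from h import *
go((.5515,-.0188,.075),-.028)
s=get_state();im=get_image('top')
p=s['position'];z=Rn.from_rotvec(s['tool_rot']).as_matrix()[:,2]
end(im,p[:2],p[2]+.003,np.arctan2(z[1],z[0]),.058,'w')
```

```text
t 27.35 pos [ 0.5512 -0.0149  0.09  ] x [-0.     0.002 -1.   ] z [ 9.998e-01 -2.140e-02 -4.000e-04] w 49.1 F [ 0.4  0.1 -0.7]
world d [ 0.0003 -0.0039 -0.015 ] tool lin units [ 0.6  -0.16  0.02]
turn deg (tool) [ 0.38 -0.03 -0.12] units [ 0.004 -0.    -0.001]
lin in target axes [ 0.6  -0.16  0.02]
end: board centre minus TCP: along 1.11 mm; across -1.6 width 54.4
```

Emit:
play_rows(
  targets=[
    {"claw": 1,"linear": [0,-0.16,0.01],"rotation": [0.004,0,0]},
    {"claw": 1,"linear": [0,0,0],"rotation": [0,0,0]},
    {"claw": 1,"linear": [0.4,0,0],"rotation": [0,0,0]},
    {"claw": 1,"linear": [0.3,0,0],"rotation": [0,0,0]},
    {"claw": 1,"linear": [0.1,0,0],"rotation": [0,0,0]},
    {"claw": 1,"linear": [0,0,0],"rotation": [0,0,0]},
    {"claw": 1,"linear": [0,0,0],"rotation": [0,0,0]},
  ],
)

```text
time: 27.98
position: [0.5504, -0.0197, 0.067]
tool_rot: [0.024, 1.573, -0.021]
ft_force: [0.7, 0.1, -0.6]
grip_width: 0.559
```

Run:
```python
from h import *
go((.5513,-.0188,.055),-.028)
```

```text
t 27.98 pos [ 0.5504 -0.0197  0.067 ] x [-0.002  0.002 -1.   ] z [ 0.9996 -0.0289 -0.0025] w 48.6 F [ 0.7  0.1 -0.6]
world d [ 0.0009  0.0009 -0.012 ] tool lin units [0.48 0.04 0.03]
turn deg (tool) [-0.05 -0.15 -0.13] units [-0.001 -0.002 -0.001]
lin in target axes [0.48 0.04 0.03]
```

Emit:
play_rows(
  targets=[
    {"claw": 1,"linear": [0.15,0.04,0.03],"rotation": [0,-0.001,-0.001]},
    {"claw": 1,"linear": [0.15,0,0],"rotation": [0,0,0]},
    {"claw": 1,"linear": [0.15,0,0],"rotation": [0,0,0]},
    {"claw": 1,"linear": [0.15,0,0],"rotation": [0,0,0]},
    {"claw": 1,"linear": [0,0,0],"rotation": [0,0,0]},
    {"claw": 1,"linear": [0,0,0],"rotation": [0,0,0]},
  ],
)

```text
time: 28.48
position: [0.5513, -0.0182, 0.0503]
tool_rot: [0.023, 1.572, -0.022]
ft_force: [0.6, -0.0, -0.4]
grip_width: 0.563
```

Run:
```python
from h import *
go((.5513,-.0188,.031),-.028)
```

```text
t 28.48 pos [ 0.5513 -0.0182  0.0503] x [-0.001  0.001 -1.   ] z [ 0.9996 -0.0285 -0.001 ] w 49.0 F [ 0.6 -0.  -0.4]
world d [ 0.     -0.0006 -0.0193] tool lin units [ 0.77 -0.02  0.  ]
turn deg (tool) [-0.03 -0.06 -0.05] units [-0.    -0.001 -0.001]
lin in target axes [ 0.77 -0.02  0.  ]
```

On the pins with no force. Go down, release, rise.

Emit:
play_rows(
  targets=[
    {"claw": 1,"linear": [0.3,0,0],"rotation": [0,0,0]},
    {"claw": 1,"linear": [0.25,0,0],"rotation": [0,0,0]},
    {"claw": 1,"linear": [0.15,0,0],"rotation": [0,0,0]},
    {"claw": 1,"linear": [0.05,0,0],"rotation": [0,0,0]},
    {"claw": 1,"linear": [0,0,0],"rotation": [0,0,0]},
    {"claw": 1,"linear": [0,0,0],"rotation": [0,0,0]},
  ],
)

```text
time: 28.98
position: [0.5519, -0.0184, 0.0309]
tool_rot: [0.022, 1.571, -0.023]
ft_force: [-0.6, 0.3, 1.1]
grip_width: 0.559
```

Emit:
play_rows(
  targets=[
    {"claw": 0,"linear": [0,0,0],"rotation": [0,0,0]},
    {"claw": 0,"linear": [0,0,0],"rotation": [0,0,0]},
    {"claw": 0,"linear": [0,0,0],"rotation": [0,0,0]},
    {"claw": 0,"linear": [0,0,0],"rotation": [0,0,0]},
    {"claw": 0,"linear": [-0.4,0,0],"rotation": [0,0,0]},
    {"claw": 0,"linear": [-0.8,0,0],"rotation": [0,0,0]},
    {"claw": 0,"linear": [-0.8,0,0],"rotation": [0,0,0]},
    {"claw": 0,"linear": [-0.6,0,0],"rotation": [0,0,0]},
    {"claw": 0,"linear": [-0.3,0,0],"rotation": [0,0,0]},
    {"claw": 0,"linear": [0,0,0],"rotation": [0,0,0]},
  ],
)

```text
time: 29.82
position: [0.5512, -0.0177, 0.1075]
tool_rot: [0.022, 1.573, -0.021]
ft_force: [-0.3, 0.5, 0.3]
grip_width: 0.997
```

Emit:
play_rows(
  targets=[
    {"claw": 0,"linear": [0,0,0],"rotation": [0,0,0]},
    {"claw": 0,"linear": [0,0,0],"rotation": [0,0,0]},
  ],
)

```text
time: 29.98
position: [0.5514, -0.0179, 0.1077]
tool_rot: [0.022, 1.572, -0.021]
ft_force: [0.0, 1.2, 0.0]
grip_width: 0.998
```

Run:
```python
from h import *
im=get_image('top'); cv2.imwrite('pics/t13.png',im); alld(im)
go((.5407,.355,.08),-.1747)
```

```text
s1 [  0.5407   0.355   -0.1747  52.9176 118.4926]
s2 None
s3 [ 4.03700e-01  3.62200e-01 -1.04400e-01  5.28536e+01  1.18627e+02]
s4 None
front [  0.4358   0.1974  -0.1275  56.9696 125.4984]
back None
t 30.03 pos [ 0.5511 -0.0178  0.1074] x [-0.002  0.001 -1.   ] z [ 0.9996 -0.0275 -0.0018] w 87.2 F [ 0.7 -0.7 -0.7]
world d [-0.0104  0.3728 -0.0274] tool lin units [ 1.11 14.9  -0.82]
turn deg (tool) [ 8.43 -0.1  -0.02] units [ 0.094 -0.001 -0.   ]
lin in target axes [ 1.1  14.61 -3.  ]
```

Emit:
play_rows(
  targets=[
    {"claw": 0,"linear": [0,0,0],"rotation": [0.047,0,0]},
    {"claw": 0,"linear": [0,0.4,-0.08],"rotation": [0.047,0,0]},
    {"claw": 0,"linear": [0,0.8,-0.16],"rotation": [0,0,0]},
    {"claw": 0,"linear": [0,0.8,-0.16],"rotation": [0,0,0]},
    {"claw": 0,"linear": [0,0.8,-0.16],"rotation": [0,0,0]},
    {"claw": 0,"linear": [0,0.8,-0.16],"rotation": [0,0,0]},
    {"claw": 0,"linear": [0,0.8,-0.16],"rotation": [0,0,0]},
    {"claw": 0,"linear": [0,0.8,-0.16],"rotation": [0,0,0]},
    {"claw": 0,"linear": [0,0.8,-0.16],"rotation": [0,0,0]},
    {"claw": 0,"linear": [0,0.8,-0.16],"rotation": [0,0,0]},
  ],
)

```text
time: 30.87
position: [0.5424, 0.1534, 0.0961]
tool_rot: [0.151, 1.585, -0.157]
ft_force: [1.0, 0.0, 0.2]
grip_width: 1.0
```

Emit:
play_rows(
  targets=[
    {"claw": 0,"linear": [0,0.8,-0.16],"rotation": [0,0,0]},
    {"claw": 0,"linear": [0,0.8,-0.16],"rotation": [0,0,0]},
    {"claw": 0,"linear": [0,0.8,-0.16],"rotation": [0,0,0]},
    {"claw": 0,"linear": [0,0.8,-0.16],"rotation": [0,0,0]},
    {"claw": 0,"linear": [0,0.8,-0.16],"rotation": [0,0,0]},
    {"claw": 0,"linear": [0,0.8,-0.16],"rotation": [0,0,0]},
    {"claw": 0,"linear": [0,0.8,-0.16],"rotation": [0,0,0]},
    {"claw": 0,"linear": [0.2,0.6,-0.12],"rotation": [0,0,0]},
    {"claw": 0,"linear": [0.4,0.4,-0.08],"rotation": [0,0,0]},
    {"claw": 0,"linear": [0.4,0.2,-0.04],"rotation": [0,0,0]},
  ],
)

```text
time: 31.7
position: [0.5334, 0.3381, 0.0595]
tool_rot: [0.145, 1.601, -0.154]
ft_force: [0.2, -0.4, -0.3]
grip_width: 1.0
```

Emit:
play_rows(
  targets=[
    {"claw": 0,"linear": [0,0,0],"rotation": [0,0,0]},
    {"claw": 0,"linear": [0,0,0],"rotation": [0,0,0]},
    {"claw": 0,"linear": [0,0,0],"rotation": [0,0,0]},
    {"claw": 0,"linear": [0,0,0],"rotation": [0,0,0]},
  ],
)

```text
time: 32.03
position: [0.5303, 0.3362, 0.0543]
tool_rot: [0.139, 1.609, -0.157]
ft_force: [0.7, -0.3, -0.2]
grip_width: 1.0
```

Run:
```python
from h import *
im=get_image('top'); cv2.imwrite('pics/t14.png',im); alld(im)
print('jig top',det((.5515,-.019),.033,'w',im))
go((.5407,.355,.03),-.1747)
```

```text
s1 None
s2 None
s3 None
s4 [ 4.421000e-01 -2.020000e-01  4.650000e-02  5.323310e+01  1.152127e+02]
front [ 0.4342  0.181  -0.1227 55.6472 92.274 ]
back None
jig top [ 5.51645226e-01 -1.86752472e-02 -3.17353719e-02  5.40997353e+01
  1.19836472e+02]
t 32.08 pos [0.5305 0.3359 0.0543] x [-0.044 -0.007 -0.999] z [ 0.9814 -0.1873 -0.0419] w 87.5 F [ 0.5 -0.4  0. ]
world d [ 0.0102  0.0191 -0.0243] tool lin units [0.95 0.84 0.3 ]
turn deg (tool) [-0.78 -2.41  0.87] units [-0.009 -0.027  0.01 ]
lin in target axes [0.97 0.82 0.27]
```

Emit:
play_rows(
  targets=[
    {"claw": 0,"linear": [0,0.4,0.13],"rotation": [-0.009,-0.027,0.01]},
    {"claw": 0,"linear": [0,0.42,0.14],"rotation": [0,0,0]},
    {"claw": 0,"linear": [0.4,0,0],"rotation": [0,0,0]},
    {"claw": 0,"linear": [0.4,0,0],"rotation": [0,0,0]},
    {"claw": 0,"linear": [0.1,0,0],"rotation": [0,0,0]},
    {"claw": 0,"linear": [0,0,0],"rotation": [0,0,0]},
    {"claw": 0,"linear": [0,0,0],"rotation": [0,0,0]},
    {"claw": 0,"linear": [0,0,0],"rotation": [0,0,0]},
  ],
)

```text
time: 32.75
position: [0.5445, 0.348, 0.0301]
tool_rot: [0.141, 1.562, -0.146]
ft_force: [-0.5, 0.7, 0.2]
grip_width: 1.002
```

Run:
```python
from h import *
go((.5407,.355,.003),-.1747)
```

```text
t 32.75 pos [0.5445 0.348  0.0301] x [ 0.004 -0.003 -1.   ] z [ 0.9833 -0.1817  0.0046] w 87.1 F [-0.5  0.7  0.2]
world d [-0.0038  0.007  -0.0271] tool lin units [ 1.08  0.25 -0.2 ]
turn deg (tool) [-0.46  0.26  0.14] units [-0.005  0.003  0.002]
lin in target axes [ 1.09  0.25 -0.2 ]
```

Emit:
play_rows(
  targets=[
    {"claw": 0,"linear": [0,0.25,-0.2],"rotation": [-0.005,0.003,0.002]},
    {"claw": 0,"linear": [0,0,0],"rotation": [0,0,0]},
    {"claw": 0,"linear": [0.4,0,0],"rotation": [0,0,0]},
    {"claw": 0,"linear": [0.35,0,0],"rotation": [0,0,0]},
    {"claw": 0,"linear": [0.2,0,0],"rotation": [0,0,0]},
    {"claw": 0,"linear": [0,0,0],"rotation": [0,0,0]},
    {"claw": 0,"linear": [0,0,0],"rotation": [0,0,0]},
    {"claw": 0,"linear": [0,0,0],"rotation": [0,0,0]},
  ],
)

```text
time: 33.42
position: [0.54, 0.3555, 0.0035]
tool_rot: [0.137, 1.568, -0.136]
ft_force: [-0.8, 0.0, 0.6]
grip_width: 0.997
```

Run:
```python
from h import *
go((.5407,.355,.003),-.1747)
```

```text
t 33.42 pos [0.54   0.3555 0.0035] x [-0.001  0.001 -1.   ] z [ 0.9849 -0.1733 -0.0012] w 86.8 F [-0.8  0.   0.6]
world d [ 0.0007 -0.0005 -0.0005] tool lin units [ 0.02 -0.01  0.03]
turn deg (tool) [ 0.03 -0.07 -0.04] units [ 0.    -0.001 -0.   ]
lin in target axes [ 0.02 -0.01  0.03]
```

Emit:
play_rows(
  targets=[
    {"claw": 1,"linear": [0,0,0],"rotation": [0,0,0]},
    {"claw": 1,"linear": [0,0,0],"rotation": [0,0,0]},
    {"claw": 1,"linear": [0,0,0],"rotation": [0,0,0]},
    {"claw": 1,"linear": [0,0,0],"rotation": [0,0,0]},
    {"claw": 1,"linear": [0,0,0],"rotation": [0,0,0]},
    {"claw": 1,"linear": [0,0,0],"rotation": [0,0,0]},
    {"claw": 1,"linear": [0,0,0],"rotation": [0,0,0]},
    {"claw": 1,"linear": [0,0,0],"rotation": [0,0,0]},
  ],
)

```text
time: 34.08
position: [0.5409, 0.3558, 0.0047]
tool_rot: [0.138, 1.566, -0.136]
ft_force: [0.7, -0.5, -1.0]
grip_width: 0.558
```

Emit:
play_rows(
  targets=[
    {"claw": 1,"linear": [-0.3,0,0],"rotation": [0,0,0]},
    {"claw": 1,"linear": [-0.6,0,0],"rotation": [0,0,0]},
    {"claw": 1,"linear": [-0.7,0,0],"rotation": [0,0,0]},
    {"claw": 1,"linear": [-0.7,0,0],"rotation": [0,0,0]},
    {"claw": 1,"linear": [-0.7,0,0],"rotation": [0,0,0]},
    {"claw": 1,"linear": [-0.5,0,0],"rotation": [0,0,0]},
    {"claw": 1,"linear": [-0.2,0,0],"rotation": [0,0,0]},
    {"claw": 1,"linear": [0,0,0],"rotation": [0,0,0]},
    {"claw": 1,"linear": [0,0,0],"rotation": [0,0,0]},
    {"claw": 1,"linear": [0,0,0],"rotation": [0,0,0]},
  ],
)

```text
time: 34.92
position: [0.5406, 0.3565, 0.1081]
tool_rot: [0.139, 1.564, -0.134]
ft_force: [-0.1, 0.6, -0.8]
grip_width: 0.555
```

Run:
```python
from h import *
go((.5515,-.0187,.09),-.028)
```

```text
t 34.92 pos [0.5406 0.3565 0.1081] x [ 0.003  0.003 -1.   ] z [ 0.985  -0.1725  0.0024] w 48.3 F [-0.1  0.6 -0.8]
world d [ 0.0109 -0.3752 -0.0181] tool lin units [  0.68 -14.71   3.02]
turn deg (tool) [-8.33  0.15 -0.18] units [-0.093  0.002 -0.002]
lin in target axes [  0.72 -14.99   0.86]
```

Emit:
play_rows(
  targets=[
    {"claw": 1,"linear": [0,0,0],"rotation": [-0.047,0.002,-0.002]},
    {"claw": 1,"linear": [0,-0.4,0.03],"rotation": [-0.046,0,0]},
    {"claw": 1,"linear": [0,-0.8,0.07],"rotation": [0,0,0]},
    {"claw": 1,"linear": [0,-0.8,0.07],"rotation": [0,0,0]},
    {"claw": 1,"linear": [0,-0.8,0.07],"rotation": [0,0,0]},
    {"claw": 1,"linear": [0,-0.8,0.07],"rotation": [0,0,0]},
    {"claw": 1,"linear": [0,-0.8,0.07],"rotation": [0,0,0]},
    {"claw": 1,"linear": [0,-0.8,0.07],"rotation": [0,0,0]},
    {"claw": 1,"linear": [0,-0.8,0.07],"rotation": [0,0,0]},
    {"claw": 1,"linear": [0,-0.8,0.07],"rotation": [0,0,0]},
  ],
)

```text
time: 35.75
position: [0.5428, 0.1832, 0.0966]
tool_rot: [0.005, 1.591, -0.006]
ft_force: [-1.1, -0.6, -0.6]
grip_width: 0.557
```

Emit:
play_rows(
  targets=[
    {"claw": 1,"linear": [0,-0.8,0.07],"rotation": [0,0,0]},
    {"claw": 1,"linear": [0,-0.8,0.07],"rotation": [0,0,0]},
    {"claw": 1,"linear": [0,-0.8,0.07],"rotation": [0,0,0]},
    {"claw": 1,"linear": [0,-0.8,0.07],"rotation": [0,0,0]},
    {"claw": 1,"linear": [0,-0.8,0.07],"rotation": [0,0,0]},
    {"claw": 1,"linear": [0,-0.8,0.07],"rotation": [0,0,0]},
    {"claw": 1,"linear": [0,-0.8,0.07],"rotation": [0,0,0]},
    {"claw": 1,"linear": [0,-0.8,0.07],"rotation": [0,0,0]},
    {"claw": 1,"linear": [0,-0.7,0.05],"rotation": [0,0,0]},
    {"claw": 1,"linear": [0,-0.5,0.05],"rotation": [0,0,0]},
  ],
)

```text
time: 36.58
position: [0.5499, -0.021, 0.0853]
tool_rot: [0.006, 1.61, -0.008]
ft_force: [0.0, -0.1, -0.0]
grip_width: 0.554
```

Emit:
play_rows(
  targets=[
    {"claw": 1,"linear": [0,-0.3,0],"rotation": [0,0,0]},
    {"claw": 1,"linear": [0,0,0],"rotation": [0,0,0]},
    {"claw": 1,"linear": [0,0,0],"rotation": [0,0,0]},
    {"claw": 1,"linear": [0,0,0],"rotation": [0,0,0]},
    {"claw": 1,"linear": [0,0,0],"rotation": [0,0,0]},
  ],
)

```text
time: 37.0
position: [0.5483, -0.03, 0.0829]
tool_rot: [0.01, 1.614, -0.009]
ft_force: [0.9, -0.2, -0.7]
grip_width: 0.555
```

Run:
```python
from h import *
im=get_image('top'); cv2.imwrite('pics/t15.png',im); alld(im)
go((.5515,-.0187,.085),-.028)
```

```text
s1 None
s2 None
s3 [ 4.037000e-01  3.622000e-01 -1.043000e-01  5.285500e+01  1.186654e+02]
s4 None
front [ 4.358000e-01  1.974000e-01 -1.244000e-01  5.699400e+01  1.254611e+02]
back None
t 37.05 pos [ 0.5483 -0.0297  0.083 ] x [-0.043  0.001 -0.999] z [ 0.999  -0.0117 -0.0432] w 48.4 F [0.7 0.5 0. ]
world d [0.0032 0.011  0.002 ] tool lin units [-0.09  0.44  0.12]
turn deg (tool) [ 0.93 -2.48  0.  ] units [ 0.01  -0.028  0.   ]
lin in target axes [-0.08  0.44  0.12]
```

Emit:
play_rows(
  targets=[
    {"claw": 1,"linear": [0,0.44,0.12],"rotation": [0.01,-0.028,0]},
    {"claw": 1,"linear": [0,0,0],"rotation": [0,0,0]},
    {"claw": 1,"linear": [0,0,0],"rotation": [0,0,0]},
    {"claw": 1,"linear": [0,0,0],"rotation": [0,0,0]},
    {"claw": 1,"linear": [0,0,0],"rotation": [0,0,0]},
  ],
)

```text
time: 37.47
position: [0.5517, -0.0155, 0.0835]
tool_rot: [0.017, 1.57, -0.017]
ft_force: [-0.4, -0.1, -0.6]
grip_width: 0.556
```

Run:
```python
from h import *
go((.5515,-.0185,.055),-.028)
s=get_state();im=get_image('top')
p=s['position'];z=Rn.from_rotvec(s['tool_rot']).as_matrix()[:,2]
end(im,p[:2],p[2]+.002,np.arctan2(z[1],z[0]),.058,'w')
```

```text
t 37.47 pos [ 0.5517 -0.0155  0.0835] x [ 0.001  0.    -1.   ] z [ 0.9998 -0.0213  0.0012] w 48.4 F [-0.4 -0.1 -0.6]
world d [-0.0002 -0.003  -0.0285] tool lin units [ 1.14 -0.12 -0.01]
turn deg (tool) [ 0.38  0.07 -0.  ] units [ 0.004  0.001 -0.   ]
lin in target axes [ 1.14 -0.12 -0.  ]
end: board centre minus TCP: along 1.26 mm; across -2.8 width 56.8
```

Emit:
play_rows(
  targets=[
    {"claw": 1,"linear": [0,-0.12,0],"rotation": [0.004,0.001,0]},
    {"claw": 1,"linear": [0,0,0],"rotation": [0,0,0]},
    {"claw": 1,"linear": [0,0,0],"rotation": [0,0,0]},
    {"claw": 1,"linear": [0.25,0,0],"rotation": [0,0,0]},
    {"claw": 1,"linear": [0.2,0,0],"rotation": [0,0,0]},
    {"claw": 1,"linear": [0.15,0,0],"rotation": [0,0,0]},
    {"claw": 1,"linear": [0,0,0],"rotation": [0,0,0]},
    {"claw": 1,"linear": [0,0,0],"rotation": [0,0,0]},
  ],
)

```text
time: 38.18
position: [0.5517, -0.0204, 0.0661]
tool_rot: [0.025, 1.573, -0.023]
ft_force: [0.3, -0.2, 0.3]
grip_width: 0.557
```

Run:
```python
from h import *
go((.5515,-.0185,.050),-.028)
```

```text
t 38.18 pos [ 0.5517 -0.0204  0.0661] x [-0.002  0.001 -1.   ] z [ 0.9995 -0.0306 -0.0024] w 48.4 F [ 0.3 -0.2  0.3]
world d [-0.0002  0.0019 -0.0161] tool lin units [ 0.65  0.08 -0.01]
turn deg (tool) [-0.15 -0.14 -0.04] units [-0.002 -0.002 -0.   ]
lin in target axes [ 0.65  0.08 -0.01]
```

Emit:
play_rows(
  targets=[
    {"claw": 1,"linear": [0,0.07,0],"rotation": [-0.001,-0.002,0]},
    {"claw": 1,"linear": [0.15,0,0],"rotation": [0,0,0]},
    {"claw": 1,"linear": [0.2,0,0],"rotation": [0,0,0]},
    {"claw": 1,"linear": [0.2,0,0],"rotation": [0,0,0]},
    {"claw": 1,"linear": [0.15,0,0],"rotation": [0,0,0]},
    {"claw": 1,"linear": [0,0,0],"rotation": [0,0,0]},
    {"claw": 1,"linear": [0,0,0],"rotation": [0,0,0]},
  ],
)

```text
time: 38.77
position: [0.5515, -0.0181, 0.0465]
tool_rot: [0.023, 1.57, -0.021]
ft_force: [0.6, 0.1, 0.0]
grip_width: 0.557
```

Run:
```python
from h import *
go((.5515,-.0185,.0375),-.028)
```

```text
t 38.77 pos [ 0.5515 -0.0181  0.0465] x [ 0.001  0.001 -1.   ] z [ 9.996e-01 -2.820e-02  6.000e-04] w 48.5 F [0.6 0.1 0. ]
world d [-0.     -0.0004 -0.009 ] tool lin units [ 0.36 -0.02 -0.  ]
turn deg (tool) [-0.01  0.04 -0.05] units [-0.     0.    -0.001]
lin in target axes [ 0.36 -0.02 -0.  ]
```

Emit:
play_rows(
  targets=[
    {"claw": 1,"linear": [0.2,0,0],"rotation": [0,0,0]},
    {"claw": 1,"linear": [0.13,0,0],"rotation": [0,0,0]},
    {"claw": 1,"linear": [0.05,0,0],"rotation": [0,0,0]},
    {"claw": 1,"linear": [0,0,0],"rotation": [0,0,0]},
    {"claw": 0,"linear": [0,0,0],"rotation": [0,0,0]},
    {"claw": 0,"linear": [0,0,0],"rotation": [0,0,0]},
    {"claw": 0,"linear": [0,0,0],"rotation": [0,0,0]},
    {"claw": 0,"linear": [0,0,0],"rotation": [0,0,0]},
  ],
)

```text
time: 39.43
position: [0.5525, -0.0181, 0.0374]
tool_rot: [0.022, 1.569, -0.022]
ft_force: [-0.4, -0.6, -0.1]
grip_width: 0.774
```

Emit:
play_rows(
  targets=[
    {"claw": 0,"linear": [-0.4,0,0],"rotation": [0,0,0]},
    {"claw": 0,"linear": [-0.8,0,0],"rotation": [0,0,0]},
    {"claw": 0,"linear": [-0.8,0,0],"rotation": [0,0,0]},
    {"claw": 0,"linear": [-0.6,0,0],"rotation": [0,0,0]},
    {"claw": 0,"linear": [-0.4,0,0],"rotation": [0,0,0]},
    {"claw": 0,"linear": [0,0,0],"rotation": [0,0,0]},
    {"claw": 0,"linear": [0,0,0],"rotation": [0,0,0]},
    {"claw": 0,"linear": [0,0,0],"rotation": [0,0,0]},
  ],
)

```text
time: 40.1
position: [0.5518, -0.0177, 0.1175]
tool_rot: [0.022, 1.57, -0.021]
ft_force: [-0.5, 0.0, -0.8]
grip_width: 0.999
```

Run:
```python
from h import *
im=get_image('top'); cv2.imwrite('pics/t16.png',im); alld(im)
go((.4037,.3622,.08),-.1043)
```

```text
s1 None
s2 None
s3 [ 4.037000e-01  3.622000e-01 -1.049000e-01  5.294430e+01  1.186079e+02]
s4 None
front [  0.4358   0.1974  -0.1271  57.141  125.3255]
back None
t 40.15 pos [ 0.5515 -0.0177  0.1171] x [ 0.     0.001 -1.   ] z [ 9.996e-01 -2.740e-02  3.000e-04] w 86.6 F [1.3 0.2 0.4]
world d [-0.1478  0.3799 -0.0371] tool lin units [ 1.49 15.03 -6.33]
turn deg (tool) [ 4.4   0.02 -0.03] units [ 0.049  0.    -0.   ]
lin in target axes [ 1.48 14.5  -7.46]
```

Emit:
play_rows(
  targets=[
    {"claw": 0,"linear": [0,0.4,-0.2],"rotation": [0.049,0,0]},
    {"claw": 0,"linear": [0,0.8,-0.39],"rotation": [0,0,0]},
    {"claw": 0,"linear": [0,0.8,-0.39],"rotation": [0,0,0]},
    {"claw": 0,"linear": [0,0.8,-0.39],"rotation": [0,0,0]},
    {"claw": 0,"linear": [0,0.8,-0.39],"rotation": [0,0,0]},
    {"claw": 0,"linear": [0,0.8,-0.39],"rotation": [0,0,0]},
    {"claw": 0,"linear": [0,0.8,-0.39],"rotation": [0,0,0]},
    {"claw": 0,"linear": [0,0.8,-0.39],"rotation": [0,0,0]},
    {"claw": 0,"linear": [0,0.8,-0.39],"rotation": [0,0,0]},
    {"claw": 0,"linear": [0,0.8,-0.39],"rotation": [0,0,0]},
  ],
)

```text
time: 40.98
position: [0.4724, 0.1806, 0.1075]
tool_rot: [0.095, 1.584, -0.097]
ft_force: [0.4, -0.4, -0.8]
grip_width: 1.001
```

Emit:
play_rows(
  targets=[
    {"claw": 0,"linear": [0,0.8,-0.39],"rotation": [0,0,0]},
    {"claw": 0,"linear": [0,0.8,-0.39],"rotation": [0,0,0]},
    {"claw": 0,"linear": [0,0.8,-0.39],"rotation": [0,0,0]},
    {"claw": 0,"linear": [0,0.8,-0.39],"rotation": [0,0,0]},
    {"claw": 0,"linear": [0,0.8,-0.39],"rotation": [0,0,0]},
    {"claw": 0,"linear": [0,0.8,-0.39],"rotation": [0,0,0]},
    {"claw": 0,"linear": [0,0.8,-0.39],"rotation": [0,0,0]},
    {"claw": 0,"linear": [0,0.7,-0.35],"rotation": [0,0,0]},
    {"claw": 0,"linear": [0,0.5,-0.2],"rotation": [0,0,0]},
    {"claw": 0,"linear": [0,0.3,-0.1],"rotation": [0,0,0]},
  ],
)

```text
time: 41.82
position: [0.3974, 0.3752, 0.0989]
tool_rot: [0.086, 1.601, -0.097]
ft_force: [0.4, 0.5, 0.6]
grip_width: 1.0
```

Emit:
play_rows(
  targets=[
    {"claw": 0,"linear": [0,0,0],"rotation": [0,0,0]},
    {"claw": 0,"linear": [0,0,0],"rotation": [0,0,0]},
    {"claw": 0,"linear": [0,0,0],"rotation": [0,0,0]},
    {"claw": 0,"linear": [0,0,0],"rotation": [0,0,0]},
  ],
)

```text
time: 42.15
position: [0.3959, 0.3746, 0.0966]
tool_rot: [0.083, 1.605, -0.097]
ft_force: [0.1, -0.0, -0.1]
grip_width: 0.999
```

Run:
```python
from h import *
im=get_image('top'); cv2.imwrite('pics/t17.png',im); alld(im)
print('jig top',det((.5515,-.019),.039,'w',im))
go((.4037,.3622,.03),-.1043)
```

```text
s1 None
s2 None
s3 [ 0.4026  0.3509 -0.1031 52.8044 94.5472]
s4 [ 4.421000e-01 -2.001000e-01  4.690000e-02  5.320310e+01  1.190432e+02]
front None
back None
jig top [ 5.51578941e-01 -1.84016953e-02 -2.54721996e-02  5.43008537e+01
  1.19932419e+02]
t 42.2 pos [0.3961 0.3743 0.0966] x [-0.036 -0.007 -0.999] z [ 0.9928 -0.1141 -0.0351] w 86.7 F [0.3 1.2 0.2]
world d [ 0.0076 -0.0121 -0.0666] tool lin units [ 2.65 -0.42  0.45]
turn deg (tool) [-0.57 -2.02  0.63] units [-0.006 -0.022  0.007]
lin in target axes [ 2.66 -0.45  0.35]
```

Emit:
play_rows(
  targets=[
    {"claw": 0,"linear": [0,-0.45,0.35],"rotation": [-0.006,-0.022,0.007]},
    {"claw": 0,"linear": [0.4,0,0],"rotation": [0,0,0]},
    {"claw": 0,"linear": [0.7,0,0],"rotation": [0,0,0]},
    {"claw": 0,"linear": [0.7,0,0],"rotation": [0,0,0]},
    {"claw": 0,"linear": [0.5,0,0],"rotation": [0,0,0]},
    {"claw": 0,"linear": [0.2,0,0],"rotation": [0,0,0]},
    {"claw": 0,"linear": [0,0,0],"rotation": [0,0,0]},
    {"claw": 0,"linear": [0,0,0],"rotation": [0,0,0]},
    {"claw": 0,"linear": [0,0,0],"rotation": [0,0,0]},
  ],
)

```text
time: 42.95
position: [0.4077, 0.3577, 0.03]
tool_rot: [0.09, 1.568, -0.092]
ft_force: [-0.2, -0.8, -1.3]
grip_width: 1.001
```

Run:
```python
from h import *
go((.4037,.3622,.003),-.1043)
```

```text
t 42.95 pos [0.4077 0.3577 0.03  ] x [ 0.001 -0.001 -1.   ] z [ 0.9932 -0.1161  0.001 ] w 87.0 F [-0.2 -0.8 -1.3]
world d [-0.004   0.0045 -0.027 ] tool lin units [ 1.08  0.16 -0.18]
turn deg (tool) [-0.69  0.06  0.07] units [-0.008  0.001  0.001]
lin in target axes [ 1.08  0.16 -0.18]
```

Emit:
play_rows(
  targets=[
    {"claw": 0,"linear": [0,0.16,-0.18],"rotation": [-0.008,0,0]},
    {"claw": 0,"linear": [0,0,0],"rotation": [0,0,0]},
    {"claw": 0,"linear": [0.4,0,0],"rotation": [0,0,0]},
    {"claw": 0,"linear": [0.35,0,0],"rotation": [0,0,0]},
    {"claw": 0,"linear": [0.2,0,0],"rotation": [0,0,0]},
    {"claw": 0,"linear": [0.1,0,0],"rotation": [0,0,0]},
    {"claw": 0,"linear": [0,0,0],"rotation": [0,0,0]},
    {"claw": 0,"linear": [0,0,0],"rotation": [0,0,0]},
    {"claw": 0,"linear": [0,0,0],"rotation": [0,0,0]},
  ],
)

```text
time: 43.7
position: [0.4041, 0.3643, 0.0027]
tool_rot: [0.081, 1.566, -0.079]
ft_force: [-0.7, 0.9, 0.7]
grip_width: 1.005
```

Run:
```python
from h import *
go((.4037,.3622,.003),-.1043)
```

```text
t 43.7 pos [0.4041 0.3643 0.0027] x [ 0.003  0.001 -1.   ] z [ 0.9948 -0.1016  0.0033] w 87.4 F [-0.7  0.9  0.7]
world d [-0.0004 -0.0021  0.0003] tool lin units [-0.01 -0.08 -0.01]
turn deg (tool) [ 0.15  0.19 -0.06] units [ 0.002  0.002 -0.001]
lin in target axes [-0.01 -0.08 -0.01]
```

Emit:
play_rows(
  targets=[
    {"claw": 0,"linear": [0,-0.07,0],"rotation": [0.002,0.001,0]},
    {"claw": 1,"linear": [0,0,0],"rotation": [0,0,0]},
    {"claw": 1,"linear": [0,0,0],"rotation": [0,0,0]},
    {"claw": 1,"linear": [0,0,0],"rotation": [0,0,0]},
    {"claw": 1,"linear": [0,0,0],"rotation": [0,0,0]},
    {"claw": 1,"linear": [0,0,0],"rotation": [0,0,0]},
    {"claw": 1,"linear": [0,0,0],"rotation": [0,0,0]},
    {"claw": 1,"linear": [0,0,0],"rotation": [0,0,0]},
    {"claw": 1,"linear": [0,0,0],"rotation": [0,0,0]},
  ],
)

```text
time: 44.45
position: [0.4048, 0.3626, 0.0038]
tool_rot: [0.085, 1.566, -0.082]
ft_force: [0.8, 0.5, -0.9]
grip_width: 0.566
```

Emit:
play_rows(
  targets=[
    {"claw": 1,"linear": [-0.3,0,0],"rotation": [0,0,0]},
    {"claw": 1,"linear": [-0.6,0,0],"rotation": [0,0,0]},
    {"claw": 1,"linear": [-0.8,0,0],"rotation": [0,0,0]},
    {"claw": 1,"linear": [-0.8,0,0],"rotation": [0,0,0]},
    {"claw": 1,"linear": [-0.8,0,0],"rotation": [0,0,0]},
    {"claw": 1,"linear": [-0.6,0,0],"rotation": [0,0,0]},
    {"claw": 1,"linear": [-0.4,0,0],"rotation": [0,0,0]},
    {"claw": 1,"linear": [0,0,0],"rotation": [0,0,0]},
    {"claw": 1,"linear": [0,0,0],"rotation": [0,0,0]},
    {"claw": 1,"linear": [0,0,0],"rotation": [0,0,0]},
  ],
)

```text
time: 45.28
position: [0.4033, 0.3638, 0.1232]
tool_rot: [0.083, 1.564, -0.078]
ft_force: [-0.0, -0.4, -0.1]
grip_width: 0.564
```

Run:
```python
from h import *
go((.5515,-.0187,.09),-.028)
```

```text
t 45.28 pos [0.4033 0.3638 0.1232] x [ 0.006  0.003 -1.   ] z [ 0.9947 -0.1026  0.0054] w 49.1 F [-0.  -0.4 -0.1]
world d [ 0.1482 -0.3825 -0.0332] tool lin units [  1.32 -14.62   7.46]
turn deg (tool) [-4.28  0.31 -0.17] units [-0.048  0.003 -0.002]
lin in target axes [  1.33 -15.13   6.35]
```

Emit:
play_rows(
  targets=[
    {"claw": 1,"linear": [0,-0.4,0.17],"rotation": [-0.048,0.003,-0.002]},
    {"claw": 1,"linear": [0,-0.8,0.35],"rotation": [0,0,0]},
    {"claw": 1,"linear": [0,-0.8,0.35],"rotation": [0,0,0]},
    {"claw": 1,"linear": [0,-0.8,0.35],"rotation": [0,0,0]},
    {"claw": 1,"linear": [0,-0.8,0.35],"rotation": [0,0,0]},
    {"claw": 1,"linear": [0,-0.8,0.35],"rotation": [0,0,0]},
    {"claw": 1,"linear": [0,-0.8,0.35],"rotation": [0,0,0]},
    {"claw": 1,"linear": [0,-0.8,0.35],"rotation": [0,0,0]},
    {"claw": 1,"linear": [0,-0.8,0.35],"rotation": [0,0,0]},
    {"claw": 1,"linear": [0,-0.8,0.35],"rotation": [0,0,0]},
  ],
)

```text
time: 46.12
position: [0.4746, 0.1672, 0.1131]
tool_rot: [0.006, 1.588, -0.007]
ft_force: [-1.1, -0.1, -0.3]
grip_width: 0.559
```

Emit:
play_rows(
  targets=[
    {"claw": 1,"linear": [0,-0.8,0.35],"rotation": [0,0,0]},
    {"claw": 1,"linear": [0,-0.8,0.35],"rotation": [0,0,0]},
    {"claw": 1,"linear": [0,-0.8,0.35],"rotation": [0,0,0]},
    {"claw": 1,"linear": [0,-0.8,0.35],"rotation": [0,0,0]},
    {"claw": 1,"linear": [0,-0.8,0.35],"rotation": [0,0,0]},
    {"claw": 1,"linear": [0,-0.8,0.35],"rotation": [0,0,0]},
    {"claw": 1,"linear": [0,-0.8,0.35],"rotation": [0,0,0]},
    {"claw": 1,"linear": [0,-0.7,0.3],"rotation": [0,0,0]},
    {"claw": 1,"linear": [0,-0.5,0.2],"rotation": [0,0,0]},
    {"claw": 1,"linear": [0,-0.3,0.1],"rotation": [0,0,0]},
  ],
)

```text
time: 46.95
position: [0.5448, -0.0257, 0.0998]
tool_rot: [0.01, 1.608, -0.01]
ft_force: [-0.3, -0.2, 0.3]
grip_width: 0.561
```

Emit:
play_rows(
  targets=[
    {"claw": 1,"linear": [0,0,0],"rotation": [0,0,0]},
    {"claw": 1,"linear": [0,0,0],"rotation": [0,0,0]},
    {"claw": 1,"linear": [0,0,0],"rotation": [0,0,0]},
    {"claw": 1,"linear": [0,0,0],"rotation": [0,0,0]},
  ],
)

```text
time: 47.28
position: [0.5432, -0.0247, 0.0979]
tool_rot: [0.011, 1.612, -0.008]
ft_force: [0.1, -0.5, 0.5]
grip_width: 0.563
```

Run:
```python
from h import *
im=get_image('top'); cv2.imwrite('pics/t18.png',im); alld(im)
go((.5515,-.0187,.085),-.028)
```

```text
s1 None
s2 None
s3 None
s4 None
front [  0.4357   0.1975  -0.1289  57.3535 125.4045]
back None
t 47.33 pos [ 0.5432 -0.0244  0.098 ] x [-0.041  0.002 -0.999] z [ 0.9991 -0.0116 -0.0414] w 49.0 F [-0.4 -0.3 -1.3]
world d [ 0.0083  0.0057 -0.013 ] tool lin units [0.51 0.23 0.35]
turn deg (tool) [ 0.94 -2.37 -0.09] units [ 0.01  -0.026 -0.001]
lin in target axes [0.52 0.24 0.33]
```

Emit:
play_rows(
  targets=[
    {"claw": 1,"linear": [0,0.15,0.33],"rotation": [0.013,-0.026,-0.001]},
    {"claw": 1,"linear": [0.2,0,0],"rotation": [0,0,0]},
    {"claw": 1,"linear": [0.2,0,0],"rotation": [0,0,0]},
    {"claw": 1,"linear": [0,0,0],"rotation": [0,0,0]},
    {"claw": 1,"linear": [0,0,0],"rotation": [0,0,0]},
    {"claw": 1,"linear": [0,0,0],"rotation": [0,0,0]},
  ],
)

```text
time: 47.83
position: [0.5503, -0.0171, 0.087]
tool_rot: [0.019, 1.572, -0.02]
ft_force: [-0.6, 0.3, -0.2]
grip_width: 0.565
```

Run:
```python
from h import *
go((.5515,-.0185,.066),-.028)
s=get_state();im=get_image('top')
p=s['position'];z=Rn.from_rotvec(s['tool_rot']).as_matrix()[:,2]
end(im,p[:2],p[2]+.002,np.arctan2(z[1],z[0]),.058,'w')
```

```text
t 47.83 pos [ 0.5503 -0.0171  0.087 ] x [-0.002 -0.001 -1.   ] z [ 0.9997 -0.0251 -0.0018] w 49.2 F [-0.6  0.3 -0.2]
world d [ 0.0012 -0.0014 -0.021 ] tool lin units [ 0.84 -0.05  0.05]
turn deg (tool) [ 0.16 -0.1   0.03] units [ 0.002 -0.001  0.   ]
lin in target axes [ 0.84 -0.05  0.05]
end: board centre minus TCP: along 1.53 mm; across -1.6 width 55.2
```

Emit:
play_rows(
  targets=[
    {"claw": 1,"linear": [0.2,-0.05,0.05],"rotation": [0.002,-0.001,0]},
    {"claw": 1,"linear": [0.3,0,0],"rotation": [0,0,0]},
    {"claw": 1,"linear": [0.2,0,0],"rotation": [0,0,0]},
    {"claw": 1,"linear": [0.1,0,0],"rotation": [0,0,0]},
    {"claw": 1,"linear": [0,0,0],"rotation": [0,0,0]},
    {"claw": 1,"linear": [0,0,0],"rotation": [0,0,0]},
  ],
)

```text
time: 48.38
position: [0.5515, -0.0193, 0.0644]
tool_rot: [0.023, 1.572, -0.023]
ft_force: [0.6, -0.5, -0.6]
grip_width: 0.564
```

Run:
```python
from h import *
go((.5515,-.0187,.050),-.028)
```

```text
t 48.38 pos [ 0.5515 -0.0193  0.0644] x [-0.001 -0.    -1.   ] z [ 0.9996 -0.0297 -0.0012] w 49.1 F [ 0.6 -0.5 -0.6]
world d [-0.      0.0006 -0.0144] tool lin units [ 0.57  0.02 -0.  ]
turn deg (tool) [-0.1  -0.07  0.01] units [-0.001 -0.001  0.   ]
lin in target axes [ 0.57  0.02 -0.  ]
```

Emit:
play_rows(
  targets=[
    {"claw": 1,"linear": [0.15,0.02,0],"rotation": [0,0,0]},
    {"claw": 1,"linear": [0.2,0,0],"rotation": [0,0,0]},
    {"claw": 1,"linear": [0.2,0,0],"rotation": [0,0,0]},
    {"claw": 1,"linear": [0.1,0,0],"rotation": [0,0,0]},
    {"claw": 1,"linear": [0,0,0],"rotation": [0,0,0]},
    {"claw": 1,"linear": [0,0,0],"rotation": [0,0,0]},
  ],
)

```text
time: 48.88
position: [0.5515, -0.0187, 0.0464]
tool_rot: [0.023, 1.572, -0.023]
ft_force: [0.1, -0.3, 0.1]
grip_width: 0.563
```

Run:
```python
from h import *
go((.5515,-.0187,.043),-.028)
```

```text
t 48.88 pos [ 0.5515 -0.0187  0.0464] x [-0.001 -0.    -1.   ] z [ 0.9996 -0.0296 -0.0012] w 49.0 F [ 0.1 -0.3  0.1]
world d [-0.     -0.     -0.0034] tool lin units [ 0.13 -0.   -0.  ]
turn deg (tool) [-0.09 -0.07  0.  ] units [-0.001 -0.001  0.   ]
lin in target axes [ 0.13 -0.   -0.  ]
```

Set down, release, rise, then go on to s4 at (0.442, -0.200, 0.047).

Emit:
play_rows(
  targets=[
    {"claw": 1,"linear": [0.12,0,0],"rotation": [0,0,0]},
    {"claw": 1,"linear": [0.04,0,0],"rotation": [0,0,0]},
    {"claw": 1,"linear": [0,0,0],"rotation": [0,0,0]},
    {"claw": 0,"linear": [0,0,0],"rotation": [0,0,0]},
    {"claw": 0,"linear": [0,0,0],"rotation": [0,0,0]},
    {"claw": 0,"linear": [0,0,0],"rotation": [0,0,0]},
    {"claw": 0,"linear": [0,0,0],"rotation": [0,0,0]},
    {"claw": 0,"linear": [0,0,0],"rotation": [0,0,0]},
  ],
)

```text
time: 49.55
position: [0.5524, -0.0186, 0.043]
tool_rot: [0.023, 1.57, -0.024]
ft_force: [-0.1, -0.1, -0.0]
grip_width: 0.859
```

Emit:
play_rows(
  targets=[
    {"claw": 0,"linear": [-0.4,0,0],"rotation": [0,0,0]},
    {"claw": 0,"linear": [-0.8,0,0],"rotation": [0,0,0]},
    {"claw": 0,"linear": [-0.8,0,0],"rotation": [0,0,0]},
    {"claw": 0,"linear": [-0.6,0,0],"rotation": [0,0,0]},
    {"claw": 0,"linear": [-0.3,0,0],"rotation": [0,0,0]},
    {"claw": 0,"linear": [0,0,0],"rotation": [0,0,0]},
    {"claw": 0,"linear": [0,0,0],"rotation": [0,0,0]},
    {"claw": 0,"linear": [0,0,0],"rotation": [0,0,0]},
  ],
)

```text
time: 50.22
position: [0.5519, -0.0181, 0.1206]
tool_rot: [0.022, 1.571, -0.023]
ft_force: [-1.0, -0.4, 0.4]
grip_width: 0.997
```

Run:
```python
from h import *
go((.442,-.2001,.08),.047)
```

```text
t 50.22 pos [ 0.5519 -0.0181  0.1206] x [ 0. -0. -1.] z [ 0.9996 -0.0286  0.    ] w 86.7 F [-1.  -0.4  0.4]
world d [-0.1099 -0.182  -0.0406] tool lin units [ 1.63 -7.4  -4.19]
turn deg (tool) [-4.33  0.    0.02] units [-0.048  0.     0.   ]
lin in target axes [ 1.63 -7.07 -4.73]
```

Emit:
play_rows(
  targets=[
    {"claw": 0,"linear": [0,-0.4,-0.25],"rotation": [-0.048,0,0]},
    {"claw": 0,"linear": [0,-0.7,-0.46],"rotation": [0,0,0]},
    {"claw": 0,"linear": [0,-0.7,-0.46],"rotation": [0,0,0]},
    {"claw": 0,"linear": [0,-0.7,-0.46],"rotation": [0,0,0]},
    {"claw": 0,"linear": [0,-0.7,-0.46],"rotation": [0,0,0]},
    {"claw": 0,"linear": [0,-0.7,-0.46],"rotation": [0,0,0]},
    {"claw": 0,"linear": [0,-0.7,-0.46],"rotation": [0,0,0]},
    {"claw": 0,"linear": [0,-0.7,-0.46],"rotation": [0,0,0]},
    {"claw": 0,"linear": [0,-0.7,-0.46],"rotation": [0,0,0]},
    {"claw": 0,"linear": [0.2,-0.5,-0.35],"rotation": [0,0,0]},
  ],
)

```text
time: 51.05
position: [0.4446, -0.1855, 0.1065]
tool_rot: [-0.04, 1.58, 0.057]
ft_force: [-0.4, -1.3, 0.1]
grip_width: 0.999
```

Emit:
play_rows(
  targets=[
    {"claw": 0,"linear": [0.4,-0.3,-0.2],"rotation": [0,0,0]},
    {"claw": 0,"linear": [0.4,-0.1,-0.05],"rotation": [0,0,0]},
    {"claw": 0,"linear": [0.2,0,0],"rotation": [0,0,0]},
    {"claw": 0,"linear": [0,0,0],"rotation": [0,0,0]},
    {"claw": 0,"linear": [0,0,0],"rotation": [0,0,0]},
    {"claw": 0,"linear": [0,0,0],"rotation": [0,0,0]},
  ],
)

```text
time: 51.55
position: [0.4346, -0.1954, 0.0747]
tool_rot: [-0.033, 1.587, 0.059]
ft_force: [-0.1, 0.1, 0.4]
grip_width: 0.998
```

Run:
```python
from h import *
im=get_image('top'); cv2.imwrite('pics/t19.png',im); alld(im)
print('jig top',det((.5515,-.019),.045,'w',im))
print(det((.442,-.2),.006,'w',get_image('side'),n='side'))
go((.442,-.2001,.03),.047)
```

```text
s1 None
s2 None
s3 None
s4 None
front [  0.4357   0.1974  -0.1289  57.1147 125.331 ]
back None
jig top [ 5.51025467e-01 -1.82273254e-02 -2.14252933e-02  5.42339783e+01
  1.19833206e+02]
[ 4.41408066e-01 -1.92530251e-01  4.47461663e-02  5.22387047e+01
  1.10135925e+02]
t 51.65 pos [ 0.4348 -0.1956  0.0751] x [-0.016  0.015 -1.   ] z [ 0.9981  0.0591 -0.0155] w 86.9 F [0.3 0.8 1.4]
world d [ 0.0072 -0.0045 -0.0451] tool lin units [ 1.8  -0.23  0.3 ]
turn deg (tool) [ 0.69 -0.9  -0.92] units [ 0.008 -0.01  -0.01 ]
lin in target axes [ 1.8  -0.19  0.28]
```

Emit:
play_rows(
  targets=[
    {"claw": 0,"linear": [0.2,-0.19,0.28],"rotation": [0.008,-0.01,-0.01]},
    {"claw": 0,"linear": [0.5,0,0],"rotation": [0,0,0]},
    {"claw": 0,"linear": [0.5,0,0],"rotation": [0,0,0]},
    {"claw": 0,"linear": [0.4,0,0],"rotation": [0,0,0]},
    {"claw": 0,"linear": [0.2,0,0],"rotation": [0,0,0]},
    {"claw": 0,"linear": [0,0,0],"rotation": [0,0,0]},
    {"claw": 0,"linear": [0,0,0],"rotation": [0,0,0]},
    {"claw": 0,"linear": [0,0,0],"rotation": [0,0,0]},
  ],
)

```text
time: 52.32
position: [0.4444, -0.1979, 0.0279]
tool_rot: [-0.041, 1.568, 0.04]
ft_force: [-0.0, 0.2, 0.6]
grip_width: 1.003
```

Run:
```python
from h import *
go((.442,-.2001,.003),.047)
```

```text
t 52.32 pos [ 0.4444 -0.1979  0.0279] x [ 0.002 -0.    -1.   ] z [0.9987 0.0517 0.002 ] w 87.3 F [-0.   0.2  0.6]
world d [-0.0024 -0.0022 -0.0249] tool lin units [ 1.   -0.08 -0.1 ]
turn deg (tool) [0.27 0.11 0.02] units [0.003 0.001 0.   ]
lin in target axes [ 1.   -0.08 -0.1 ]
```

Emit:
play_rows(
  targets=[
    {"claw": 0,"linear": [0,-0.08,-0.1],"rotation": [0.003,0.001,0]},
    {"claw": 0,"linear": [0,0,0],"rotation": [0,0,0]},
    {"claw": 0,"linear": [0.4,0,0],"rotation": [0,0,0]},
    {"claw": 0,"linear": [0.35,0,0],"rotation": [0,0,0]},
    {"claw": 0,"linear": [0.2,0,0],"rotation": [0,0,0]},
    {"claw": 0,"linear": [0.05,0,0],"rotation": [0,0,0]},
    {"claw": 0,"linear": [0,0,0],"rotation": [0,0,0]},
    {"claw": 0,"linear": [0,0,0],"rotation": [0,0,0]},
  ],
)

```text
time: 52.98
position: [0.4423, -0.2012, 0.0012]
tool_rot: [-0.037, 1.569, 0.034]
ft_force: [-1.0, 0.0, -0.3]
grip_width: 1.003
```

Run:
```python
from h import *
go((.442,-.2001,.003),.047)
```

```text
t 52.98 pos [ 0.4423 -0.2012  0.0012] x [ 0.002 -0.002 -1.   ] z [0.999  0.0455 0.0014] w 87.3 F [-1.   0.  -0.3]
world d [-0.0003  0.0011  0.0018] tool lin units [-0.07  0.05 -0.01]
turn deg (tool) [-0.08  0.08  0.11] units [-0.001  0.001  0.001]
lin in target axes [-0.07  0.05 -0.01]
```

Emit:
play_rows(
  targets=[
    {"claw": 0,"linear": [-0.07,0.03,0],"rotation": [0,0,0]},
    {"claw": 1,"linear": [0,0,0],"rotation": [0,0,0]},
    {"claw": 1,"linear": [0,0,0],"rotation": [0,0,0]},
    {"claw": 1,"linear": [0,0,0],"rotation": [0,0,0]},
    {"claw": 1,"linear": [0,0,0],"rotation": [0,0,0]},
    {"claw": 1,"linear": [0,0,0],"rotation": [0,0,0]},
    {"claw": 1,"linear": [0,0,0],"rotation": [0,0,0]},
    {"claw": 1,"linear": [0,0,0],"rotation": [0,0,0]},
    {"claw": 1,"linear": [0,0,0],"rotation": [0,0,0]},
  ],
)

```text
time: 53.73
position: [0.443, -0.2006, 0.0041]
tool_rot: [-0.038, 1.568, 0.033]
ft_force: [0.4, -0.4, -0.5]
grip_width: 0.56
```

Emit:
play_rows(
  targets=[
    {"claw": 1,"linear": [-0.3,0,0],"rotation": [0,0,0]},
    {"claw": 1,"linear": [-0.6,0,0],"rotation": [0,0,0]},
    {"claw": 1,"linear": [-0.8,0,0],"rotation": [0,0,0]},
    {"claw": 1,"linear": [-0.8,0,0],"rotation": [0,0,0]},
    {"claw": 1,"linear": [-0.8,0,0],"rotation": [0,0,0]},
    {"claw": 1,"linear": [-0.6,0,0],"rotation": [0,0,0]},
    {"claw": 1,"linear": [-0.3,0,0],"rotation": [0,0,0]},
    {"claw": 1,"linear": [0,0,0],"rotation": [0,0,0]},
    {"claw": 1,"linear": [0,0,0],"rotation": [0,0,0]},
    {"claw": 1,"linear": [0,0,0],"rotation": [0,0,0]},
  ],
)

```text
time: 54.57
position: [0.4418, -0.1987, 0.1151]
tool_rot: [-0.039, 1.57, 0.037]
ft_force: [0.4, -0.8, 0.3]
grip_width: 0.564
```

Run:
```python
from h import *
go((.5515,-.0187,.09),-.028)
```

```text
t 54.57 pos [ 0.4418 -0.1987  0.1151] x [ 0.001 -0.002 -1.   ] z [9.988e-01 4.820e-02 7.000e-04] w 49.0 F [ 0.4 -0.8  0.3]
world d [ 0.1097  0.18   -0.0251] tool lin units [1.   6.98 4.73]
turn deg (tool) [4.37 0.04 0.09] units [0.049 0.    0.001]
lin in target axes [1.   7.32 4.19]
```

Emit:
play_rows(
  targets=[
    {"claw": 1,"linear": [0,0.4,0.23],"rotation": [0.049,0,0]},
    {"claw": 1,"linear": [0,0.7,0.4],"rotation": [0,0,0]},
    {"claw": 1,"linear": [0,0.7,0.4],"rotation": [0,0,0]},
    {"claw": 1,"linear": [0,0.7,0.4],"rotation": [0,0,0]},
    {"claw": 1,"linear": [0,0.7,0.4],"rotation": [0,0,0]},
    {"claw": 1,"linear": [0,0.7,0.4],"rotation": [0,0,0]},
    {"claw": 1,"linear": [0,0.7,0.4],"rotation": [0,0,0]},
    {"claw": 1,"linear": [0,0.7,0.4],"rotation": [0,0,0]},
    {"claw": 1,"linear": [0,0.7,0.4],"rotation": [0,0,0]},
    {"claw": 1,"linear": [0,0.7,0.4],"rotation": [0,0,0]},
  ],
)

```text
time: 55.4
position: [0.5364, -0.0316, 0.1016]
tool_rot: [0.039, 1.591, -0.031]
ft_force: [0.0, 0.5, -0.1]
grip_width: 0.563
```

Emit:
play_rows(
  targets=[
    {"claw": 1,"linear": [0,0.4,0.25],"rotation": [0,0,0]},
    {"claw": 1,"linear": [0,0.2,0.1],"rotation": [0,0,0]},
    {"claw": 1,"linear": [0,0,0],"rotation": [0,0,0]},
    {"claw": 1,"linear": [0,0,0],"rotation": [0,0,0]},
    {"claw": 1,"linear": [0,0,0],"rotation": [0,0,0]},
    {"claw": 1,"linear": [0,0,0],"rotation": [0,0,0]},
  ],
)

```text
time: 55.9
position: [0.5433, -0.0115, 0.0958]
tool_rot: [0.038, 1.6, -0.02]
ft_force: [0.4, 0.6, 0.3]
grip_width: 0.559
```

Run:
```python
from h import *
im=get_image('top'); cv2.imwrite('pics/t20.png',im); alld(im)
go((.5515,-.019,.085),-.028)
```

```text
s1 None
s2 None
s3 None
s4 None
front [  0.4357   0.1974  -0.1289  57.2892 125.3861]
back None
t 55.95 pos [ 0.5433 -0.0118  0.0958] x [-0.029  0.011 -1.   ] z [ 0.9989 -0.0372 -0.0296] w 48.8 F [-0.  -0.5 -1.1]
world d [ 0.0082 -0.0072 -0.0108] tool lin units [ 0.42 -0.28  0.35]
turn deg (tool) [-0.54 -1.7  -0.59] units [-0.006 -0.019 -0.007]
lin in target axes [ 0.43 -0.28  0.34]
```

Emit:
play_rows(
  targets=[
    {"claw": 1,"linear": [0,-0.28,0.33],"rotation": [-0.006,-0.019,-0.007]},
    {"claw": 1,"linear": [0.2,0,0],"rotation": [0,0,0]},
    {"claw": 1,"linear": [0.1,0,0],"rotation": [0,0,0]},
    {"claw": 1,"linear": [0,0,0],"rotation": [0,0,0]},
    {"claw": 1,"linear": [0,0,0],"rotation": [0,0,0]},
    {"claw": 1,"linear": [0,0,0],"rotation": [0,0,0]},
  ],
)

```text
time: 56.45
position: [0.5498, -0.023, 0.0872]
tool_rot: [0.025, 1.572, -0.029]
ft_force: [0.7, -0.8, -0.3]
grip_width: 0.557
```

Run:
```python
from h import *
go((.5515,-.019,.066),-.028)
s=get_state();im=get_image('top')
p=s['position'];z=Rn.from_rotvec(s['tool_rot']).as_matrix()[:,2]
end(im,p[:2],p[2]+.002,np.arctan2(z[1],z[0]),.058,'w')
```

```text
t 56.45 pos [ 0.5498 -0.023   0.0872] x [-0.002 -0.003 -1.   ] z [ 0.9994 -0.0342 -0.0014] w 48.4 F [ 0.7 -0.8 -0.3]
world d [ 0.0017  0.004  -0.0212] tool lin units [0.85 0.16 0.06]
turn deg (tool) [-0.35 -0.08  0.16] units [-0.004 -0.001  0.002]
lin in target axes [0.85 0.16 0.06]
end: board centre minus TCP: along 7.05 mm; across -2.0 width 54.4
```

The end edge is 5.7 mm further to +y than usual; a slip in the grip is possible, so I'll check the picture.

Run:
```python
from h import *
s=get_state();im=get_image('top');sd=get_image('side');p=s['position'];print(p,s['grip_width']*87)
z=p[2]+.002
a=rect(z,p[0]-.06,p[0]+.06,p[1]-.08,p[1]+.08,im,s=2500);b=rect(z,p[0]-.06,p[0]+.06,p[1]-.08,p[1]+.08,sd,'side',s=2500)
cv2.imwrite('pics/held2.png',np.hstack([a,b]))
```

```text
[ 0.54980977 -0.02294629  0.08719019] 48.62803149398893
```

View pics/held2.png

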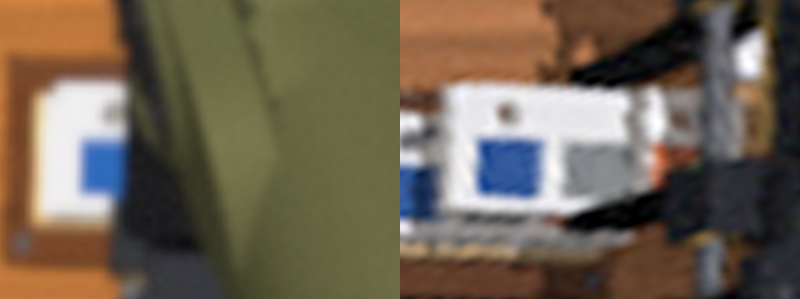

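The white further left is the stack below; the held board's end steps at col 52, giving offset +1.2 mm as usual, so there is no slip.

Emit:
play_rows(
  targets=[
    {"claw": 1,"linear": [0,0.16,0.06],"rotation": [-0.004,-0.001,0.002]},
    {"claw": 1,"linear": [0.25,0,0],"rotation": [0,0,0]},
    {"claw": 1,"linear": [0.25,0,0],"rotation": [0,0,0]},
    {"claw": 1,"linear": [0.15,0,0],"rotation": [0,0,0]},
    {"claw": 1,"linear": [0,0,0],"rotation": [0,0,0]},
    {"claw": 1,"linear": [0,0,0],"rotation": [0,0,0]},
  ],
)

```text
time: 57.1
position: [0.5518, -0.0176, 0.0691]
tool_rot: [0.021, 1.57, -0.019]
ft_force: [0.2, -0.5, 0.5]
grip_width: 0.56
```

Run:
```python
from h import *
go((.5515,-.019,.055),-.028)
```

```text
t 57.1 pos [ 0.5518 -0.0176  0.0691] x [ 0.001  0.001 -1.   ] z [ 9.997e-01 -2.570e-02  5.000e-04] w 48.7 F [ 0.2 -0.5  0.5]
world d [-0.0003 -0.0014 -0.0141] tool lin units [ 0.57 -0.06 -0.01]
turn deg (tool) [ 0.13  0.03 -0.07] units [ 0.001  0.    -0.001]
lin in target axes [ 0.57 -0.06 -0.01]
```

Emit:
play_rows(
  targets=[
    {"claw": 1,"linear": [0.1,-0.05,-0.01],"rotation": [0.001,0,0]},
    {"claw": 1,"linear": [0.2,0,0],"rotation": [0,0,0]},
    {"claw": 1,"linear": [0.2,0,0],"rotation": [0,0,0]},
    {"claw": 1,"linear": [0.1,0,0],"rotation": [0,0,0]},
    {"claw": 1,"linear": [0,0,0],"rotation": [0,0,0]},
    {"claw": 1,"linear": [0,0,0],"rotation": [0,0,0]},
  ],
)

```text
time: 57.6
position: [0.5513, -0.0192, 0.0522]
tool_rot: [0.023, 1.571, -0.021]
ft_force: [0.4, -0.7, -0.3]
grip_width: 0.559
```

Run:
```python
from h import *
go((.5515,-.019,.049),-.028)
```

```text
t 57.6 pos [ 0.5513 -0.0192  0.0522] x [-0.     0.001 -1.   ] z [ 9.996e-01 -2.780e-02 -1.000e-04] w 48.6 F [ 0.4 -0.7 -0.3]
world d [ 0.0002  0.0002 -0.0032] tool lin units [0.13 0.01 0.01]
turn deg (tool) [ 0.01 -0.01 -0.08] units [ 0.    -0.    -0.001]
lin in target axes [0.13 0.01 0.01]
```

Seat, release and rise; the front cover is next.

Emit:
play_rows(
  targets=[
    {"claw": 1,"linear": [0.12,0,0],"rotation": [0,0,0]},
    {"claw": 1,"linear": [0.04,0,0],"rotation": [0,0,0]},
    {"claw": 1,"linear": [0,0,0],"rotation": [0,0,0]},
    {"claw": 0,"linear": [0,0,0],"rotation": [0,0,0]},
    {"claw": 0,"linear": [0,0,0],"rotation": [0,0,0]},
    {"claw": 0,"linear": [0,0,0],"rotation": [0,0,0]},
    {"claw": 0,"linear": [0,0,0],"rotation": [0,0,0]},
    {"claw": 0,"linear": [0,0,0],"rotation": [0,0,0]},
  ],
)

```text
time: 58.27
position: [0.5523, -0.0191, 0.0492]
tool_rot: [0.022, 1.569, -0.021]
ft_force: [0.9, 0.5, 0.1]
grip_width: 0.853
```

Emit:
play_rows(
  targets=[
    {"claw": 0,"linear": [-0.4,0,0],"rotation": [0,0,0]},
    {"claw": 0,"linear": [-0.8,0,0],"rotation": [0,0,0]},
    {"claw": 0,"linear": [-0.8,0,0],"rotation": [0,0,0]},
    {"claw": 0,"linear": [-0.6,0,0],"rotation": [0,0,0]},
    {"claw": 0,"linear": [-0.3,0,0],"rotation": [0,0,0]},
    {"claw": 0,"linear": [0,0,0],"rotation": [0,0,0]},
    {"claw": 0,"linear": [0,0,0],"rotation": [0,0,0]},
    {"claw": 0,"linear": [0,0,0],"rotation": [0,0,0]},
  ],
)

```text
time: 58.93
position: [0.5515, -0.0187, 0.1266]
tool_rot: [0.022, 1.57, -0.02]
ft_force: [-0.1, 0.1, -0.2]
grip_width: 1.0
```

Run:
```python
from h import *
im=get_image('top'); cv2.imwrite('pics/t21.png',im); alld(im)
go((.4357,.1974,.08),-.128)
```

```text
s1 None
s2 None
s3 None
s4 None
front [  0.4358   0.1975  -0.1281  56.9982 125.2653]
back None
t 58.98 pos [ 0.5513 -0.0187  0.1263] x [-0.     0.001 -1.   ] z [ 9.996e-01 -2.680e-02 -1.000e-04] w 87.3 F [ 0.4  0.2 -0.5]
world d [-0.1156  0.2161 -0.0463] tool lin units [ 1.86  8.51 -4.85]
turn deg (tool) [ 5.8  -0.01 -0.06] units [ 0.064 -0.    -0.001]
lin in target axes [ 1.85  7.98 -5.69]
```

Emit:
play_rows(
  targets=[
    {"claw": 0,"linear": [0,0.4,-0.28],"rotation": [0.064,0,0]},
    {"claw": 0,"linear": [0,0.7,-0.48],"rotation": [0,0,0]},
    {"claw": 0,"linear": [0,0.7,-0.48],"rotation": [0,0,0]},
    {"claw": 0,"linear": [0,0.7,-0.48],"rotation": [0,0,0]},
    {"claw": 0,"linear": [0,0.7,-0.48],"rotation": [0,0,0]},
    {"claw": 0,"linear": [0,0.7,-0.48],"rotation": [0,0,0]},
    {"claw": 0,"linear": [0,0.7,-0.48],"rotation": [0,0,0]},
    {"claw": 0,"linear": [0,0.7,-0.48],"rotation": [0,0,0]},
    {"claw": 0,"linear": [0,0.7,-0.48],"rotation": [0,0,0]},
    {"claw": 0,"linear": [0,0.7,-0.48],"rotation": [0,0,0]},
  ],
)

```text
time: 59.82
position: [0.4508, 0.1623, 0.1176]
tool_rot: [0.114, 1.583, -0.113]
ft_force: [0.3, -0.1, -0.2]
grip_width: 0.998
```

Emit:
play_rows(
  targets=[
    {"claw": 0,"linear": [0.3,0.6,-0.4],"rotation": [0,0,0]},
    {"claw": 0,"linear": [0.5,0.4,-0.25],"rotation": [0,0,0]},
    {"claw": 0,"linear": [0.5,0.2,-0.1],"rotation": [0,0,0]},
    {"claw": 0,"linear": [0.3,0,0],"rotation": [0,0,0]},
    {"claw": 0,"linear": [0,0,0],"rotation": [0,0,0]},
    {"claw": 0,"linear": [0,0,0],"rotation": [0,0,0]},
    {"claw": 0,"linear": [0,0,0],"rotation": [0,0,0]},
  ],
)

```text
time: 60.4
position: [0.4292, 0.1998, 0.0732]
tool_rot: [0.107, 1.59, -0.106]
ft_force: [-0.1, -0.2, -0.2]
grip_width: 0.999
```

Run:
```python
from h import *
im=get_image('top'); cv2.imwrite('pics/t22.png',im)
print('jig top',det((.5515,-.019),.051,'w',im))
go((.4357,.1974,.03),-.128)
```

```text
jig top [ 5.50918701e-01 -1.78726959e-02 -2.82943347e-02  5.38086357e+01
  1.19579460e+02]
t 60.45 pos [0.4295 0.1997 0.0734] x [-0.022  0.002 -1.   ] z [ 0.9906 -0.1349 -0.0217] w 86.9 F [-0.1 -0.2 -0.8]
world d [ 0.0062 -0.0023 -0.0434] tool lin units [ 1.73 -0.05  0.3 ]
turn deg (tool) [-0.42 -1.25  0.05] units [-0.005 -0.014  0.001]
lin in target axes [ 1.73 -0.06  0.26]
```

Emit:
play_rows(
  targets=[
    {"claw": 0,"linear": [0.2,-0.06,0.24],"rotation": [-0.005,-0.014,0.001]},
    {"claw": 0,"linear": [0.5,0,0],"rotation": [0,0,0]},
    {"claw": 0,"linear": [0.5,0,0],"rotation": [0,0,0]},
    {"claw": 0,"linear": [0.3,0,0],"rotation": [0,0,0]},
    {"claw": 0,"linear": [0.2,0,0],"rotation": [0,0,0]},
    {"claw": 0,"linear": [0,0,0],"rotation": [0,0,0]},
    {"claw": 0,"linear": [0,0,0],"rotation": [0,0,0]},
    {"claw": 0,"linear": [0,0,0],"rotation": [0,0,0]},
  ],
)

```text
time: 61.12
position: [0.4416, 0.1943, 0.033]
tool_rot: [0.108, 1.559, -0.106]
ft_force: [0.6, 0.5, 0.0]
grip_width: 0.999
```

Run:
```python
from h import *
go((.4357,.1974,.003),-.128)
```

```text
t 61.12 pos [0.4416 0.1943 0.033 ] x [ 0.009  0.001 -1.   ] z [ 0.9907 -0.1357  0.0088] w 86.9 F [0.6 0.5 0. ]
world d [-0.0059  0.0031 -0.03  ] tool lin units [ 1.2   0.09 -0.26]
turn deg (tool) [-0.47  0.51 -0.11] units [-0.005  0.006 -0.001]
lin in target axes [ 1.2   0.09 -0.25]
```

Emit:
play_rows(
  targets=[
    {"claw": 0,"linear": [0,0.09,-0.24],"rotation": [-0.005,0.005,-0.001]},
    {"claw": 0,"linear": [0,0,0],"rotation": [0,0,0]},
    {"claw": 0,"linear": [0.4,0,0],"rotation": [0,0,0]},
    {"claw": 0,"linear": [0.4,0,0],"rotation": [0,0,0]},
    {"claw": 0,"linear": [0.25,0,0],"rotation": [0,0,0]},
    {"claw": 0,"linear": [0.05,0,0],"rotation": [0,0,0]},
    {"claw": 0,"linear": [0,0,0],"rotation": [0,0,0]},
    {"claw": 0,"linear": [0,0,0],"rotation": [0,0,0]},
  ],
)

```text
time: 61.78
position: [0.4358, 0.198, 0.0033]
tool_rot: [0.1, 1.567, -0.099]
ft_force: [0.6, -0.2, 0.3]
grip_width: 1.003
```

Run:
```python
from h import *
go((.4357,.1974,.003),-.128)
```

```text
t 61.78 pos [0.4358 0.198  0.0033] x [ 0.001  0.    -1.   ] z [ 0.9919 -0.1266  0.0014] w 87.3 F [ 0.6 -0.2  0.3]
world d [-0.0001 -0.0006 -0.0003] tool lin units [ 0.01 -0.03 -0.  ]
turn deg (tool) [ 0.06  0.08 -0.02] units [ 0.001  0.001 -0.   ]
lin in target axes [ 0.01 -0.03 -0.  ]
```

Emit:
play_rows(
  targets=[
    {"claw": 1,"linear": [0.02,0,0],"rotation": [0,0,0]},
    {"claw": 1,"linear": [0,0,0],"rotation": [0,0,0]},
    {"claw": 1,"linear": [0,0,0],"rotation": [0,0,0]},
    {"claw": 1,"linear": [0,0,0],"rotation": [0,0,0]},
    {"claw": 1,"linear": [0,0,0],"rotation": [0,0,0]},
    {"claw": 1,"linear": [0,0,0],"rotation": [0,0,0]},
    {"claw": 1,"linear": [0,0,0],"rotation": [0,0,0]},
  ],
)

```text
time: 62.37
position: [0.4366, 0.1983, 0.0035]
tool_rot: [0.101, 1.566, -0.099]
ft_force: [-0.3, -0.1, 0.3]
grip_width: 0.633
```

Emit:
play_rows(
  targets=[
    {"claw": 1,"linear": [-0.3,0,0],"rotation": [0,0,0]},
    {"claw": 1,"linear": [-0.6,0,0],"rotation": [0,0,0]},
    {"claw": 1,"linear": [-0.8,0,0],"rotation": [0,0,0]},
    {"claw": 1,"linear": [-0.8,0,0],"rotation": [0,0,0]},
    {"claw": 1,"linear": [-0.8,0,0],"rotation": [0,0,0]},
    {"claw": 1,"linear": [-0.6,0,0],"rotation": [0,0,0]},
    {"claw": 1,"linear": [-0.4,0,0],"rotation": [0,0,0]},
    {"claw": 1,"linear": [0,0,0],"rotation": [0,0,0]},
    {"claw": 1,"linear": [0,0,0],"rotation": [0,0,0]},
    {"claw": 1,"linear": [0,0,0],"rotation": [0,0,0]},
  ],
)

```text
time: 63.2
position: [0.4346, 0.1987, 0.1174]
tool_rot: [0.097, 1.567, -0.099]
ft_force: [0.2, 1.4, -0.0]
grip_width: 0.633
```

Run:
```python
from h import *
go((.5515,-.0187,.095),-.028)
```

```text
t 63.2 pos [0.4346 0.1987 0.1174] x [ 0.001 -0.001 -1.   ] z [ 0.9922 -0.1243  0.0012] w 55.1 F [ 0.2  1.4 -0. ]
world d [ 0.1169 -0.2174 -0.0224] tool lin units [ 0.91 -8.05  5.72]
turn deg (tool) [-5.54  0.06  0.05] units [-0.062  0.001  0.001]
lin in target axes [ 0.9  -8.56  4.92]
```

Emit:
play_rows(
  targets=[
    {"claw": 1,"linear": [0,-0.4,0.23],"rotation": [-0.062,0,0]},
    {"claw": 1,"linear": [0,-0.7,0.41],"rotation": [0,0,0]},
    {"claw": 1,"linear": [0,-0.7,0.41],"rotation": [0,0,0]},
    {"claw": 1,"linear": [0,-0.7,0.41],"rotation": [0,0,0]},
    {"claw": 1,"linear": [0,-0.7,0.41],"rotation": [0,0,0]},
    {"claw": 1,"linear": [0,-0.7,0.41],"rotation": [0,0,0]},
    {"claw": 1,"linear": [0,-0.7,0.41],"rotation": [0,0,0]},
    {"claw": 1,"linear": [0,-0.7,0.41],"rotation": [0,0,0]},
    {"claw": 1,"linear": [0,-0.7,0.41],"rotation": [0,0,0]},
    {"claw": 1,"linear": [0,-0.7,0.41],"rotation": [0,0,0]},
  ],
)

```text
time: 64.03
position: [0.5222, 0.0264, 0.1054]
tool_rot: [0.007, 1.589, -0.005]
ft_force: [-0.4, 0.6, -0.8]
grip_width: 0.634
```

Emit:
play_rows(
  targets=[
    {"claw": 1,"linear": [0,-0.7,0.4],"rotation": [0,0,0]},
    {"claw": 1,"linear": [0,-0.5,0.3],"rotation": [0,0,0]},
    {"claw": 1,"linear": [0,-0.3,0.2],"rotation": [0,0,0]},
    {"claw": 1,"linear": [0,-0.1,0.1],"rotation": [0,0,0]},
    {"claw": 1,"linear": [0,0,0],"rotation": [0,0,0]},
    {"claw": 1,"linear": [0,0,0],"rotation": [0,0,0]},
    {"claw": 1,"linear": [0,0,0],"rotation": [0,0,0]},
    {"claw": 1,"linear": [0,0,0],"rotation": [0,0,0]},
  ],
)

```text
time: 64.7
position: [0.5483, -0.0191, 0.1012]
tool_rot: [0.012, 1.595, -0.005]
ft_force: [-0.2, -0.4, 0.4]
grip_width: 0.633
```

Run:
```python
from h import *
go((.5515,-.0187,.095),-.028)
```

```text
t 64.7 pos [ 0.5483 -0.0191  0.1012] x [-0.025  0.005 -1.   ] z [ 0.9996 -0.0107 -0.0246] w 55.1 F [-0.2 -0.4  0.4]
world d [ 0.0032  0.0004 -0.0062] tool lin units [0.25 0.02 0.14]
turn deg (tool) [ 0.99 -1.41 -0.24] units [ 0.011 -0.016 -0.003]
lin in target axes [0.25 0.02 0.13]
```

Emit:
play_rows(
  targets=[
    {"claw": 1,"linear": [0,-0.08,0.12],"rotation": [0.013,-0.016,-0.003]},
    {"claw": 1,"linear": [0.3,0,0],"rotation": [0,0,0]},
    {"claw": 1,"linear": [0.2,0,0],"rotation": [0,0,0]},
    {"claw": 1,"linear": [0.1,0,0],"rotation": [0,0,0]},
    {"claw": 1,"linear": [0,0,0],"rotation": [0,0,0]},
    {"claw": 1,"linear": [0,0,0],"rotation": [0,0,0]},
    {"claw": 1,"linear": [0,0,0],"rotation": [0,0,0]},
  ],
)

```text
time: 65.28
position: [0.5498, -0.017, 0.0849]
tool_rot: [0.018, 1.571, -0.019]
ft_force: [-0.4, 0.2, -0.4]
grip_width: 0.632
```

Run:
```python
from h import *
go((.5515,-.0187,.070),-.028)
s=get_state();im=get_image('top')
p=s['position'];z=Rn.from_rotvec(s['tool_rot']).as_matrix()[:,2]
end(im,p[:2],p[2]+.002,np.arctan2(z[1],z[0]),.062,'y')
```

```text
t 65.28 pos [ 0.5498 -0.017   0.0849] x [-0.001 -0.001 -1.   ] z [ 9.997e-01 -2.380e-02 -6.000e-04] w 55.0 F [-0.4  0.2 -0.4]
world d [ 0.0017 -0.0017 -0.0149] tool lin units [ 0.6  -0.06  0.07]
turn deg (tool) [ 0.24 -0.03  0.05] units [ 0.003 -0.     0.001]
lin in target axes [ 0.6  -0.07  0.07]
end: board centre minus TCP: along -0.99 mm; across -1.4 width 57.2
```

Emit:
play_rows(
  targets=[
    {"claw": 1,"linear": [0,-0.03,0.06],"rotation": [0.003,0,0]},
    {"claw": 1,"linear": [0.2,0,0],"rotation": [0,0,0]},
    {"claw": 1,"linear": [0.25,0,0],"rotation": [0,0,0]},
    {"claw": 1,"linear": [0.1,0,0],"rotation": [0,0,0]},
    {"claw": 1,"linear": [0,0,0],"rotation": [0,0,0]},
    {"claw": 1,"linear": [0,0,0],"rotation": [0,0,0]},
  ],
)

```text
time: 65.83
position: [0.5518, -0.0182, 0.0698]
tool_rot: [0.023, 1.571, -0.024]
ft_force: [-0.2, -0.6, -0.7]
grip_width: 0.629
```

Run:
```python
from h import *
go((.5515,-.0178,.058),-.028)
```

```text
t 65.83 pos [ 0.5518 -0.0182  0.0698] x [-0. -0. -1.] z [ 9.996e-01 -2.970e-02 -3.000e-04] w 54.7 F [-0.2 -0.6 -0.7]
world d [-0.0003  0.0004 -0.0118] tool lin units [ 0.47  0.02 -0.01]
turn deg (tool) [-0.1  -0.02  0.03] units [-0.001 -0.     0.   ]
lin in target axes [ 0.47  0.02 -0.01]
```

Emit:
play_rows(
  targets=[
    {"claw": 1,"linear": [0.1,0.02,-0.01],"rotation": [0,0,0]},
    {"claw": 1,"linear": [0.15,0,0],"rotation": [0,0,0]},
    {"claw": 1,"linear": [0.15,0,0],"rotation": [0,0,0]},
    {"claw": 1,"linear": [0.1,0,0],"rotation": [0,0,0]},
    {"claw": 1,"linear": [0,0,0],"rotation": [0,0,0]},
    {"claw": 1,"linear": [0,0,0],"rotation": [0,0,0]},
  ],
)

```text
time: 66.33
position: [0.5514, -0.0176, 0.0558]
tool_rot: [0.023, 1.571, -0.024]
ft_force: [1.0, 0.6, -0.6]
grip_width: 0.633
```

Run:
```python
from h import *
go((.5515,-.0178,.0545),-.028)
```

```text
t 66.33 pos [ 0.5514 -0.0176  0.0558] x [-0.001 -0.    -1.   ] z [ 9.996e-01 -2.960e-02 -6.000e-04] w 55.0 F [ 1.   0.6 -0.6]
world d [ 0.0001 -0.0002 -0.0013] tool lin units [ 0.05 -0.01  0.  ]
turn deg (tool) [-0.09 -0.03  0.02] units [-0.001 -0.     0.   ]
lin in target axes [ 0.05 -0.01  0.  ]
```

Seat, release, rise, and head for the weight.

Emit:
play_rows(
  targets=[
    {"claw": 1,"linear": [0.06,0,0],"rotation": [0,0,0]},
    {"claw": 1,"linear": [0,0,0],"rotation": [0,0,0]},
    {"claw": 0,"linear": [0,0,0],"rotation": [0,0,0]},
    {"claw": 0,"linear": [0,0,0],"rotation": [0,0,0]},
    {"claw": 0,"linear": [0,0,0],"rotation": [0,0,0]},
    {"claw": 0,"linear": [0,0,0],"rotation": [0,0,0]},
    {"claw": 0,"linear": [0,0,0],"rotation": [0,0,0]},
  ],
)

```text
time: 66.92
position: [0.5521, -0.0176, 0.0549]
tool_rot: [0.023, 1.57, -0.024]
ft_force: [-0.4, 0.7, 0.4]
grip_width: 0.923
```

Emit:
play_rows(
  targets=[
    {"claw": 0,"linear": [-0.4,0,0],"rotation": [0,0,0]},
    {"claw": 0,"linear": [-0.8,0,0],"rotation": [0,0,0]},
    {"claw": 0,"linear": [-0.8,0,0],"rotation": [0,0,0]},
    {"claw": 0,"linear": [-0.8,0,0],"rotation": [0,0,0]},
    {"claw": 0,"linear": [-0.5,0,0],"rotation": [0,0,0]},
    {"claw": 0,"linear": [0,0,0],"rotation": [0,0,0]},
    {"claw": 0,"linear": [0,0,0],"rotation": [0,0,0]},
    {"claw": 0,"linear": [0,0,0],"rotation": [0,0,0]},
  ],
)

```text
time: 67.58
position: [0.5515, -0.017, 0.1431]
tool_rot: [0.022, 1.57, -0.023]
ft_force: [-0.4, 0.5, 0.7]
grip_width: 1.001
```

Run:
```python
from h import *
im=get_image('top'); cv2.imwrite('pics/t23.png',im)
sd=get_image('side'); cv2.imwrite('pics/sd23.png',sd)
# weight post top (light) at z=.064, block top at .032
a=rect(.064,.5,.62,-.47,-.35,im,s=3300); b=rect(.064,.5,.62,-.47,-.35,sd,'side',s=3300)
cv2.imwrite('pics/w2.png',np.hstack([a,b]))
go((.565,-.404,.14),-.028)
```

```text
t 67.68 pos [ 0.5509 -0.017   0.1423] x [-0.001 -0.    -1.   ] z [ 0.9996 -0.0285 -0.0014] w 87.1 F [ 0.1  0.3 -0.7]
world d [ 0.0141 -0.387  -0.0023] tool lin units [  0.1  -15.46   1.  ]
turn deg (tool) [-0.03 -0.08  0.02] units [-0.    -0.001  0.   ]
lin in target axes [  0.09 -15.46   1.  ]
```

View pics/w2.png

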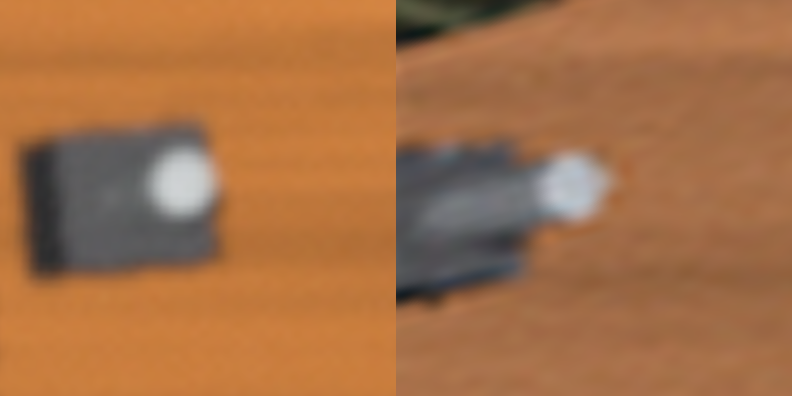

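Emit:
play_rows(
  targets=[
    {"claw": 0,"linear": [0,-0.4,0.03],"rotation": [0,0,0]},
    {"claw": 0,"linear": [0,-0.8,0.06],"rotation": [0,0,0]},
    {"claw": 0,"linear": [0,-0.8,0.06],"rotation": [0,0,0]},
    {"claw": 0,"linear": [0,-0.8,0.06],"rotation": [0,0,0]},
    {"claw": 0,"linear": [0,-0.8,0.06],"rotation": [0,0,0]},
    {"claw": 0,"linear": [0,-0.8,0.06],"rotation": [0,0,0]},
    {"claw": 0,"linear": [0,-0.8,0.06],"rotation": [0,0,0]},
    {"claw": 0,"linear": [0,-0.8,0.06],"rotation": [0,0,0]},
    {"claw": 0,"linear": [0,-0.8,0.06],"rotation": [0,0,0]},
    {"claw": 0,"linear": [0,-0.8,0.06],"rotation": [0,0,0]},
  ],
  newtons=50,
)

```text
time: 68.52
position: [0.5543, -0.2157, 0.1322]
tool_rot: [0.019, 1.587, -0.011]
ft_force: [0.1, 0.5, -0.6]
grip_width: 1.003
```

Emit:
play_rows(
  targets=[
    {"claw": 0,"linear": [0,-0.8,0.06],"rotation": [0,0,0]},
    {"claw": 0,"linear": [0,-0.8,0.06],"rotation": [0,0,0]},
    {"claw": 0,"linear": [0,-0.8,0.06],"rotation": [0,0,0]},
    {"claw": 0,"linear": [0,-0.8,0.06],"rotation": [0,0,0]},
    {"claw": 0,"linear": [0,-0.8,0.06],"rotation": [0,0,0]},
    {"claw": 0,"linear": [0,-0.8,0.06],"rotation": [0,0,0]},
    {"claw": 0,"linear": [0,-0.8,0.06],"rotation": [0,0,0]},
    {"claw": 0,"linear": [0,-0.7,0.05],"rotation": [0,0,0]},
    {"claw": 0,"linear": [0,-0.4,0.03],"rotation": [0,0,0]},
    {"claw": 0,"linear": [0,-0.2,0],"rotation": [0,0,0]},
  ],
)

```text
time: 69.35
position: [0.5509, -0.41, 0.116]
tool_rot: [0.033, 1.607, -0.015]
ft_force: [-0.3, -0.6, -0.1]
grip_width: 0.999
```

Emit:
play_rows(
  targets=[
    {"claw": 0,"linear": [0,0,0],"rotation": [0,0,0]},
    {"claw": 0,"linear": [0,0,0],"rotation": [0,0,0]},
    {"claw": 0,"linear": [0,0,0],"rotation": [0,0,0]},
    {"claw": 0,"linear": [0,0,0],"rotation": [0,0,0]},
  ],
)

```text
time: 69.68
position: [0.5495, -0.409, 0.1137]
tool_rot: [0.035, 1.61, -0.013]
ft_force: [0.1, 0.9, 0.0]
grip_width: 1.001
```

Run:
```python
from h import *
im=get_image('top'); cv2.imwrite('pics/t24.png',im)
print('front on jig',det((.5515,-.018),.057,'y',im)); print('tm',det((.634,-.23),.011,'w',im))
# block top yaw from the earlier picture
o=cv2.imread('pics/t23.png'); p=rect(.032,.51,.62,-.46,-.35,o,s=4000); h=cv2.cvtColor(p,cv2.COLOR_BGR2HSV)
k=((h[:,:,1]<110)).astype(np.uint8); c=max(cv2.findContours(k,0,1)[0],key=cv2.contourArea); r=cv2.minAreaRect(c); print('block',r)
go((.564,-.4045,.08),.08)
```

```text
front on jig [ 5.50316765e-01 -1.83794556e-02 -2.32516226e-02  5.70543404e+01
  1.24640717e+02]
tm [ 6.33311737e-01 -2.24746056e-01  6.39128035e-02  5.38817635e+01
  1.53585770e+02]
block ((207.42227172851562, 225.41421508789062), (175.91493225097656, 242.27955627441406), 84.68545532226562)
t 69.73 pos [ 0.5496 -0.4087  0.1139] x [-0.039  0.015 -0.999] z [ 0.9988 -0.0296 -0.0394] w 87.4 F [0.9 0.3 0.4]
world d [ 0.0144  0.0042 -0.0339] tool lin units [1.33 0.17 0.62]
turn deg (tool) [-6.3  -2.21 -0.9 ] units [-0.07  -0.025 -0.01 ]
lin in target axes [1.35 0.12 0.59]
```

Emit:
play_rows(
  targets=[
    {"claw": 0,"linear": [0,0.12,0.55],"rotation": [-0.07,-0.025,-0.01]},
    {"claw": 0,"linear": [0.2,0,0],"rotation": [0,0,0]},
    {"claw": 0,"linear": [0.4,0,0],"rotation": [0,0,0]},
    {"claw": 0,"linear": [0.2,0,0],"rotation": [0,0,0]},
    {"claw": 0,"linear": [0,0,0],"rotation": [0,0,0]},
    {"claw": 0,"linear": [0,0,0],"rotation": [0,0,0]},
    {"claw": 0,"linear": [0,0,0],"rotation": [0,0,0]},
    {"claw": 0,"linear": [0,0,0],"rotation": [0,0,0]},
  ],
)

```text
time: 70.4
position: [0.5633, -0.4027, 0.0916]
tool_rot: [-0.062, 1.572, 0.063]
ft_force: [0.4, -0.3, 0.5]
grip_width: 0.998
```

Run:
```python
from h import *
go((.564,-.4045,.037),.09)
```

```text
t 70.4 pos [ 0.5633 -0.4027  0.0916] x [-0.002  0.    -1.   ] z [ 0.9968  0.0797 -0.0022] w 86.8 F [ 0.4 -0.3  0.5]
world d [ 0.0007 -0.0018 -0.0546] tool lin units [ 2.18 -0.07  0.03]
turn deg (tool) [-0.59 -0.13 -0.04] units [-0.007 -0.001 -0.   ]
lin in target axes [ 2.18 -0.07  0.02]
```

Emit:
play_rows(
  targets=[
    {"claw": 0,"linear": [0.3,-0.07,0.02],"rotation": [-0.007,-0.001,0]},
    {"claw": 0,"linear": [0.6,0,0],"rotation": [0,0,0]},
    {"claw": 0,"linear": [0.6,0,0],"rotation": [0,0,0]},
    {"claw": 0,"linear": [0.4,0,0],"rotation": [0,0,0]},
    {"claw": 0,"linear": [0.2,0,0],"rotation": [0,0,0]},
    {"claw": 0,"linear": [0,0,0],"rotation": [0,0,0]},
    {"claw": 0,"linear": [0,0,0],"rotation": [0,0,0]},
    {"claw": 0,"linear": [0,0,0],"rotation": [0,0,0]},
  ],
)

```text
time: 71.07
position: [0.5625, -0.4047, 0.0312]
tool_rot: [-0.069, 1.573, 0.073]
ft_force: [0.4, -0.3, -0.7]
grip_width: 1.0
```

Run:
```python
from h import *
go((.564,-.4045,.037),.09)
```

```text
t 71.07 pos [ 0.5625 -0.4047  0.0312] x [-0.003  0.002 -1.   ] z [ 0.9959  0.0901 -0.0032] w 87.0 F [ 0.4 -0.3 -0.7]
world d [0.0015 0.0002 0.0058] tool lin units [-0.23  0.    0.06]
turn deg (tool) [ 0.01 -0.18 -0.16] units [ 0.    -0.002 -0.002]
lin in target axes [-0.23  0.    0.06]
```

Emit:
play_rows(
  targets=[
    {"claw": 0,"linear": [-0.24,0,0.06],"rotation": [0,-0.002,-0.002]},
    {"claw": 0,"linear": [0,0,0],"rotation": [0,0,0]},
    {"claw": 0,"linear": [0,0,0],"rotation": [0,0,0]},
    {"claw": 0,"linear": [0,0,0],"rotation": [0,0,0]},
  ],
)

```text
time: 71.4
position: [0.5656, -0.405, 0.0401]
tool_rot: [-0.073, 1.566, 0.069]
ft_force: [-0.8, 0.4, 0.9]
grip_width: 0.998
```

Run:
```python
from h import *
go((.564,-.4045,.037),.09)
```

```text
t 71.4 pos [ 0.5656 -0.405   0.0401] x [ 0.003 -0.003 -1.   ] z [0.9959 0.0902 0.0031] w 86.8 F [-0.8  0.4  0.9]
world d [-0.0016  0.0005 -0.0031] tool lin units [ 0.12  0.03 -0.06]
turn deg (tool) [0.02 0.18 0.16] units [0.    0.002 0.002]
lin in target axes [ 0.12  0.02 -0.06]
```

Close enough (grip point about 57 mm up the post). Close and lift.

Emit:
play_rows(
  targets=[
    {"claw": 1,"linear": [0.05,0,-0.05],"rotation": [0,0,0.001]},
    {"claw": 1,"linear": [0,0,0],"rotation": [0,0,0]},
    {"claw": 1,"linear": [0,0,0],"rotation": [0,0,0]},
    {"claw": 1,"linear": [0,0,0],"rotation": [0,0,0]},
    {"claw": 1,"linear": [0,0,0],"rotation": [0,0,0]},
    {"claw": 1,"linear": [0,0,0],"rotation": [0,0,0]},
    {"claw": 1,"linear": [0,0,0],"rotation": [0,0,0]},
    {"claw": 1,"linear": [0,0,0],"rotation": [0,0,0]},
    {"claw": 1,"linear": [0,0,0],"rotation": [0,0,0]},
    {"claw": 1,"linear": [0,0,0],"rotation": [0,0,0]},
  ],
  newtons=50,
)

```text
time: 72.23
position: [0.5645, -0.4055, 0.0396]
tool_rot: [-0.072, 1.566, 0.069]
ft_force: [-0.3, -0.4, 0.7]
grip_width: 0.322
```

Emit:
play_rows(
  targets=[
    {"claw": 1,"linear": [0,0,0],"rotation": [0,0,0]},
    {"claw": 1,"linear": [0,0,0],"rotation": [0,0,0]},
    {"claw": 1,"linear": [-0.2,0,0],"rotation": [0,0,0]},
    {"claw": 1,"linear": [-0.5,0,0],"rotation": [0,0,0]},
    {"claw": 1,"linear": [-0.8,0,0],"rotation": [0,0,0]},
    {"claw": 1,"linear": [-0.8,0,0],"rotation": [0,0,0]},
    {"claw": 1,"linear": [-0.8,0,0],"rotation": [0,0,0]},
    {"claw": 1,"linear": [-0.8,0,0],"rotation": [0,0,0]},
    {"claw": 1,"linear": [-0.5,0,0],"rotation": [0,0,0]},
    {"claw": 1,"linear": [-0.2,0,0],"rotation": [0,0,0]},
  ],
)

```text
time: 73.07
position: [0.5563, -0.4016, 0.1511]
tool_rot: [-0.063, 1.584, 0.082]
ft_force: [0.6, 0.1, -7.4]
grip_width: 0.217
```

Emit:
play_rows(
  targets=[
    {"claw": 1,"linear": [0,0,0],"rotation": [0,0,0]},
    {"claw": 1,"linear": [0,0,0],"rotation": [0,0,0]},
    {"claw": 1,"linear": [0,0,0],"rotation": [0,0,0]},
  ],
)

```text
time: 73.32
position: [0.5559, -0.4014, 0.151]
tool_rot: [-0.063, 1.585, 0.082]
ft_force: [0.5, 0.1, -6.5]
grip_width: 0.217
```

Run:
```python
from h import *
go((.551,-.018,.14),-.028)
```

```text
t 73.32 pos [ 0.5559 -0.4014  0.151 ] x [-0.016  0.011 -1.   ] z [ 0.9957  0.0918 -0.0149] w 18.9 F [ 0.5  0.1 -6.5]
world d [-0.0049  0.3834 -0.011 ] tool lin units [ 0.61 15.28  1.22]
turn deg (tool) [ 6.87 -0.89 -0.67] units [ 0.076 -0.01  -0.007]
lin in target axes [ 0.44 15.32 -0.63]
```

Emit:
play_rows(
  targets=[
    {"claw": 1,"linear": [0,0,0],"rotation": [0.038,-0.01,-0.007]},
    {"claw": 1,"linear": [-0.04,0.3,0],"rotation": [0.038,0,0]},
    {"claw": 1,"linear": [-0.04,0.6,0],"rotation": [0,0,0]},
    {"claw": 1,"linear": [-0.04,0.7,0],"rotation": [0,0,0]},
    {"claw": 1,"linear": [-0.04,0.7,0],"rotation": [0,0,0]},
    {"claw": 1,"linear": [-0.04,0.7,0],"rotation": [0,0,0]},
    {"claw": 1,"linear": [-0.04,0.7,0],"rotation": [0,0,0]},
    {"claw": 1,"linear": [-0.04,0.7,0],"rotation": [0,0,0]},
    {"claw": 1,"linear": [-0.04,0.7,0],"rotation": [0,0,0]},
    {"claw": 1,"linear": [-0.04,0.7,0],"rotation": [0,0,0]},
  ],
)

```text
time: 74.15
position: [0.5533, -0.2469, 0.1502]
tool_rot: [0.031, 1.585, -0.017]
ft_force: [0.1, -0.4, -6.9]
grip_width: 0.216
```

Run:
```python
from h import *
go((.551,-.018,.14),-.028)
```

```text
t 74.15 pos [ 0.5533 -0.2469  0.1502] x [-0.014  0.009 -1.   ] z [ 0.9994 -0.0304 -0.014 ] w 18.8 F [ 0.1 -0.4 -6.9]
world d [-0.0023  0.2289 -0.0102] tool lin units [ 0.49  9.14 -0.37]
turn deg (tool) [-0.14 -0.8  -0.48] units [-0.002 -0.009 -0.005]
lin in target axes [ 0.41  9.15 -0.35]
```

Emit:
play_rows(
  targets=[
    {"claw": 1,"linear": [-0.03,0.7,0],"rotation": [0,-0.009,-0.005]},
    {"claw": 1,"linear": [-0.03,0.7,0],"rotation": [0,0,0]},
    {"claw": 1,"linear": [-0.03,0.7,0],"rotation": [0,0,0]},
    {"claw": 1,"linear": [-0.03,0.7,0],"rotation": [0,0,0]},
    {"claw": 1,"linear": [-0.03,0.7,0],"rotation": [0,0,0]},
    {"claw": 1,"linear": [-0.03,0.7,0],"rotation": [0,0,0]},
    {"claw": 1,"linear": [-0.03,0.7,0],"rotation": [0,0,0]},
    {"claw": 1,"linear": [-0.03,0.7,0],"rotation": [0,0,0]},
    {"claw": 1,"linear": [-0.03,0.7,0],"rotation": [0,0,0]},
    {"claw": 1,"linear": [-0.03,0.7,0],"rotation": [0,0,0]},
  ],
)

```text
time: 74.98
position: [0.5564, -0.0485, 0.1609]
tool_rot: [0.012, 1.567, -0.019]
ft_force: [-0.2, -0.4, -6.5]
grip_width: 0.216
```

Emit:
play_rows(
  targets=[
    {"claw": 1,"linear": [0,0.6,0],"rotation": [0,0,0]},
    {"claw": 1,"linear": [0,0.4,0],"rotation": [0,0,0]},
    {"claw": 1,"linear": [0,0.2,0],"rotation": [0,0,0]},
    {"claw": 1,"linear": [0,0,0],"rotation": [0,0,0]},
    {"claw": 1,"linear": [0,0,0],"rotation": [0,0,0]},
    {"claw": 1,"linear": [0,0,0],"rotation": [0,0,0]},
    {"claw": 1,"linear": [0,0,0],"rotation": [0,0,0]},
  ],
)

```text
time: 75.57
position: [0.5555, -0.008, 0.1625]
tool_rot: [0.002, 1.565, -0.012]
ft_force: [0.1, -0.6, -7.0]
grip_width: 0.217
```

Run:
```python
from h import *
go((.551,-.018,.12),-.028)
```

```text
t 75.57 pos [ 0.5555 -0.008   0.1625] x [ 0.006 -0.006 -1.   ] z [ 0.9999 -0.009   0.0063] w 18.9 F [ 0.1 -0.6 -7. ]
world d [-0.0045 -0.01   -0.0425] tool lin units [ 1.7  -0.39 -0.19]
turn deg (tool) [1.09 0.36 0.33] units [0.012 0.004 0.004]
lin in target axes [ 1.7  -0.4  -0.17]
```

Emit:
play_rows(
  targets=[
    {"claw": 1,"linear": [0,-0.4,-0.17],"rotation": [0.012,0.004,0.004]},
    {"claw": 1,"linear": [0.2,0,0],"rotation": [0,0,0]},
    {"claw": 1,"linear": [0.5,0,0],"rotation": [0,0,0]},
    {"claw": 1,"linear": [0.5,0,0],"rotation": [0,0,0]},
    {"claw": 1,"linear": [0.3,0,0],"rotation": [0,0,0]},
    {"claw": 1,"linear": [0.1,0,0],"rotation": [0,0,0]},
    {"claw": 1,"linear": [0,0,0],"rotation": [0,0,0]},
    {"claw": 1,"linear": [0,0,0],"rotation": [0,0,0]},
    {"claw": 1,"linear": [0,0,0],"rotation": [0,0,0]},
  ],
)

```text
time: 76.32
position: [0.5493, -0.0244, 0.1155]
tool_rot: [0.031, 1.576, -0.029]
ft_force: [-0.0, 0.2, -6.8]
grip_width: 0.221
```

Run:
```python
from h import *
go((.551,-.018,.098),-.028)
```

```text
t 76.32 pos [ 0.5493 -0.0244  0.1155] x [-0.005  0.001 -1.   ] z [ 0.9993 -0.0379 -0.0052] w 19.3 F [-0.   0.2 -6.8]
world d [ 0.0017  0.0064 -0.0175] tool lin units [0.7  0.26 0.06]
turn deg (tool) [-0.57 -0.3  -0.05] units [-0.006 -0.003 -0.001]
lin in target axes [0.7  0.26 0.06]
```

Emit:
play_rows(
  targets=[
    {"claw": 1,"linear": [0,0.26,0.06],"rotation": [-0.006,-0.003,-0.001]},
    {"claw": 1,"linear": [0,0,0],"rotation": [0,0,0]},
    {"claw": 1,"linear": [0.2,0,0],"rotation": [0,0,0]},
    {"claw": 1,"linear": [0.2,0,0],"rotation": [0,0,0]},
    {"claw": 1,"linear": [0.1,0,0],"rotation": [0,0,0]},
    {"claw": 1,"linear": [0,0,0],"rotation": [0,0,0]},
    {"claw": 1,"linear": [0,0,0],"rotation": [0,0,0]},
    {"claw": 1,"linear": [0,0,0],"rotation": [0,0,0]},
  ],
)

```text
time: 76.98
position: [0.5525, -0.016, 0.1032]
tool_rot: [0.019, 1.568, -0.021]
ft_force: [0.1, 0.9, -6.4]
grip_width: 0.215
```

Run:
```python
from h import *
go((.551,-.018,.0966),-.028)
im=get_image('top');sd=get_image('side'); p=proj('side',[[.551,-.018,.07]])[0].astype(int)
cv2.imwrite('pics/wp.png',cv2.resize(sd[p[1]-60:p[1]+60,p[0]-75:p[0]+75],None,fx=4,fy=4,interpolation=cv2.INTER_CUBIC))
```

```text
t 76.98 pos [ 0.5525 -0.016   0.1032] x [ 0.003 -0.001 -1.   ] z [ 0.9997 -0.0256  0.0031] w 18.7 F [ 0.1  0.9 -6.4]
world d [-0.0015 -0.002  -0.0066] tool lin units [ 0.26 -0.08 -0.06]
turn deg (tool) [0.14 0.18 0.05] units [0.002 0.002 0.001]
lin in target axes [ 0.26 -0.08 -0.06]
```

View pics/wp.png

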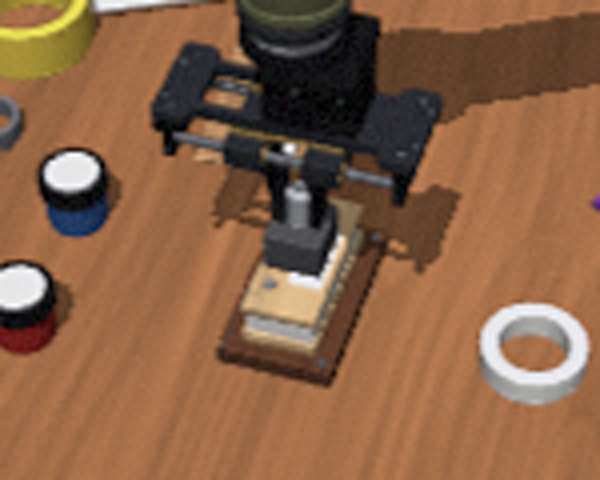

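The weight hangs upright over the middle of the cover between the pins. Lower it gently.

Emit:
play_rows(
  targets=[
    {"claw": 1,"linear": [0.1,-0.08,-0.06],"rotation": [0.002,0.002,0.001]},
    {"claw": 1,"linear": [0.08,0,0],"rotation": [0,0,0]},
    {"claw": 1,"linear": [0.04,0,0],"rotation": [0,0,0]},
    {"claw": 1,"linear": [0,0,0],"rotation": [0,0,0]},
    {"claw": 1,"linear": [0,0,0],"rotation": [0,0,0]},
  ],
)

```text
time: 77.5
position: [0.5512, -0.0188, 0.0976]
tool_rot: [0.024, 1.57, -0.023]
ft_force: [0.6, 0.3, -6.7]
grip_width: 0.216
```

Run:
```python
from h import *
go((.551,-.018,.0966),-.028)
```

```text
t 77.5 pos [ 0.5512 -0.0188  0.0976] x [ 0.001  0.    -1.   ] z [ 9.995e-01 -3.010e-02  5.000e-04] w 18.8 F [ 0.6  0.3 -6.7]
world d [-0.0002  0.0008 -0.001 ] tool lin units [ 0.04  0.03 -0.01]
turn deg (tool) [-0.12  0.03 -0.02] units [-0.001  0.    -0.   ]
lin in target axes [ 0.04  0.03 -0.01]
```

Emit:
play_rows(
  targets=[
    {"claw": 1,"linear": [0.05,0,0],"rotation": [0,0,0]},
    {"claw": 1,"linear": [0,0,0],"rotation": [0,0,0]},
    {"claw": 1,"linear": [0,0,0],"rotation": [0,0,0]},
  ],
)

```text
time: 77.75
position: [0.5517, -0.0186, 0.0967]
tool_rot: [0.024, 1.569, -0.023]
ft_force: [-0.2, 0.5, -6.7]
grip_width: 0.216
```

Emit:
play_rows(
  targets=[
    {"claw": 1,"linear": [0.04,0,0],"rotation": [0,0,0]},
    {"claw": 1,"linear": [0,0,0],"rotation": [0,0,0]},
    {"claw": 1,"linear": [0,0,0],"rotation": [0,0,0]},
  ],
)

```text
time: 78.0
position: [0.5523, -0.0184, 0.0967]
tool_rot: [0.024, 1.568, -0.023]
ft_force: [-0.6, 0.1, -7.1]
grip_width: 0.216
```

Emit:
play_rows(
  targets=[
    {"claw": 1,"linear": [0.08,0,0],"rotation": [0,0,0]},
    {"claw": 1,"linear": [0,0,0],"rotation": [0,0,0]},
    {"claw": 1,"linear": [0,0,0],"rotation": [0,0,0]},
  ],
)

```text
time: 78.25
position: [0.5536, -0.0183, 0.0969]
tool_rot: [0.023, 1.566, -0.024]
ft_force: [-0.1, -0.8, -7.3]
grip_width: 0.215
```

Emit:
play_rows(
  targets=[
    {"claw": 1,"linear": [0.08,0,0],"rotation": [0,0,0]},
    {"claw": 1,"linear": [0,0,0],"rotation": [0,0,0]},
    {"claw": 1,"linear": [0,0,0],"rotation": [0,0,0]},
  ],
)

```text
time: 78.5
position: [0.5549, -0.0182, 0.0966]
tool_rot: [0.022, 1.563, -0.025]
ft_force: [0.2, 0.4, -4.5]
grip_width: 0.216
```

Run:
```python
from h import *
go((.551,-.018,.0955),-.028)
```

```text
t 78.5 pos [ 0.5549 -0.0182  0.0966] x [ 0.007 -0.002 -1.   ] z [ 0.9995 -0.0299  0.0073] w 18.8 F [ 0.2  0.4 -4.5]
world d [-0.0039  0.0002 -0.0011] tool lin units [ 0.04  0.01 -0.16]
turn deg (tool) [-0.11  0.42  0.09] units [-0.001  0.005  0.001]
lin in target axes [ 0.04  0.01 -0.16]
```

Emit:
play_rows(
  targets=[
    {"claw": 1,"linear": [0.06,0,-0.12],"rotation": [0,0.005,0]},
    {"claw": 1,"linear": [0.06,0,0],"rotation": [0,0,0]},
    {"claw": 1,"linear": [0,0,0],"rotation": [0,0,0]},
  ],
)

```text
time: 78.75
position: [0.5551, -0.0182, 0.0966]
tool_rot: [0.022, 1.565, -0.026]
ft_force: [-1.2, 0.0, -4.2]
grip_width: 0.217
```

Run:
```python
from h import *
go((.551,-.018,.0955),-.028)
```

```text
t 78.75 pos [ 0.5551 -0.0182  0.0966] x [ 0.005 -0.002 -1.   ] z [ 0.9995 -0.0303  0.0055] w 18.9 F [-1.2  0.  -4.2]
world d [-0.0041  0.0002 -0.0011] tool lin units [ 0.04  0.   -0.16]
turn deg (tool) [-0.13  0.31  0.13] units [-0.001  0.003  0.001]
lin in target axes [ 0.04  0.   -0.16]
```

z holds at the expected contact height and the load has come partly off. The +4 mm in x is well within 22 mm. Release and withdraw.

Emit:
play_rows(
  targets=[
    {"claw": 0,"linear": [0,0,0],"rotation": [0,0,0]},
    {"claw": 0,"linear": [0,0,0],"rotation": [0,0,0]},
    {"claw": 0,"linear": [0,0,0],"rotation": [0,0,0]},
    {"claw": 0,"linear": [0,0,0],"rotation": [0,0,0]},
    {"claw": 0,"linear": [0,0,0],"rotation": [0,0,0]},
    {"claw": 0,"linear": [-0.3,0,0],"rotation": [0,0,0]},
    {"claw": 0,"linear": [-0.6,0,0],"rotation": [0,0,0]},
    {"claw": 0,"linear": [-0.9,0,0],"rotation": [0,0,0]},
    {"claw": 0,"linear": [-0.9,0,0],"rotation": [0,0,0]},
    {"claw": 0,"linear": [-0.9,0,0],"rotation": [0,0,0]},
  ],
)

```text
time: 79.58
position: [0.5514, -0.0175, 0.1862]
tool_rot: [0.023, 1.574, -0.022]
ft_force: [0.6, 0.9, 1.0]
grip_width: 0.893
```

Emit:
play_rows(
  targets=[
    {"claw": 0,"linear": [0,-0.4,0],"rotation": [0,0,0]},
    {"claw": 0,"linear": [0,-0.8,0],"rotation": [0,0,0]},
    {"claw": 0,"linear": [0,-0.8,0],"rotation": [0,0,0]},
    {"claw": 0,"linear": [0,-0.8,0],"rotation": [0,0,0]},
    {"claw": 0,"linear": [0,-0.8,0],"rotation": [0,0,0]},
    {"claw": 0,"linear": [0,-0.8,0],"rotation": [0,0,0]},
    {"claw": 0,"linear": [0,-0.8,0],"rotation": [0,0,0]},
    {"claw": 0,"linear": [0,-0.8,0],"rotation": [0,0,0]},
    {"claw": 0,"linear": [0,-0.4,0],"rotation": [0,0,0]},
    {"claw": 0,"linear": [0,0,0],"rotation": [0,0,0]},
  ],
)

```text
time: 80.42
position: [0.5503, -0.1848, 0.1946]
tool_rot: [0.016, 1.561, -0.022]
ft_force: [0.2, 0.8, -0.3]
grip_width: 1.002
```

Emit:
play_rows(
  targets=[
    {"claw": 0,"linear": [0,0,0],"rotation": [0,0,0]},
    {"claw": 0,"linear": [0,0,0],"rotation": [0,0,0]},
    {"claw": 0,"linear": [0,0,0],"rotation": [0,0,0]},
    {"claw": 0,"linear": [0,0,0],"rotation": [0,0,0]},
  ],
)

```text
time: 80.75
position: [0.5503, -0.1812, 0.1945]
tool_rot: [0.016, 1.561, -0.018]
ft_force: [-0.4, 0.9, 0.7]
grip_width: 1.0
```

Run:
```python
from h import *
im=get_image('top');sd=get_image('side'); cv2.imwrite('pics/fin_top.png',im)
p=proj('side',[[.551,-.018,.06]])[0].astype(int); q=proj('top',[[.551,-.018,.06]])[0].astype(int)
a=cv2.resize(sd[p[1]-50:p[1]+50,p[0]-65:p[0]+65],(400,308),interpolation=cv2.INTER_CUBIC)
b=cv2.resize(im[q[1]-50:q[1]+50,q[0]-65:q[0]+65],(400,308),interpolation=cv2.INTER_CUBIC)
cv2.imwrite('pics/fin.png',np.hstack([a,b]))
print('tm',det((.634,-.23),.011,'w',im)); print('front',det((.551,-.018),.057,'y',im))
# post top at z=.121
for n,i in(('top',im),('side',sd)):
    r=rect(.121,.52,.59,-.06,.02,i,n,s=4000); h=cv2.cvtColor(r,cv2.COLOR_BGR2HSV); k=((h[:,:,1]<40)&(h[:,:,2]>150)).astype(np.uint8)
    N,_,S,C=cv2.connectedComponentsWithStats(k)
    for j in range(1,N):
        if S[j,4]>1500: print(n,S[j],(.59-C[j][1]/4000).round(4),(.02-C[j][0]/4000).round(4))
```

```text
tm None
front [ 5.50260094e-01 -1.82622910e-02 -2.99311780e-02  5.89107323e+01
  1.26242836e+02]
top [ 112   99   86   86 5752] 0.5547 -0.0185
top [  16  170  230  105 9132] 0.5293 -0.0059
side [ 239    0   81   90 6618] 0.5793 -0.0504
side [ 108  105   82   79 4521] 0.5539 -0.0172
```

View pics/fin.png

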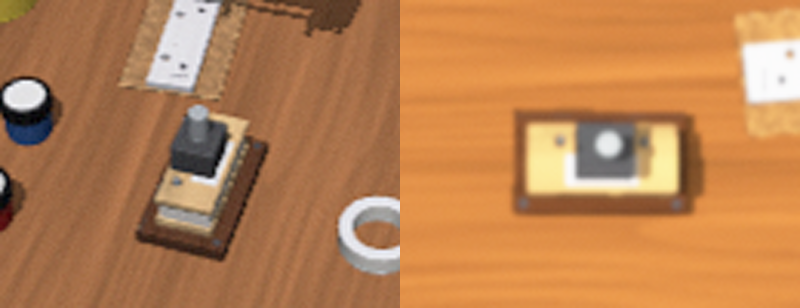

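The weight stands upright between the pins, with the post top at (0.554, -0.018) in both views. The cover is square on the pins with its label up, and the template is on the mat. Handing in.

```bash
python3 -c "
from bench import *
print(close_job())"
```

```text
the job is handed in; nothing more can be done
None
```

I built the sample book on the jig and handed the job in at about 81 s of the 210 s. The hand-in gives no verdict, so the checks below are my own measurements.

**What I did:**
- The drilling template was on the pins, so I laid it on the cork mat first.
- I then stacked the back cover, all four sample boards and the front cover (label up) on the pins. Every hole line was already on the spine side.
- The weight now stands on the front cover, between the pins.
- I didn't use the turquoise and purple boards, and the pots, tape and marker were not part of any move.

**Last checks:**

| Item | Result |
|---|---|
| Front cover | About 1 mm from where the earlier boards seated, yaw -0.03 rad, in line with the pins |
| Boards below it | Each read within about 2 mm of the same centre when seated; none met resistance on the pins |
| Weight | Upright; post about 4 mm across from the cover's centre and under 1 mm along it, agreed by both cameras |
| Template | About 1 mm across and 11 mm along from the mat's centre, let go |

**What didn't go cleanly:**
- **First grasp of one sample board:** I gripped too high and it slipped off. It stayed within a few millimetres, so I measured it again and placed it last.
- **Possible slip of that board:** one reading suggested it had slid about 6 mm in the grip. The picture showed this was only the stack behind it.
- **Setting down the weight:** the final downward steps drifted about 3 mm sideways once it touched. I left that as it was within tolerance.
- **Final template check:** the automatic detection failed because the arm was in the way. The table figure is from 11 s before hand-in, and the last picture still shows the template on the mat.

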